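# Clear the pipe bed, rack the pipe offcuts and chock the row

## Robot

A 6-joint arm with a two-finger parallel gripper is mounted at the origin on the work surface. World frame = base frame: x ahead of the robot, y to its left, z up, the work surface at z = 0. Lengths are in mm, angles in rad, forces in N, time in s.
With the tool pointing down it reaches from about 375 to 975 mm from the base axis. Payload 3.8 kg.
Tool frame: the origin (TCP) lies between the finger pads; the fingertips stand 19 mm ahead of it and the grasp point (between the pads) is the TCP (r.nose_length is the distance from the TCP to the fingertips, in mm); z points along the fingers, y is the direction in which the jaws open and shut (so a half turn about z gives the same grasp; the last joint's range is limited). The gripper opens to 85 mm and grips with 20 to 120 N. Pads are 22 mm wide; open, the fingers measure 114 mm over their backs; the gripper's body (76 mm by 85 mm) begins 54 mm behind the grasp point. The pads swing forward as they close: fully open they stand 13 mm farther back than shut.
Start: joints at [1.079, 0.264, 1.604, -0, 1.274, -0.037], TCP at [296.513, 606.381, 214.08] pointing down, gripper open.
Joint ranges: [-2.63, 2.63], [-0.94, 2.18], [0.31, 2.57], [-1.31, 4.45], [0, 2.66], [-2.55, 2.55]. Speed limits (rad/s): [2.57, 2.57, 3.14, 3.14, 3.14, 3.14].

## Interface

Orientations are given as [roll, pitch, yaw] about the fixed x, y, z axes, in that order (R = Rz(yaw) Ry(pitch) Rx(roll)).
In Python, from rig import r gives the robot as it stands. The module is installed in compiled form; this text tells all that it offers.
- The arm moves only by the tool servo_tool, never from a script. Its argument "motion" is a list that holds one entry, the list of rows, each a list of 7 numbers: the shift along the tool's x, y, z in mm, then the turn, a rotation vector about the tool's x, y, z in degrees, then the finger opening in mm, from 0 to 85.4. In form: [[[dx, dy, dz, ax, ay, az, grip], ...]]. A call has 1 to 10 rows; each row is the pose to reach, as a shift and turn from the pose commanded when the call began, along the tool's axes at that moment; what a row does not reach only later rows make up. A row lasts 1/12 s, in which the tool goes at most 41.7 mm and 7.16 degrees, less where a joint would pass 70% of its speed; a pose out of reach is approached as far as the arm can. A call with a gripper value outside its range is refused whole. The fingers move at their own pace and stop on an object; "force" is the grip in N (left out, the last holds). Time passes only in rows, so rows that repeat a pose let the fingers close. It gives the time, the measured TCP pose, the force and the opening at its end, in the units of the state.
- r.observe(): the state, without advancing time (a new reading comes with each control period).
- r.grab_frame(name): name is "scene" or "top"; returns a dict with "pixels" (420x560x3 uint8, red, green, blue), "fovy" (degrees; the focal length in pixels is half the picture's height over the tangent of half this angle, whatever the lens; pixels are square), "cx", "cy" (the principal point, pixels), "distortion" ([k1, k2, p1, p2, k3] as OpenCV has them; the pictures are not rectified), "rvec" (rotation vector, rad) and "tvec" (3), from world to camera coordinates, as OpenCV has them. Camera axes: x right, y down, z forward; pixel columns grow to the right and rows downward; lengths in mm; the calibration is good to about 2 mm. A picture is of the moment at which its call begins. There is no depth.
- r.sign_off(): hands the job in, once; it reports no verdict.
The state is a dict: "t": time; "qpos": joint angles; "qd": joint speeds; "effort": joint torques, N m; "eef_pos": TCP position; "orientation": TCP orientation; "contact_force": force on the tool from outside, world axes, zero at the start; "wrist_torque": the same for the moment, N m; "grip_width": opening from 0.0 (shut) to 1.0 (fully open).
Only numpy, scipy, OpenCV 4.12 (cv2) and the standard library are available. Lean on these libraries where they do the work, as an engineer would, in place of code of your own. Each camera call takes 0.05 s, during which the arm holds its last target.

## Task

First lift the white basket off the pipe bed and hang it by its handle on the orange hook. Then lay every grey pipe offcut on its side across the bed, and finally stand the yellow chock on the bed, pushed up so that the pipes are held side by side in a closed row between it and the dark stop, all resting on the bed and none squeezed up. Leave the brush, the square and the glue bottle alone.

Things in the scene. Friction and masses are not known exactly. Their poses are not given: they have to be found in the camera images.
- bed: the pipe bed, fixed: a flat light wooden board, 160 mm (x) by 360 mm (y), 18 mm thick, with two thin black strips along it. Origin under its centre, on the bench; y runs along the row, to the dark stop at the +y end. Pipes lie across it, along its x, side by side along y, their middles then 40 mm above the bench. The long sides and the -y end are open, without rim
- bed_stop (a point): middle of the foot of the stop's inner face, on the bed's top, at y = +164 mm on the bed. The stop is a dark board across the bed's end, 16 mm thick, its top 52 mm above the bench. Axes as the bed's
- hook: the hook stand, fixed: a dark post of 16 mm diameter, 220 mm tall, on a round foot of 110 mm diameter, with a level orange arm of 10 mm diameter whose middle line is 200 mm above the bench. Origin under the post, on the bench; the arm runs to the stand's -x (roughly towards the robot), is level up to 98 mm from the post's middle, then turns up
- hook_tip (a point): the end of the hook's turned-up tip (middle of the rod), 114 mm from the post's middle line, 222 mm above the bench; the rounded end reaches 5 mm higher. Axes as the stand's
- basket: the white plastic basket, empty, about 300 g, at first upright on the bed near its stop: an open box 90 mm (x) by 140 mm (y) and 65 mm high, with a rigid round steel handle over it. Origin under its centre, z up
- basket_bar (a point): middle of the top bar of the basket's handle, 145 mm above the basket's underside. The bar is straight, 12 mm in diameter, 120 mm long, along the basket's y; at its ends the handle goes down almost straight to the short walls. The opening between bar and rim is 74 mm high. Axes as the basket's
- pipe1: a grey plastic pipe offcut, with black discs on both ends: a cylinder 44 mm in diameter and 96 mm long, about 160 g, at first standing on end on the bench. Origin at its middle (48 mm above the bench while it stands); its z axis runs along its length. May be absent
- pipe2: a grey plastic pipe offcut, with black discs on both ends: a cylinder 44 mm in diameter and 96 mm long, about 160 g, at first standing on end on the bench. Origin at its middle (48 mm above the bench while it stands); its z axis runs along its length. May be absent
- pipe3: a grey plastic pipe offcut, with black discs on both ends: a cylinder 44 mm in diameter and 96 mm long, about 160 g, at first standing on end on the bench. Origin at its middle (48 mm above the bench while it stands); its z axis runs along its length. May be absent
- pipe4: a grey plastic pipe offcut, with black discs on both ends: a cylinder 44 mm in diameter and 96 mm long, about 160 g, at first standing on end on the bench. Origin at its middle (48 mm above the bench while it stands); its z axis runs along its length. May be absent
- chock: the yellow chock, a block of about 200 g with a black rubber foot, on the bench: 60 mm long (x) and 45 mm high; 50 mm wide (y) up to 30 mm height and 34 mm above that; all faces upright, either y face may meet the pipes. Origin under its centre, z up. When a pipe on the bed touches it, their middles are 47 mm apart along y
- bench_brush: a bench brush lying on its black bristles, 45 x 160 x 52 mm, wooden back. Origin under its centre. A bystander: leave it alone
- square: a flat dark steel square lying on the bench, 5 mm thick, arms 200 mm and 90 mm long. Origin under the middle of the long arm. A bystander: leave it alone
- glue_bottle: a standing yellow bottle with an orange cap, 56 mm in diameter, 150 mm high. Origin under its centre. A bystander: leave it alone
There are look-alikes about, which are no part of the job. Leave any blue look-alike of the hook alone. Of the things that look like the basket, the smaller one is meant.

How it is judged:
By the outcome, as a careful person would: the job done as asked, in the order asked, and still so for the second after the job is handed in, with the robot touching nothing.
Of pipe1, pipe2, pipe3, pipe4 only 3 to 4 are there at a start; the rules pass over those that are not, and their reading is None.
At some moment in a run one of chock may be knocked a few centimetres aside while the robot is not near it.
It also fails if it takes over 200 s, if anything falls off the work surface, if the arm or the gripper's body presses on something with over 40 N, if the wrist force passes 120 N, or if a joint passes its speed limit or range.

## Working session

There is one attempt and no reset: what is moved stays moved. The work goes in short steps, Python scripts to look and compute and a tool call to move; the robot and the scene stay as the last step left them, time stands still between calls to the robot, and variables do not carry over. Pictures are saved under pics/ and viewed, and the job is handed in when it is done.

Besides the shell and the picture viewer there is one more tool, called as name([rows], argument=value, ...), one row to a line, values as JSON. servo_tool: Moves the arm, as the interface text tells. Its arguments: {"type":"object","properties":{"motion":{"type":"array"},"force":{"type":"number"}},"required":["motion"]}

```bash
mkdir -p pics; cat > h.py <<'E'
import numpy as np, cv2
from rig import r
def cam(name):
    f=r.grab_frame(name); h,w=f['pixels'].shape[:2]
    fl=h/2/np.tan(np.radians(f['fovy'])/2)
    K=np.array([[fl,0,f['cx']],[0,fl,f['cy']],[0,0,1.]])
    return dict(img=f['pixels'],K=K,d=np.array(f['distortion'],float),rv=np.array(f['rvec'],float),tv=np.array(f['tvec'],float))
def save(c,fn,crop=None,s=1):
    im=c['img'][:,:,::-1]
    if crop: x0,y0,x1,y1=crop; im=im[y0:y1,x0:x1]
    if s!=1: im=cv2.resize(im,None,fx=s,fy=s,interpolation=cv2.INTER_CUBIC)
    cv2.imwrite('pics/'+fn,im)
def ray(c,uv):
    p=cv2.undistortPoints(np.array([[uv]],float),c['K'],c['d'])[0,0]
    R=cv2.Rodrigues(c['rv'])[0]
    return -R.T@c['tv'].ravel(), R.T@np.array([p[0],p[1],1])
def atz(c,uv,z):
    o,d=ray(c,uv); return o+d*(z-o[2])/d[2]
def proj(c,P):
    return cv2.projectPoints(np.array(P,float).reshape(-1,1,3),c['rv'],c['tv'],c['K'],c['d'])[0].reshape(-1,2)
def tri(c1,u1,c2,u2):
    o1,d1=ray(c1,u1);o2,d2=ray(c2,u2)
    A=np.stack([d1,-d2],1);s=np.linalg.lstsq(A,o2-o1,rcond=None)[0]
    a=o1+s[0]*d1;b=o2+s[1]*d2
    return (a+b)/2,np.linalg.norm(a-b)
E
python3 - <<'E'
from h import *
print(r.observe())
for n in ('scene','top'):
    c=cam(n); save(c,n+'0.png',s=1.4); o,d=ray(c,(280,210)); print(n,o,d,c['d'],c['K'][0,0])
E
```

```text
{'t': 0.0, 'qpos': array([ 1.07910075e+00,  2.64784939e-01,  1.60535742e+00, -6.02744854e-06,
        1.27369254e+00, -3.69045516e-02]), 'qd': array([ 1.48005482e-03, -6.10562915e-04, -2.46478227e-04,  1.26446080e-03,
        2.43700564e-05, -1.01997509e-03]), 'effort': array([ 5.52282727e-04, -5.15117884e+01, -3.67305851e+01,  7.46442311e-05,
        1.31824269e-02,  1.61514441e-05]), 'eef_pos': array([296.15804067, 605.71547204, 212.7496    ]), 'orientation': array([-3.13935173e+00, -7.69745831e-05,  2.68680331e+00]), 'contact_force': array([-0.63632886, -0.57658116, -0.32005797]), 'wrist_torque': array([ 0.00760712, -0.00728234,  0.05944721]), 'grip_width': 0.9948733283506975}
scene [1081.72296386  457.29940127 1015.30898816] [-0.51257035 -0.33556427 -0.79040617] [0.0164012 0.        0.        0.        0.       ] 384.2035533624878
top [ 362.11927553  104.28514069 1421.62075174] [ 0.09312615 -0.04019954 -0.99513242] [-0.08895244  0.          0.          0.          0.        ] 387.7844158386922
```

View pics/scene0.png

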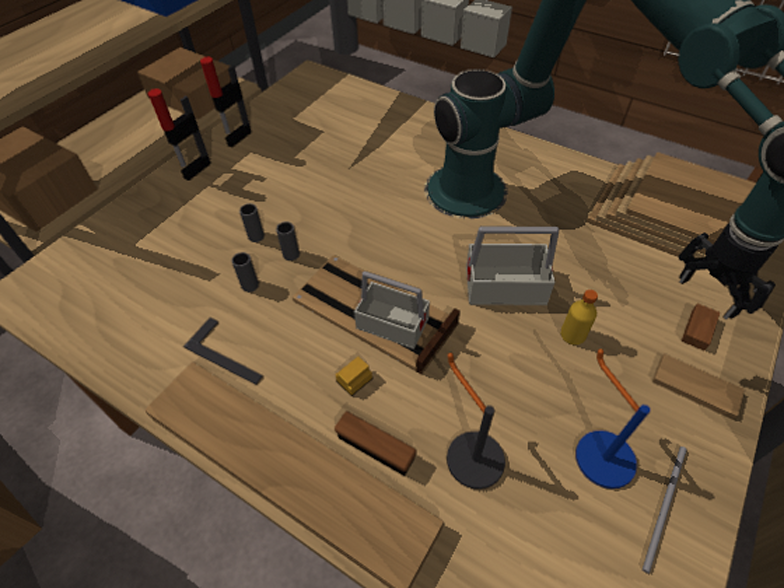

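View pics/top0.png

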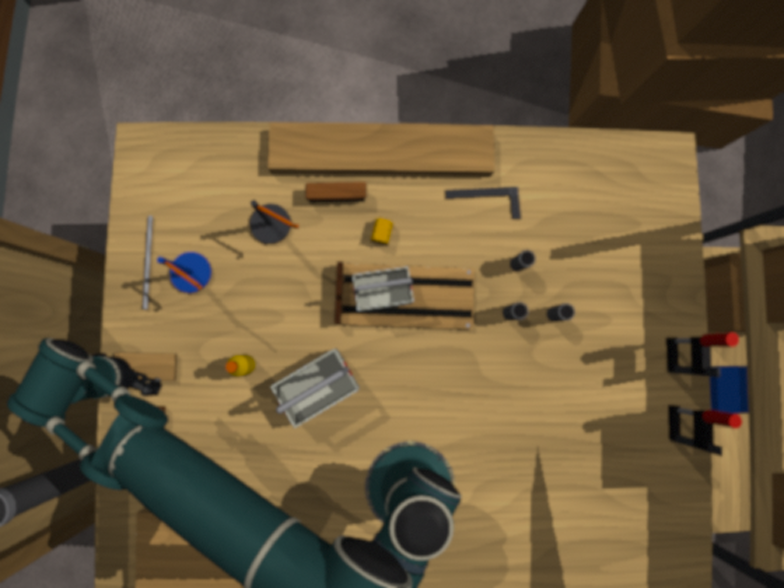

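The scene picture (1.4x) shows the small basket on the bed at (392,305) and the larger look-alike at (512,268). The dark hook stand is at (478,455) and the blue look-alike at (607,455). There are three pipes, at (251,222), (288,240) and (245,271). The chock is at (354,374); the other yellow thing is the glue bottle at (580,318). I choose the small basket and the dark stand, and crop closer to check.

```bash
python3 - <<'E'
from h import *
c=cam('scene'); save(c,'s1.png',(200,170,370,355),4.3 and 4); 
c=cam('top'); save(c,'t1.png',(160,130,350,250),4); save(c,'t2.png',(310,120,420,240),4)
c=cam('scene'); save(c,'s2.png',(120,130,260,280),4)
E
```

```text
(no output)
```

View pics/s1.png

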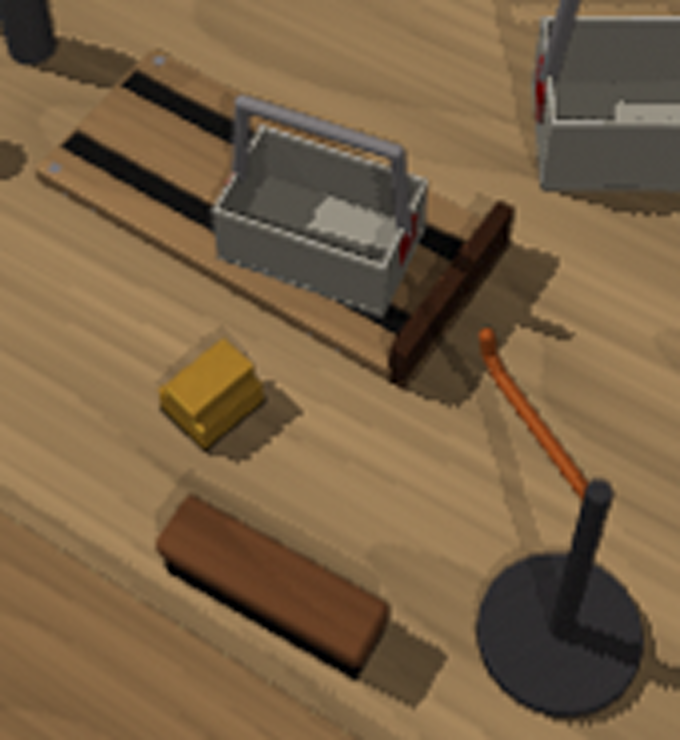

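View pics/t1.png

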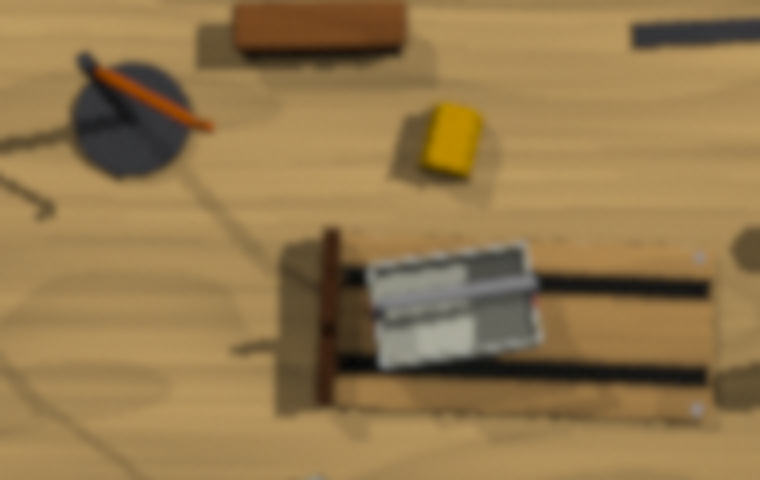

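View pics/s2.png

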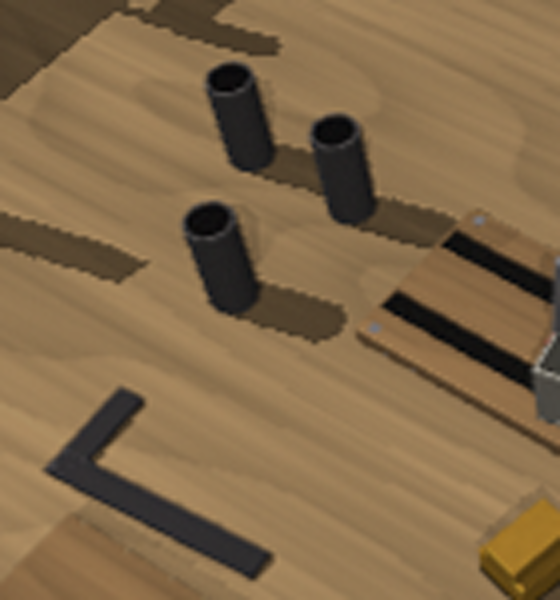

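View pics/t2.png

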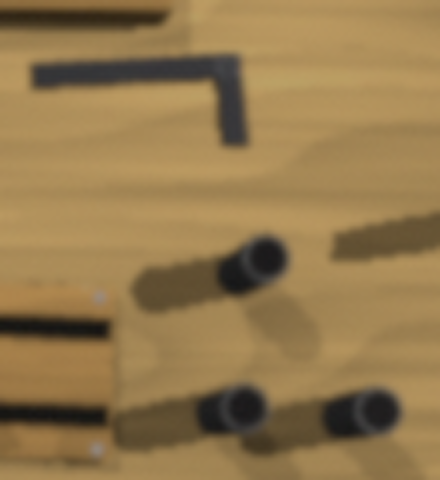

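```bash
cat > m.py <<'E'
from h import *
S=cam('scene');T=cam('top')
def s1(x,y):return (200+(x+.5)/4-.5,170+(y+.5)/4-.5)
def t1(x,y):return (160+(x+.5)/4-.5,130+(y+.5)/4-.5)
def s2(x,y):return (120+(x+.5)/4-.5,130+(y+.5)/4-.5)
def t2(x,y):return (310+(x+.5)/4-.5,120+(y+.5)/4-.5)
E
python3 - <<'E'
from m import *
np.set_printoptions(precision=1,suppress=True)
print('screws z18 S',atz(S,s1(159,60),18),atz(S,s1(55,168),18),'T',atz(T,t1(697,409),18),atz(T,t1(699,257),18))
print('screws tri',tri(S,s1(159,60),T,t1(697,409)),tri(S,s1(55,168),T,t1(699,257)))
print('stop top outer/inner ends T z52',[atz(T,t1(*p),52) for p in [(326,230),(340,230),(319,404),(333,404)]])
print('stop ends S z52',[atz(S,s1(*p),52) for p in [(512,208),(398,353),(500,200),(388,346)]])
print('bar T163',[atz(T,t1(*p),163) for p in [(375,304),(537,283)]])
print('bar S163',[atz(S,s1(*p),163) for p in [(240,103),(402,150)]])
print('bar tri',tri(S,s1(240,103),T,t1(537,283)),tri(S,s1(402,150),T,t1(375,304)))
print('post',tri(S,s1(600,489),T,t1(86,62)),atz(S,s1(600,489),220),atz(T,t1(86,62),220))
print('tip',tri(S,s1(487,337),T,t1(208,127)),atz(S,s1(487,337),222),atz(T,t1(208,127),222))
print('foot',atz(S,s1(562,634),6),atz(T,t1(132,120),6))
print('chock top z45 T',[atz(T,t1(*p),45) for p in [(440,102),(484,107),(424,165),(468,178)]])
print('chock top z45 S',[atz(S,s1(*p),45) for p in [(228,340),(254,371),(163,396),(200,424)]])
for n,a,b in [('A',(232,77),(377,412)),('B',(336,129),(244,408)),('C',(211,218),(265,258))]:
    print(n,tri(S,s2(*a),T,t2(*b)),atz(S,s2(*a),96),atz(T,t2(*b),96))
E
```

```text
screws z18 S [ 414.8 -145.5   18. ] [ 555.5 -148.5   18. ] T [ 415.6 -149.    18. ] [ 555. -152.   18.]
screws tri (array([ 414.7, -147.7,   16.9]), np.float64(3.3869681464752297)) (array([ 554.6, -151.4,   15.4]), np.float64(2.5985277400915843))
stop top outer/inner ends T z52 [array([570.8, 188.2,  52. ]), array([570.9, 175.7,  52. ]), array([415.8, 191.7,  52. ]), array([415.9, 179.4,  52. ])]
stop ends S z52 [array([418.1, 197.9,  52. ]), array([575.9, 188.6,  52. ]), array([416.2, 186.4,  52. ]), array([574.7, 179.5,  52. ])]
bar T163 [array([493.3, 140.4, 163. ]), array([512. ,   8.2, 163. ])]
bar S163 [array([514.7,  16.7, 163. ]), array([490.5, 138.3, 163. ])]
bar tri (array([511.3,  10.3, 156.1]), np.float64(6.036373727061793)) (array([493.1, 140. , 166.9]), np.float64(0.6222069114638011))
post (array([678.6, 373.7, 215.5]), np.float64(3.5168132651042514)) [680.1 375.8 220. ] [678.1 371.1 220. ]
tip (array([626.1, 273.8, 218.5]), np.float64(2.412193546740177)) [627.6 275.7 222. ] [625.9 272.2 222. ]
foot [680.2 378.2   6. ] [679.3 373.4   6. ]
chock top z45 T [array([690.3,  87.5,  45. ]), array([686.3,  47.6,  45. ]), array([632.1, 101.4,  45. ]), array([620.7,  61.7,  45. ])]
chock top z45 S [array([628.4,  75.3,  45. ]), array([639.9, 106. ,  45. ]), array([691.1,  62.1,  45. ]), array([695.4,  97.4,  45. ])]
A (array([ 445.4, -380.6,   95.5]), np.float64(3.1889494035109505)) [ 445.2 -378.4   96. ] [ 446.3 -381.8   96. ]
B (array([ 448. , -262.3,   96.4]), np.float64(2.9589346804284844)) [ 447.3 -261.1   96. ] [ 448.9 -263.7   96. ]
C (array([ 579.4, -283.2,   97.4]), np.float64(3.133253720448476)) [ 578.  -282.7   96. ] [ 580.6 -285.    96. ]
```

Measurements agree between the cameras to about 3 mm:
- **Basket bar:** middle (502.6, 76, 163), yaw about 0.15.
- **Hook:** post (679, 374), tip (626.5, 274). That is 113 mm apart against 114 given, and the stand yaw is about 62°.
- **Bed:** centre about (490, 14), yaw about -0.024.
- **Pipes:** A (446, -380), B (448, -262), C (579, -284).

I'll write a move helper next.

```bash
cat > g.py <<'E'
import sys
from h import *
from scipy.spatial.transform import Rotation as Ro
np.set_printoptions(precision=2,suppress=True)
def Rt(jaw,tilt=0,az=None):
    # tool pointing down, jaw angle deg; tilt: tool z leans toward -?; az unused: rotate about jaw axis (tool y) by tilt
    return Ro.from_euler('xyz',[180,0,jaw+90],degrees=True)*Ro.from_euler('y',tilt,degrees=True)
def delta(x,y,z,jaw,tilt=0):
    o=r.observe(); p=o['eef_pos']; R=Ro.from_euler('xyz',o['orientation'])
    s=R.inv().apply(np.array([x,y,z])-p); a=(R.inv()*Rt(jaw,tilt)).as_rotvec(degrees=True)
    print('t %.2f'%o['t'],'pos',p,'F',o['contact_force'],'g %.3f'%o['grip_width'],'q',o['qpos'])
    print('tool x,y,z axes',R.as_matrix().T.round(2).tolist())
    print('shift',s,'turn',a)
if __name__=='__main__': delta(*map(float,sys.argv[1:]))
E
python3 g.py 498 108 260 8.6; python3 -c "
from m import *
print(atz(T,(171,261),130),atz(S,(414,230),100))"
```

```text
t 0.35 pos [296.4  606.23 213.74] F [ 0.85 -0.57 -0.58] g 1.001 q [ 1.08  0.26  1.6  -0.    1.27 -0.04]
tool x,y,z axes [[-0.9, 0.44, 0.0], [0.44, 0.9, -0.0], [-0.0, -0.0, -1.0]]
shift [-399.95 -359.07  -46.06] turn [-0.03  0.02 55.34]
[309.79270859 411.38687051 130.        ] [347.32437678 435.44148508 100.        ]
```

servo_tool([
  [[-10,-9,-20,0,0,0,85],[-40,-36,-46,0,0,5,85],[-75,-67,-46,0,0,10,85],[-110,-99,-46,0,0,16,85],[-145,-130,-46,0,0,22,85],[-180,-162,-46,0,0,28,85],[-215,-193,-46,0,0,34,85],[-250,-224,-46,0,0,40,85],[-285,-256,-46,0,0,46,85],[-310,-278,-46,0,0,50,85]],
])

```text
t: 1.28
eef_pos: [440.1, 250.7, 260.5]
orientation: [3.141, -0.0, 1.81]
contact_force: [0.1, -0.0, -0.4]
grip_width: 0.989
```

```bash
python3 g.py 498 108 230 8.6
```

```text
t 1.28 pos [440.11 250.72 260.5 ] F [ 0.08 -0.03 -0.41] g 0.989 q [ 0.47 -0.09  1.9  -0.    1.33  0.23]
tool x,y,z axes [[-0.24, 0.97, 0.0], [0.97, 0.24, 0.0], [0.0, 0.0, -1.0]]
shift [-152.37   22.45   30.5 ] turn [ 0.06 -0.01  5.08]
```

servo_tool([
  [[-30,4,5,0,0,1,60],[-60,9,10,0,0,2,60],[-90,13,15,0,0,3,60],[-120,18,22,0,0,4,60],[-145,21,28,0,0,5,60],[-152,22,30,0,0,5,60],[-152,22,30,0,0,5,60],[-152,22,30,0,0,5,60]],
])

```text
t: 1.95
eef_pos: [497.6, 110.6, 230.2]
orientation: [-3.141, -0.001, 1.726]
contact_force: [1.4, -0.2, 0.5]
grip_width: 0.705
```

```bash
python3 g.py 498 108 163 8.6; python3 - <<'E'
from h import *
c=cam('scene'); save(c,'s3.png',(220,120,350,260),4)
c=cam('top'); save(c,'t3.png',(230,160,330,250),5)
E
```

```text
t 1.95 pos [497.64 110.58 230.17] F [ 1.36 -0.24  0.47] g 0.705 q [ 0.17 -0.06  1.93  0.    1.27  0.01]
tool x,y,z axes [[-0.15, 0.99, 0.0], [0.99, 0.15, -0.0], [-0.0, 0.0, -1.0]]
shift [-2.66 -0.03 67.16] turn [-0.01 -0.05  0.29]
```

View pics/s3.png

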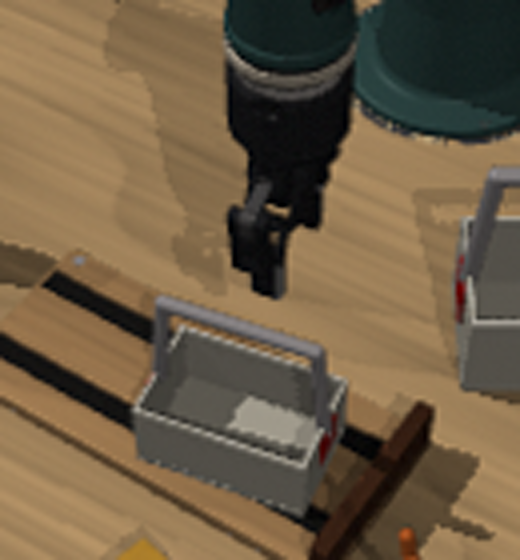

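View pics/t3.png

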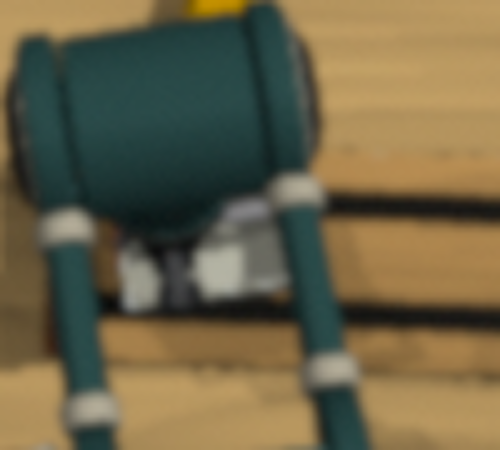

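The scene crop shows the fingers over the stop-side half of the bar, with nothing in the way. Descending.

servo_tool([
  [[-3,0,20,0,0,0,60],[-3,0,40,0,0,0,60],[-3,0,55,0,0,0,60],[-3,0,64,0,0,0,60],[-3,0,67,0,0,0,60],[-3,0,67,0,0,0,60]],
])

```text
t: 2.55
eef_pos: [497.7, 108.2, 162.6]
orientation: [-3.14, -0.0, 1.728]
contact_force: [-0.2, -0.3, 0.1]
grip_width: 0.705
```

servo_tool([
  [[0,0,0,0,0,0,30],[0,0,0,0,0,0,20],[0,0,0,0,0,0,5],[0,0,0,0,0,0,5],[0,0,0,0,0,0,5],[0,0,0,0,0,0,5],[0,0,0,0,0,0,5],[0,0,0,0,0,0,5]],
], force=80)

```text
t: 3.22
eef_pos: [498.2, 107.3, 163.1]
orientation: [3.142, 0.0, 1.727]
contact_force: [-0.3, 0.4, 0.3]
grip_width: 0.057
```

```bash
python3 g.py 498 108 163 8.6; python3 - <<'E'
from h import *
c=cam('scene'); save(c,'s4.png',(220,120,350,260),4)
E
```

```text
t 3.22 pos [498.25 107.31 163.12] F [-0.33  0.36  0.34] g 0.057 q [ 0.16 -0.01  2.01 -0.    1.14  0.01]
tool x,y,z axes [[-0.16, 0.99, -0.0], [0.99, 0.16, 0.0], [0.0, 0.0, -1.0]]
shift [ 0.72 -0.14  0.12] turn [0.   0.   0.33]
```

View pics/s4.png

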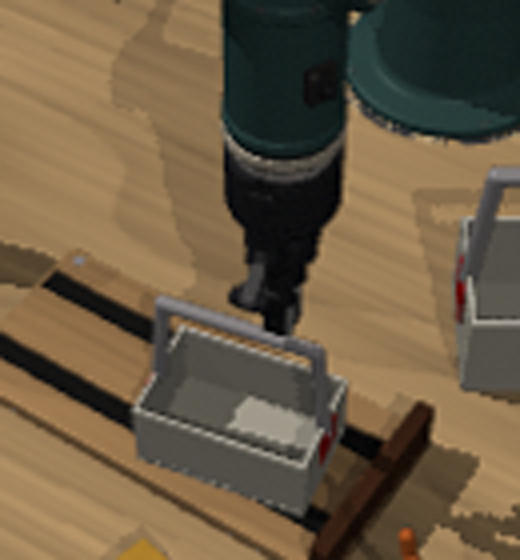

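```bash
python3 - <<'E'
from h import *
S=cam('scene')
def f(P): return (proj(S,P)-[220,120]+.5)*4-.5
print(f([[498.2,107.3,163],[498.2,107.3,144],[502.6,76,163],[493,135,163],[512,17,163]]))
save(S,'s5.png',(245,170,315,230),8)
E
```

```text
[[278.7923603  339.21447063]
 [278.63209647 355.69782234]
 [238.19892183 325.34916768]
 [316.18127036 350.42279206]
 [162.46953951 300.7682389 ]]
```

View pics/s5.png

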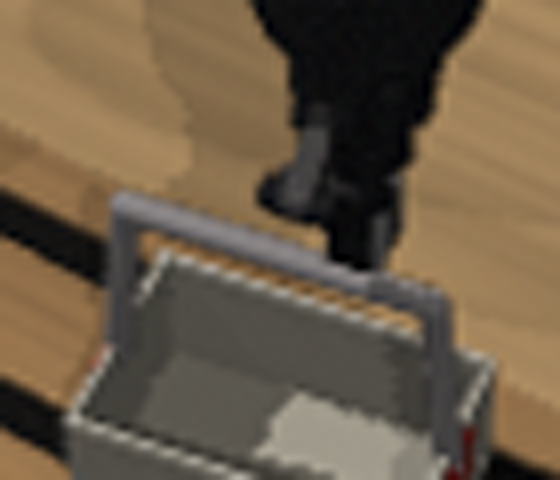

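```bash
python3 - <<'E'
from h import *
S=cam('scene')
def f(P): return (proj(S,P)-[220,120]+.5)*4-.5
print(f([[497.6,110.6,230],[497.6,110.6,211],[527,115,211],[527,115,220],[468,106,211]]))
E
```

```text
[[284.03589471 278.67090147]
 [283.79251115 296.85133561]
 [266.70746528 327.88658198]
 [266.70608031 319.4143051 ]
 [300.24487048 266.48788815]]
```

```bash
python3 - <<'E'
from h import *
print(r.nose_length)
S=cam('scene')
im=S['img'][150:230,245:325,::-1].astype(float)
im=np.clip(255*(im/255)**.45,0,255).astype(np.uint8)
im=cv2.resize(im,None,fx=7,fy=7,interpolation=cv2.INTER_CUBIC)
for P,col in [([498.2,107.3,163],(0,0,255)),([498.2,107.3,144],(0,255,0))]:
    p=(proj(S,[P])[0]-[245,150]+.5)*7; cv2.circle(im,tuple(int(v) for v in p),4,col,-1)
cv2.imwrite('pics/s6.png',im)
E
```

```text
19.0
```

View pics/s6.png

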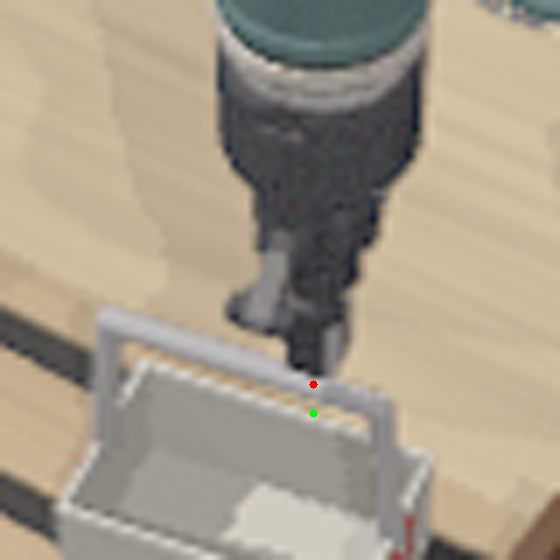

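```bash
python3 - <<'E'
from h import *
for n in ('scene','top'):
    c=cam(n); im=cv2.imread('pics/%s0.png'%n)
    for P,col in [([296,606,213],(0,0,255)),([296,606,194],(0,255,0)),([296+.439*43,606+.898*43,194+13],(255,0,0)),([296-.439*43,606-.898*43,194+13],(255,255,0)),([296,606,213+54],(255,0,255))]:
        p=(proj(c,[P])[0]+.5)*1.4; cv2.circle(im,tuple(int(v) for v in p),2,col,-1)
    p=proj(c,[[296,606,213]])[0]*1.4; x,y=[int(v) for v in p]
    x0=max(0,x-90);y0=max(0,y-90)
    k=im[y0:y0+180,x0:x0+180]; k=np.clip(255*(k/255.)**.6,0,255).astype(np.uint8)
    cv2.imwrite('pics/%s0g.png'%n,cv2.resize(k,None,fx=3,fy=3,interpolation=cv2.INTER_CUBIC))
E
```

```text
(no output)
```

View pics/scene0g.png

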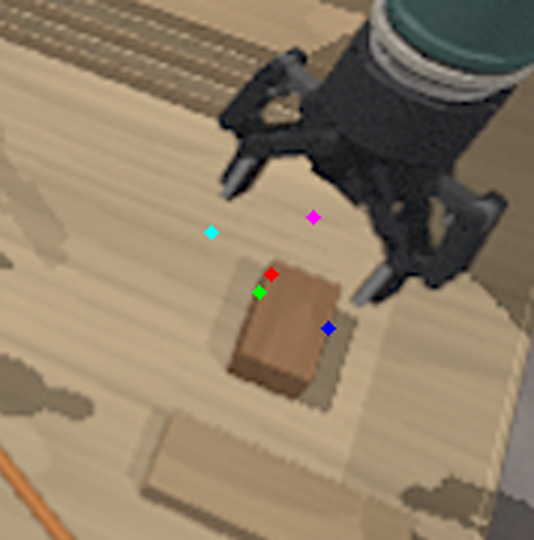

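View pics/top0g.png

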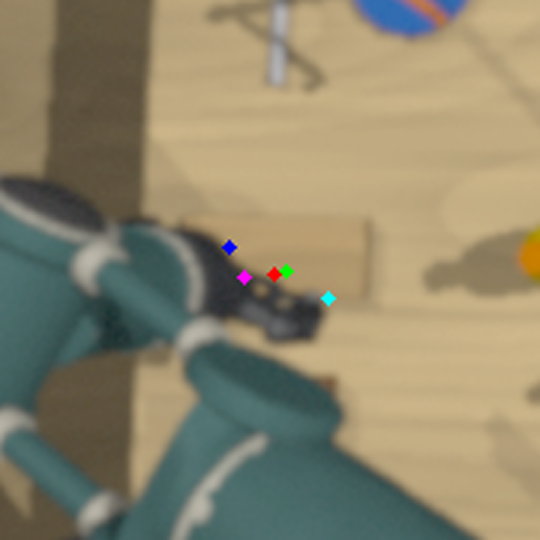

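```bash
python3 - <<'E'
from h import *
C={n:cam(n) for n in('scene','top')}
def un(n,u,v):
    c=C[n];p=proj(c,[[296,606,213]])[0]*1.4; x,y=[int(t) for t in p]
    x0=max(0,x-90);y0=max(0,y-90)
    return ((u/3+x0)/1.4-.5,(v/3+y0)/1.4-.5)
a=un('scene',228,197)
for t in [(318,318),(310,335),(325,300),(290,338)]: print(tri(C['scene'],a,C['top'],un('top',*t)))
print(un('top',318,318),a)
for z in (170,190,207,220,240): 
  print(z,atz(C['scene'],a,z),atz(C['scene'],un('scene',362,302),z))
E
```

```text
(array([265.37583519, 565.83774581, 228.78025968]), np.float64(0.07091959910910205))
(array([253.18810009, 570.87639099, 219.42833561]), np.float64(7.982071385194598))
(array([278.30886056, 560.94604952, 239.12397224]), np.float64(7.196209331950503))
(array([253.12205152, 576.81196771, 223.79009529]), np.float64(21.90913391837722))
(113.07142857142858, 275.92857142857144) (486.64285714285717, 201.40476190476193)
170 [204.3905904  573.91299165 170.        ] [247.76928376 666.29033068 170.        ]
190 [225.14826329 571.15391557 190.        ] [267.50061732 661.34560793 190.        ]
207 [242.79228525 568.8087009  207.        ] [284.27225084 657.14259359 207.        ]
220 [256.28477263 567.01530145 220.        ] [297.09761765 653.9285238  220.        ]
240 [277.04244552 564.25622537 240.        ] [316.8289512  648.98380104 240.        ]
```

Both cameras put the real fingertips about 22–25 mm higher than the reported TCP implies, with x and y agreeing. So the fingers closed above the bar. I'll reopen and go lower, watching the force.

servo_tool([
  [[0,0,-20,0,0,0,5],[0,0,-25,0,0,0,50],[0,0,-25,0,0,0,50],[0,0,-25,0,0,0,50],[0,0,-25,0,0,0,50]],
])

```text
t: 4.03
eef_pos: [497.9, 107.4, 187.5]
orientation: [-3.141, 0.0, 1.727]
contact_force: [0.6, -0.4, 0.8]
grip_width: 0.584
```

servo_tool([
  [[0,0,15,0,0,0,50],[0,0,30,0,0,0,50],[0,0,40,0,0,0,50],[0,0,48,0,0,0,50],[0,0,48,0,0,0,50]],
])

```text
t: 4.45
eef_pos: [496.3, 107.1, 137.4]
orientation: [-3.137, 0.0, 1.727]
contact_force: [0.0, -0.4, -0.7]
grip_width: 0.585
```

```bash
python3 g.py 498 108 163 8.6; python3 - <<'E'
from h import *
c=cam('scene'); c['img']=np.clip(255*(c['img']/255.)**.5,0,255).astype(np.uint8);save(c,'s7.png',(245,150,325,230),7)
E
```

```text
t 4.45 pos [496.31 107.06 137.41] F [ 0.05 -0.45 -0.66] g 0.585 q [ 0.16  0.01  2.04 -0.    1.1   0.01]
tool x,y,z axes [[-0.16, 0.99, -0.0], [0.99, 0.16, -0.0], [-0.0, -0.0, -1.0]]
shift [  0.66   1.7  -25.59] turn [-0.27  0.    0.34]
```

View pics/s7.png

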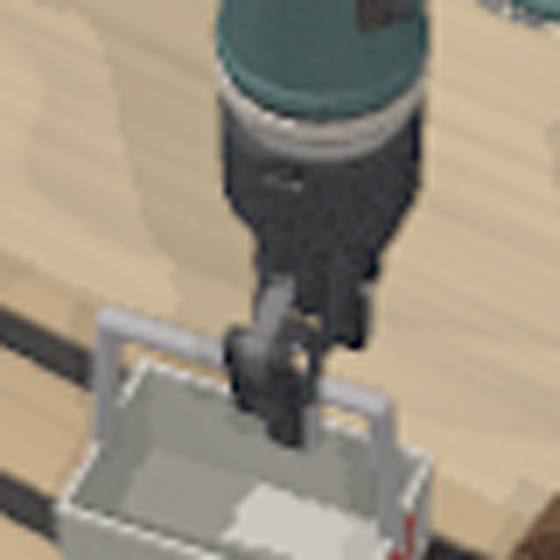

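The near finger is now in front of the bar and the far one behind it. Closing.

servo_tool([
  [[0,0,0,0,0,0,30],[0,0,0,0,0,0,20],[0,0,0,0,0,0,5],[0,0,0,0,0,0,5],[0,0,0,0,0,0,5],[0,0,0,0,0,0,5],[0,0,0,0,0,0,5]],
], force=90)

```text
t: 5.08
eef_pos: [498.8, 107.5, 141.3]
orientation: [3.14, -0.0, 1.727]
contact_force: [-2.5, -0.1, 5.9]
grip_width: 0.095
```

servo_tool([
  [[0,0,-5,0,0,0,5],[0,0,-15,0,0,0,5],[0,0,-25,0,0,0,5],[0,0,-30,0,0,0,5],[0,0,-30,0,0,0,5],[0,0,-30,0,0,0,5]],
])

```text
t: 5.58
eef_pos: [498.7, 107.5, 170.8]
orientation: [3.14, -0.0, 1.727]
contact_force: [-0.0, 0.2, -2.4]
grip_width: 0.094
```

```bash
python3 g.py 498 108 163 8.6; python3 - <<'E'
from h import *
c=cam('scene'); c['img']=np.clip(255*(c['img']/255.)**.5,0,255).astype(np.uint8);save(c,'s8.png',(225,140,345,260),5)
E
```

```text
t 5.58 pos [498.73 107.47 170.82] F [-0.04  0.15 -2.38] g 0.094 q [ 0.16 -0.02  2.    0.    1.16  0.01]
tool x,y,z axes [[-0.16, 0.99, 0.0], [0.99, 0.16, 0.0], [0.0, 0.0, -1.0]]
shift [ 0.63 -0.65  7.82] turn [ 0.09 -0.    0.34]
```

View pics/s8.png

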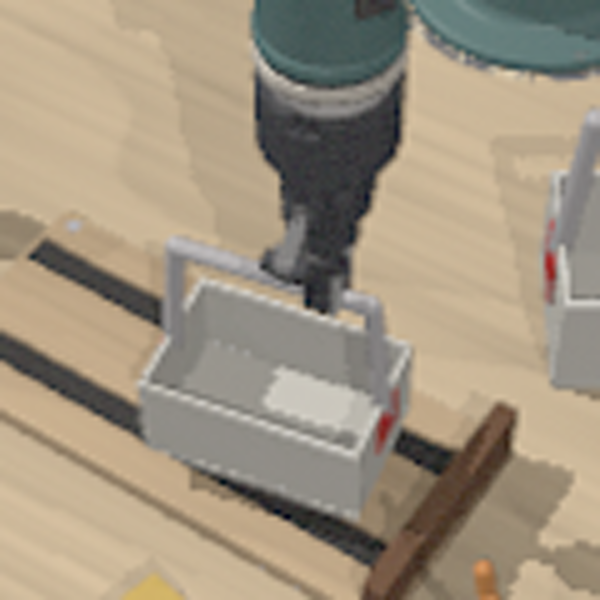

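```bash
python3 g.py 553 203 229 62.3
```

```text
t 5.63 pos [498.23 107.39 170.16] F [-0.34 -0.09 -2.71] g 0.094 q [ 0.16 -0.02  2.   -0.    1.16  0.01]
tool x,y,z axes [[-0.16, 0.99, 0.0], [0.99, 0.16, 0.0], [0.0, 0.0, -1.0]]
shift [ 85.94  68.98 -58.82] turn [  0.01   0.01 -53.36]
```

servo_tool([
  [[0,0,-10,0,0,0,5],[0,0,-25,0,0,0,5],[0,0,-40,0,0,0,5],[0,0,-52,0,0,0,5],[0,0,-58,0,0,-2,5],[6,5,-59,0,0,-5,5],[13,11,-59,0,0,-10,5],[22,18,-59,0,0,-15,5],[31,25,-59,0,0,-20,5],[40,32,-59,0,0,-25,5]],
])

```text
t: 6.47
eef_pos: [523.8, 152.2, 229.5]
orientation: [-3.141, -0.0, 2.167]
contact_force: [-0.2, 1.2, -2.4]
grip_width: 0.094
```

servo_tool([
  [[3,11,0,0,0,-5,5],[6,22,0,0,0,-10,5],[9,33,0,0,0,-15,5],[11,42,0,0,0,-20,5],[13,48,0,0,0,-25,5],[14,52,0,0,0,-28,5],[14,52,0,0,0,-28,5]],
])

```text
t: 7.05
eef_pos: [559.3, 193.1, 229.1]
orientation: [3.142, -0.0, 2.654]
contact_force: [-0.8, -0.1, -2.4]
grip_width: 0.094
```

```bash
python3 g.py 617.4 325.1 229 62.3; python3 - <<'E'
from h import *
c=cam('scene'); c['img']=np.clip(255*(c['img']/255.)**.5,0,255).astype(np.uint8);save(c,'s9.png',(245,140,405,350),3.5)
c=cam('top'); c['img']=np.clip(255*(c['img']/255.)**.5,0,255).astype(np.uint8);save(c,'t9.png',(160,130,310,250),4)
E
```

```text
t 7.05 pos [559.33 193.14 229.11] F [-0.79 -0.13 -2.43] g 0.094 q [ 0.29  0.1   1.77  0.    1.27 -0.79]
tool x,y,z axes [[-0.88, 0.47, 0.0], [0.47, 0.88, 0.0], [-0.0, 0.0, -1.0]]
shift [ 10.56 143.78   0.12] turn [ 0.   -0.02 -0.25]
```

View pics/s9.png

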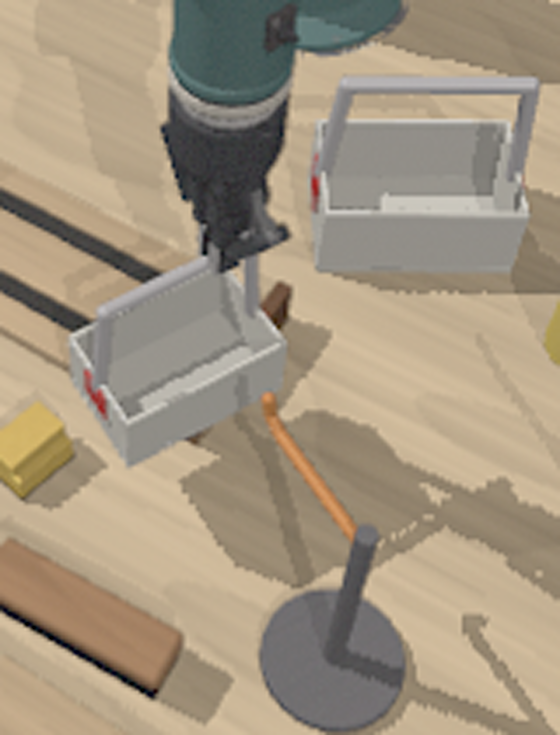

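View pics/t9.png

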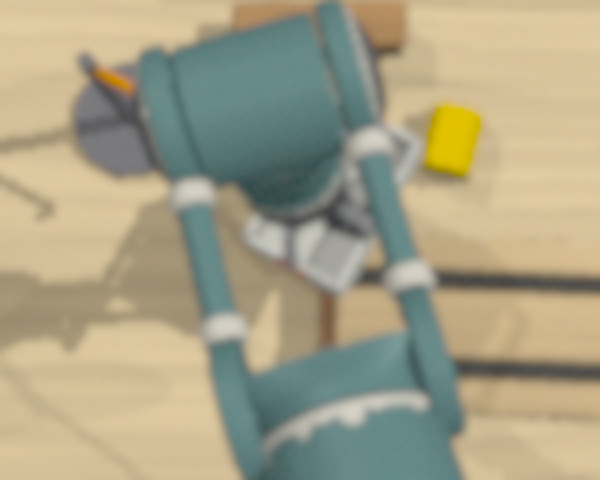

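```bash
python3 - <<'E'
from h import *
S=cam('scene')
c=np.array([587.5,178.3,250.8]);u=np.array([-.885,.465,0])
f=lambda P:(proj(S,P)-[245,140]+.5)*3.5-.5
print(f([c-60*u,c,c+60*u]))
a=np.array([679,374,200]);d=np.array([-.465,-.885,0])
print(f([a+98*d,a+114*d+[0,0,22]]))
E
```

```text
[[103.25212194 309.82573379]
 [177.07012936 274.47627886]
 [248.14379296 240.44846248]]
[[277.08786748 430.2599319 ]
 [266.39909935 396.39584605]]
```

Bar end and hook tip project within about 1 mm of where they are seen. Sliding in along the arm.

servo_tool([
  [[4,8,0,0,0,0,5],[10,20,0,0,0,0,5],[10,38,0,0,0,0,5],[10,56,0,0,0,0,5],[10,74,0,0,0,0,5],[10,92,0,0,0,0,5],[10,110,0,0,0,0,5],[10,126,0,0,0,0,5],[10,138,0,0,0,0,5],[10,143,0,0,0,0,5]],
])

```text
t: 8.03
eef_pos: [617.6, 325.9, 228.8]
orientation: [3.141, -0.0, 2.653]
contact_force: [-0.0, -0.1, -1.3]
grip_width: 0.092
```

servo_tool([
  [[0,0,0,0,0,0,5],[0,0,0,0,0,0,5]],
])

```text
t: 8.2
eef_pos: [617.0, 323.4, 228.8]
orientation: [-3.141, -0.0, 2.652]
contact_force: [0.1, -0.9, -1.2]
grip_width: 0.096
```

```bash
python3 g.py 617.4 325.1 189 62.3; python3 - <<'E'
from h import *
c=cam('scene'); c['img']=np.clip(255*(c['img']/255.)**.5,0,255).astype(np.uint8);save(c,'s10.png',(265,160,405,350),4)
E
```

```text
t 8.20 pos [616.99 323.42 228.79] F [ 0.06 -0.88 -1.19] g 0.096 q [ 0.45  0.3   1.53 -0.    1.31 -0.63]
tool x,y,z axes [[-0.88, 0.47, 0.0], [0.47, 0.88, -0.0], [-0.0, -0.0, -1.0]]
shift [ 0.41  1.72 39.79] turn [-0.06 -0.02 -0.34]
```

View pics/s10.png

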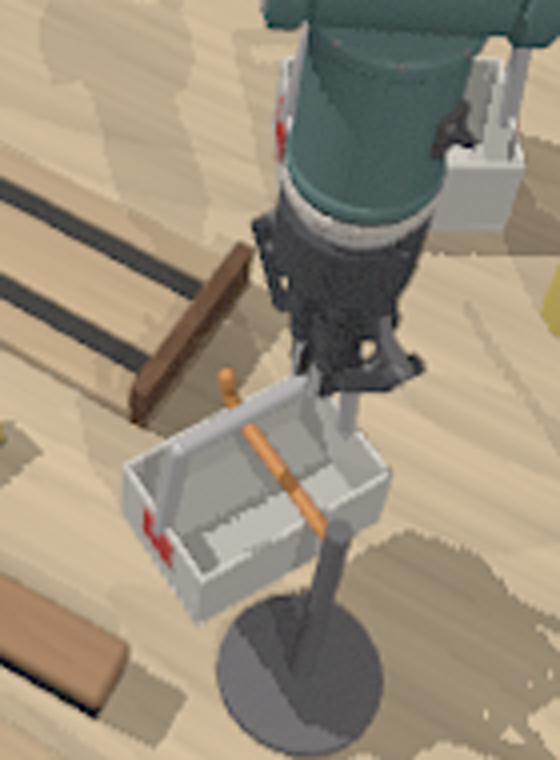

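The bar is above the arm, past the tip. Lowering.

servo_tool([
  [[0,1,8,0,0,0,5],[0,1,18,0,0,0,5],[0,1,27,0,0,0,5],[0,1,33,0,0,0,5],[0,1,36,0,0,0,5],[0,1,38,0,0,0,5],[0,1,39,0,0,0,5],[0,1,39,0,0,0,5]],
])

```text
t: 8.92
eef_pos: [617.9, 324.3, 190.0]
orientation: [3.142, 0.0, 2.652]
contact_force: [-0.9, 0.5, -1.8]
grip_width: 0.094
```

servo_tool([
  [[0,0,1,0,0,0,5],[0,0,2,0,0,0,5],[0,0,2,0,0,0,5]],
])

```text
t: 9.17
eef_pos: [618.3, 324.6, 189.0]
orientation: [3.14, 0.001, 2.652]
contact_force: [-0.5, -1.1, -0.1]
grip_width: 0.092
```

```bash
python3 - <<'E'
from h import *
c=cam('scene'); c['img']=np.clip(255*(c['img']/255.)**.5,0,255).astype(np.uint8);save(c,'s11.png',(265,180,405,350),4)
E
```

```text
(no output)
```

View pics/s11.png

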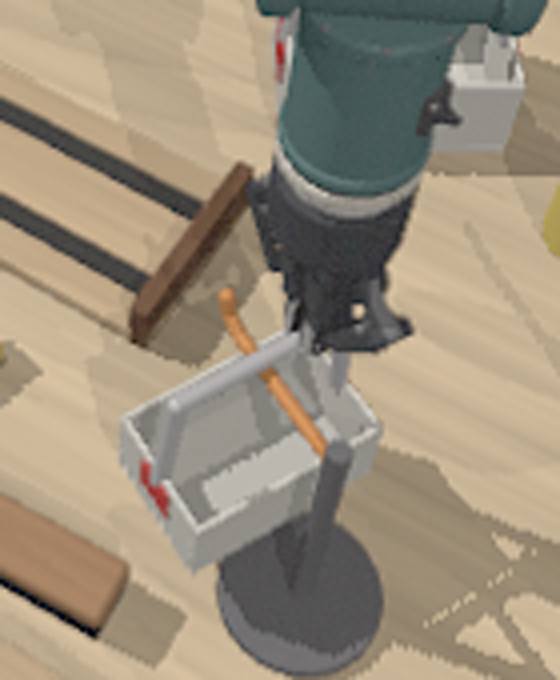

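servo_tool([
  [[0,0,1,0,0,0,5],[0,0,1,0,0,0,5],[0,0,1,0,0,0,20],[0,0,1,0,0,0,30],[0,0,1,0,0,0,40],[0,0,1,0,0,0,40],[0,0,1,0,0,0,40]],
])

```text
t: 9.8
eef_pos: [617.8, 324.2, 186.7]
orientation: [-3.141, -0.0, 2.652]
contact_force: [-0.6, 0.4, -0.2]
grip_width: 0.47
```

servo_tool([
  [[0,0,-8,0,0,0,40],[0,0,-20,0,0,0,40],[0,0,-40,0,0,0,40],[0,0,-60,0,0,0,40],[0,0,-80,0,0,0,40],[0,0,-90,0,0,0,40]],
])

```text
t: 10.3
eef_pos: [619.3, 325.0, 282.2]
orientation: [3.137, 0.004, 2.652]
contact_force: [-0.1, 0.0, 1.0]
grip_width: 0.472
```

```bash
python3 g.py 448 -262 280 62; python3 - <<'E'
from h import *
c=cam('scene'); c['img']=np.clip(255*(c['img']/255.)**.5,0,255).astype(np.uint8);save(c,'s12.png',(265,180,405,350),4)
E
```

```text
t 10.30 pos [619.31 325.04 282.19] F [-0.12  0.05  0.96] g 0.472 q [ 0.45  0.27  1.47  0.    1.39 -0.63]
tool x,y,z axes [[-0.88, 0.47, -0.0], [0.47, 0.88, 0.0], [0.01, 0.0, -1.0]]
shift [-124.92 -598.63   -0.32] turn [ 0.28  0.21 -0.06]
```

View pics/s12.png

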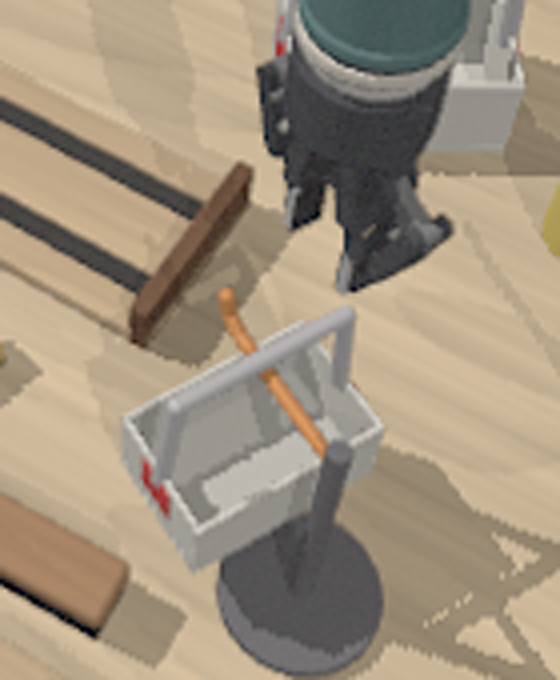

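The basket now hangs level by its bar on the orange arm. Next is pipe B, which I'll pick up with the tool tilted.

```bash
cat > pk.py <<'E'
from g import *
# real grasp target -> reported ; k = apparent tool offset
def tgt(P,jaw,tilt,back=0,k=22):
    R=Rt(jaw,tilt); z=R.as_matrix()[:,2]
    rep=np.array(P,float)-back*z+k*z
    print('rep',rep,'toolz',z); delta(*rep,jaw,tilt)
E
python3 -c "
from pk import *
tgt([448,-262,55],59.7,-35,back=110)"
```

```text
rep [ 404.42 -236.53  127.09] toolz [ 0.5  -0.29 -0.82]
t 10.35 pos [619.99 325.32 283.75] F [0.79 0.42 1.89] g 0.470 q [ 0.45  0.27  1.46 -0.    1.39 -0.63]
tool x,y,z axes [[-0.88, 0.47, -0.01], [0.47, 0.88, 0.01], [0.01, 0.0, -1.0]]
shift [ -73.25 -598.31  152.84] turn [  1.08 -34.71   2.05]
```

servo_tool([
  [[-2,-15,0,0,0,0,60],[-6,-45,0,0,0,0,60],[-10,-80,0,0,0,0,60],[-14,-115,0,0,0,0,60],[-18,-150,0,0,0,0,60],[-22,-185,0,0,0,0,60],[-26,-220,0,0,0,0,60],[-30,-255,0,0,0,0,60],[-34,-290,0,0,0,0,60],[-38,-320,0,0,0,0,60]],
])

```text
t: 11.18
eef_pos: [499.5, 22.3, 276.8]
orientation: [-3.141, -0.0, 2.652]
contact_force: [0.3, 0.0, 0.1]
grip_width: 0.704
```

```bash
python3 -c "
from pk import *
tgt([448,-262,55],59.7,-35,back=110)"
```

```text
rep [ 404.42 -236.53  127.09] toolz [ 0.5  -0.29 -0.82]
t 11.18 pos [499.46  22.29 276.8 ] F [0.26 0.04 0.09] g 0.704 q [-0.   -0.11  1.89 -0.    1.36 -1.09]
tool x,y,z axes [[-0.88, 0.47, 0.0], [0.47, 0.88, -0.0], [-0.0, -0.0, -1.0]]
shift [ -37.93 -273.01  149.87] turn [  0.65 -35.     2.17]
```

servo_tool([
  [[-3,-30,5,0,-3,0,60],[-7,-62,15,0,-8,0,60],[-12,-94,25,0,-12,1,60],[-16,-126,35,0,-16,1,60],[-20,-158,45,0,-20,1,60],[-24,-190,60,0,-24,1,60],[-30,-222,75,0,-28,2,60],[-34,-250,90,0,-32,2,60],[-38,-268,105,0,-35,2,60],[-38,-273,115,0,-35,2,60]],
])

```text
t: 12.02
eef_pos: [401.8, -235.0, 157.7]
orientation: [3.129, 0.608, 2.608]
contact_force: [-0.5, 0.8, -1.0]
grip_width: 0.701
```

```bash
python3 -c "
from pk import *
tgt([448,-262,55],59.7,-35,back=110)
S=cam('scene');T=cam('top')
for n,c in(('sb1',S),('tb1',T)):
    c['img']=np.clip(255*(c['img']/255.)**.5,0,255).astype(np.uint8)
save(S,'sb1.png',(130,70,290,230),4); save(T,'tb1.png',(310,150,430,270),4)"
```

```text
rep [ 404.42 -236.53  127.09] toolz [ 0.5  -0.29 -0.82]
t 12.02 pos [ 401.8  -235.04  157.72] F [-0.52  0.85 -1.01] g 0.701 q [-0.64 -0.53  2.53  0.14  0.54 -1.78]
tool x,y,z axes [[-0.71, 0.42, -0.57], [0.5, 0.86, 0.01], [0.5, -0.28, -0.82]]
shift [15.03 -0.28 26.86] turn [ 0.55 -0.15 -0.21]
```

View pics/sb1.png

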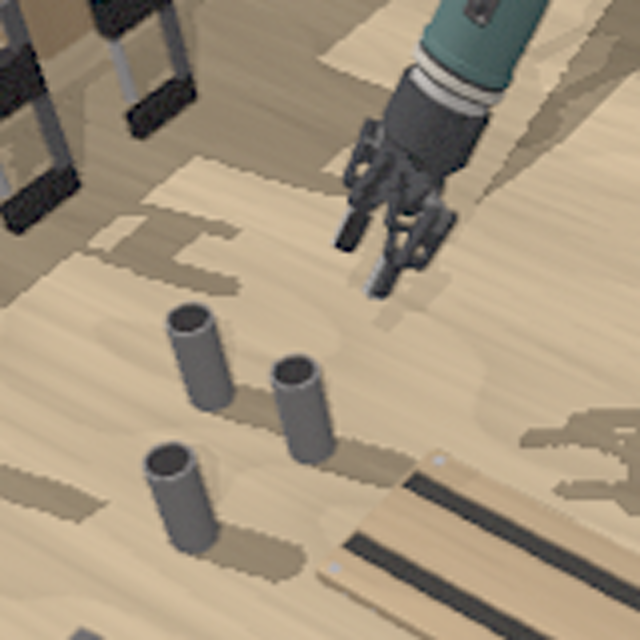

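View pics/tb1.png

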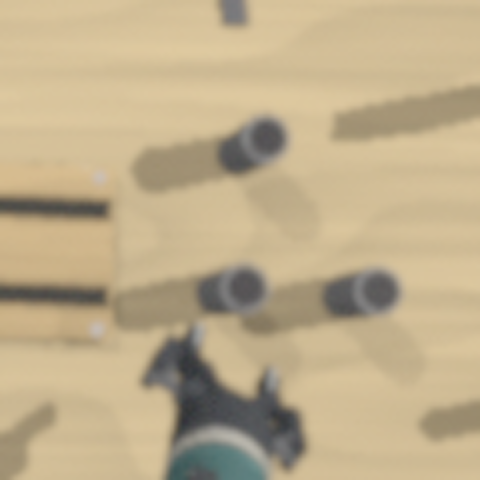

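```bash
python3 -c "
from pk import *
S=cam('scene');T=cam('top')
s=lambda x,y:(130+(x+.5)/4-.5,70+(y+.5)/4-.5)
t=lambda x,y:(310+(x+.5)/4-.5,150+(y+.5)/4-.5)
a,e1=tri(S,s(376,295),T,t(198,326)); b,e2=tri(S,s(345,248),T,t(270,372))
print(a,b,e1,e2); m=(a+b)/2; o=r.observe(); R=Ro.from_euler('xyz',o['orientation']).as_matrix()
print('mid',m,'in tool frame rel rep',R.T@(m-o['eef_pos']),'sep',R.T@(a-b))
"
```

```text
[ 409.79 -197.55  181.29] [ 373.31 -257.97  175.81] 9.580209398560246 8.840034137465874
mid [ 391.55 -227.76  178.55] in tool frame rel rep [  3.97  -0.82 -22.44] sep [-3.87 70.62 -3.08]
```

```bash
python3 -c "
from pk import *
tgt([448,-262,55],59.7,-35,back=0,k=27)"
```

```text
rep [ 461.37 -269.81   32.88] toolz [ 0.5  -0.29 -0.82]
t 12.22 pos [ 406.01 -234.96  162.46] F [0.3  0.51 0.83] g 0.701 q [-0.63 -0.53  2.52  0.14  0.55 -1.77]
tool x,y,z axes [[-0.71, 0.41, -0.57], [0.5, 0.87, 0.01], [0.5, -0.28, -0.82]]
shift [ 20.75  -3.88 143.61] turn [ 0.67 -0.   -0.09]
```

servo_tool([
  [[8,-2,15,0,0,0,65],[16,-4,35,0,0,0,65],[21,-4,55,0,0,0,65],[21,-4,70,0,0,0,65],[21,-4,80,0,0,0,65],[21,-4,80,0,0,0,65]],
])

```text
t: 12.72
eef_pos: [430.9, -251.3, 84.1]
orientation: [3.129, 0.609, 2.614]
contact_force: [-0.3, -0.3, -0.9]
grip_width: 0.764
```

```bash
python3 -c "
from pk import *
tgt([448,-262,55],59.7,-35,back=0,k=27)
S=cam('scene');T=cam('top')
for n,c in(('sb1',S),('tb1',T)):
    c['img']=np.clip(255*(c['img']/255.)**.5,0,255).astype(np.uint8)
save(S,'sb2.png',(160,90,260,190),6); save(T,'tb2.png',(330,190,410,270),6)"
```

```text
rep [ 461.37 -269.81   32.88] toolz [ 0.5  -0.29 -0.82]
t 12.72 pos [ 430.87 -251.26   84.12] F [-0.27 -0.25 -0.88] g 0.764 q [-0.63 -0.3   2.55  0.25  0.29 -1.9 ]
tool x,y,z axes [[-0.71, 0.41, -0.57], [0.5, 0.87, 0.01], [0.5, -0.28, -0.82]]
shift [ 0.06 -1.49 62.43] turn [ 0.79 -0.09  0.06]
```

View pics/sb2.png

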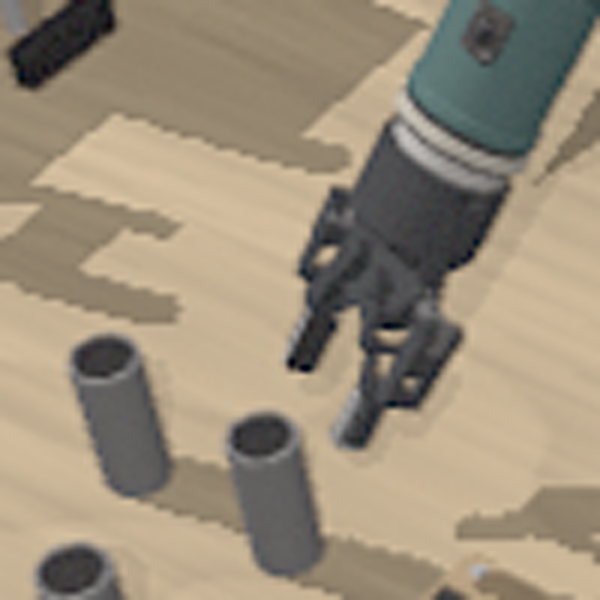

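View pics/tb2.png

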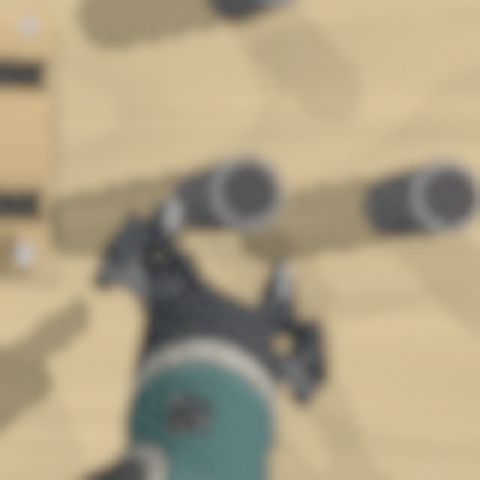

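Joint 3 is almost at its limit (2.55 of 2.57), so B is too close for this tilt. I'll grip B more steeply, stand it farther out, and regrip it there.

```bash
python3 -c "
from pk import *
tgt([448,-262,64],59.7,-12,back=60,k=27)"
```

```text
rep [ 442.08 -258.54   96.28] toolz [ 0.18 -0.1  -0.98]
t 12.82 pos [ 430.75 -251.57   85.54] F [-0.05 -0.18 -0.19] g 0.761 q [-0.63 -0.3   2.55  0.25  0.29 -1.9 ]
tool x,y,z axes [[-0.71, 0.41, -0.57], [0.5, 0.87, 0.01], [0.5, -0.28, -0.82]]
shift [-17.05  -0.3   -1.17] turn [ 0.74 23.03  0.2 ]
```

servo_tool([
  [[-4,0,-20,0,4,0,75],[-10,0,-40,0,9,0,75],[-15,0,-50,0,14,0,75],[-25,0,-50,0,19,0,75],[-30,0,-50,0,23,0,75],[-30,0,-50,0,23,0,75],[-30,0,-50,0,23,0,75]],
])

```text
t: 13.4
eef_pos: [427.1, -251.0, 144.6]
orientation: [3.132, 0.213, 2.618]
contact_force: [-1.0, -0.1, -0.0]
grip_width: 0.878
```

```bash
python3 -c "
from pk import *
tgt([448,-262,64],59.7,-12,back=0,k=27)"
```

```text
rep [ 452.85 -264.83   37.59] toolz [ 0.18 -0.1  -0.98]
t 13.40 pos [ 427.1  -251.05  144.56] F [-0.99 -0.13 -0.02] g 0.878 q [-0.6  -0.17  2.21  0.03  0.89 -1.67]
tool x,y,z axes [[-0.85, 0.49, -0.21], [0.5, 0.87, 0.01], [0.19, -0.1, -0.98]]
shift [ -5.9   -0.17 110.73] turn [0.64 0.21 0.28]
```

servo_tool([
  [[-3,0,20,0,0,0,75],[-6,0,40,0,0,0,75],[-6,0,58,0,0,0,75],[-6,0,74,0,0,0,75],[-6,0,88,0,0,0,75],[-6,0,100,0,0,0,75],[-6,0,107,0,0,0,75],[-6,0,110,0,0,0,75],[-6,0,110,0,0,0,75]],
])

```text
t: 14.15
eef_pos: [449.6, -262.8, 35.5]
orientation: [3.131, 0.208, 2.617]
contact_force: [-0.4, 0.4, 0.3]
grip_width: 0.878
```

```bash
python3 -c "
from pk import *
tgt([448,-262,64],59.7,-12,back=0,k=27)
S=cam('scene');T=cam('top')
for n,c in(('sb1',S),('tb1',T)):
    c['img']=np.clip(255*(c['img']/255.)**.5,0,255).astype(np.uint8)
save(S,'sb3.png',(160,90,260,190),6); save(T,'tb3.png',(330,190,410,270),6)"
```

```text
rep [ 452.85 -264.83   37.59] toolz [ 0.18 -0.1  -0.98]
t 14.15 pos [ 449.57 -262.78   35.53] F [-0.43  0.4   0.31] g 0.878 q [-0.59  0.03  2.25  0.04  0.65 -1.67]
tool x,y,z axes [[-0.85, 0.49, -0.21], [0.5, 0.87, 0.01], [0.18, -0.09, -0.98]]
shift [-4.21 -0.12 -1.22] turn [ 0.66 -0.09  0.24]
```

View pics/sb3.png

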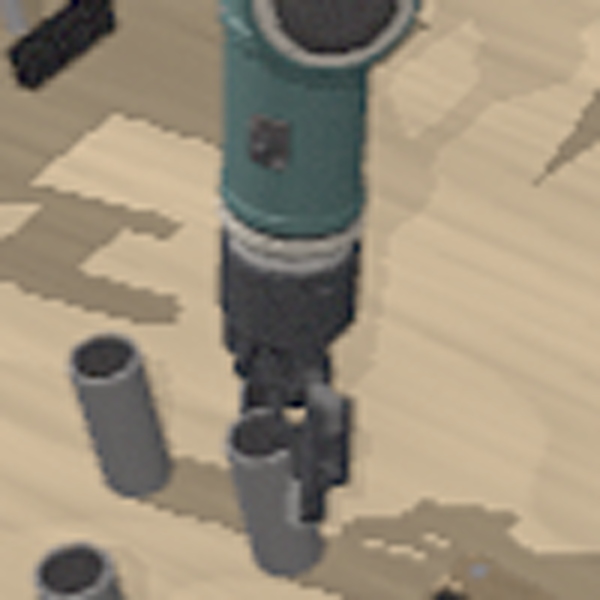

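View pics/tb3.png

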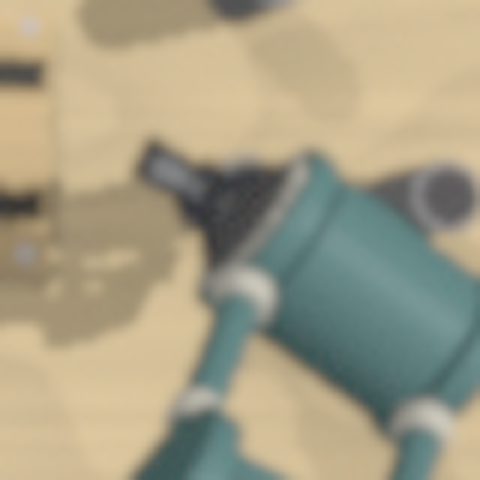

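servo_tool([
  [[-4,0,0,0,0,0,60],[-4,0,0,0,0,0,50],[-4,0,0,0,0,0,38],[-4,0,0,0,0,0,38],[-4,0,0,0,0,0,38],[-4,0,0,0,0,0,38]],
], force=60)

```text
t: 14.75
eef_pos: [455.5, -266.6, 38.5]
orientation: [3.131, 0.212, 2.617]
contact_force: [-0.9, -1.0, 5.0]
grip_width: 0.505
```

servo_tool([
  [[0,0,-5,0,0,0,38],[0,0,-15,0,0,0,38],[0,0,-25,0,0,0,38],[0,0,-30,0,0,0,38],[0,0,-30,0,0,0,38]],
])

```text
t: 15.17
eef_pos: [449.5, -263.3, 68.4]
orientation: [3.131, 0.212, 2.617]
contact_force: [0.5, 0.6, -2.6]
grip_width: 0.504
```

```bash
python3 -c "
from pk import *
S=cam('scene')
for n,c in(('sb1',S),):
    c['img']=np.clip(255*(c['img']/255.)**.5,0,255).astype(np.uint8)
save(S,'sb4.png',(160,90,260,190),6); delta(540,-175,60,70,-12)"
```

```text
t 15.22 pos [ 449.21 -263.18   67.7 ] F [-0.31 -0.44 -1.82] g 0.503 q [-0.6  -0.02  2.23  0.04  0.72 -1.67]
tool x,y,z axes [[-0.85, 0.49, -0.21], [0.5, 0.87, 0.01], [0.19, -0.1, -0.98]]
shift [-32.02 121.63  16.01] turn [-1.51  0.17 -9.84]
```

View pics/sb4.png

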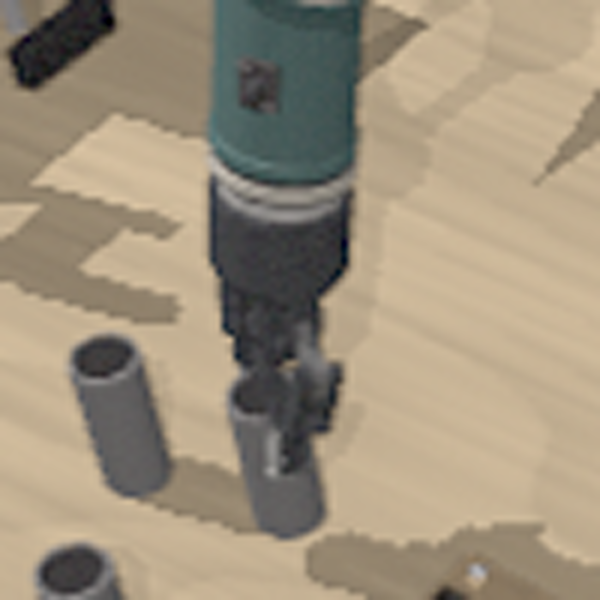

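```bash
python3 -c "
from m import *
for p in [(240,145),(32,75),(240,60),(215,145)]: print(atz(T,t2(*p),3).round())
from pk import *
delta(628,-85,70,75,-12)"
```

```text
[ 704. -291.    3.]
[768. -94.   3.]
[ 787. -293.    3.]
[ 703. -267.    3.]
t 15.32 pos [ 448.54 -262.72   66.51] F [-0.55  0.51 -2.43] g 0.505 q [-0.6  -0.02  2.23  0.04  0.72 -1.67]
tool x,y,z axes [[-0.85, 0.49, -0.21], [0.5, 0.87, 0.01], [0.19, -0.1, -0.98]]
shift [-65.58 243.59  12.94] turn [ -2.53   0.08 -14.73]
```

```bash
python3 -c "
from pk import *
delta(628,-85,100,82,-12)"
```

```text
t 15.32 pos [ 448.54 -262.72   66.51] F [-0.55  0.51 -2.43] g 0.505 q [-0.6  -0.02  2.23  0.04  0.72 -1.67]
tool x,y,z axes [[-0.85, 0.49, -0.21], [0.5, 0.87, 0.01], [0.19, -0.1, -0.98]]
shift [-71.82 243.9  -16.41] turn [ -3.99   0.11 -21.58]
```

servo_tool([
  [[0,5,-15,0,0,0,38],[-3,18,-35,0,0,-1,38],[-10,43,-35,-1,0,-4,38],[-20,73,-32,-1,0,-7,38],[-30,103,-30,-2,0,-10,38],[-39,133,-27,-2,0,-13,38],[-48,163,-24,-3,0,-16,38],[-57,193,-21,-3,0,-18,38],[-65,220,-18,-4,0,-20,38],[-72,240,-16,-4,0,-22,38]],
])

```text
t: 16.15
eef_pos: [627.3, -86.8, 98.5]
orientation: [-3.141, 0.21, 3.012]
contact_force: [0.1, -0.2, -1.7]
grip_width: 0.505
```

```bash
python3 -c "
from pk import *
delta(628,-85,40,82,-12)"
```

```text
t 16.15 pos [627.29 -86.8   98.46] F [ 0.09 -0.22 -1.68] g 0.505 q [-0.18  0.15  1.98  0.01  0.8  -1.63]
tool x,y,z axes [[-0.97, 0.13, -0.21], [0.13, 0.99, -0.0], [0.21, -0.03, -0.98]]
shift [11.71  1.93 57.27] turn [0.06 0.02 0.57]
```

servo_tool([
  [[3,2,15,0,0,0,38],[6,2,30,0,0,0,38],[9,2,43,0,0,0,38],[11,2,51,0,0,0,38],[12,2,56,0,0,0,38],[12,2,58,0,0,0,38],[12,2,59,0,0,0,38],[12,2,59,0,0,0,38]],
])

```text
t: 16.82
eef_pos: [627.9, -87.1, 39.9]
orientation: [-3.14, 0.212, 3.009]
contact_force: [0.3, -0.3, -2.0]
grip_width: 0.504
```

```bash
python3 -c "
from pk import *
S=cam('scene')
for n,c in(('sb1',S),):
    c['img']=np.clip(255*(c['img']/255.)**.5,0,255).astype(np.uint8)
save(S,'sb5.png',(170,130,270,250),5); delta(628,-85,40,82,-12)"
```

```text
t 16.87 pos [628.1  -87.11  40.22] F [ 0.01  0.15 -1.13] g 0.503 q [-0.18  0.23  2.02  0.01  0.69 -1.63]
tool x,y,z axes [[-0.97, 0.13, -0.21], [0.13, 0.99, -0.0], [0.21, -0.03, -0.98]]
shift [0.42 2.08 0.13] turn [-0.01  0.19  0.41]
```

View pics/sb5.png

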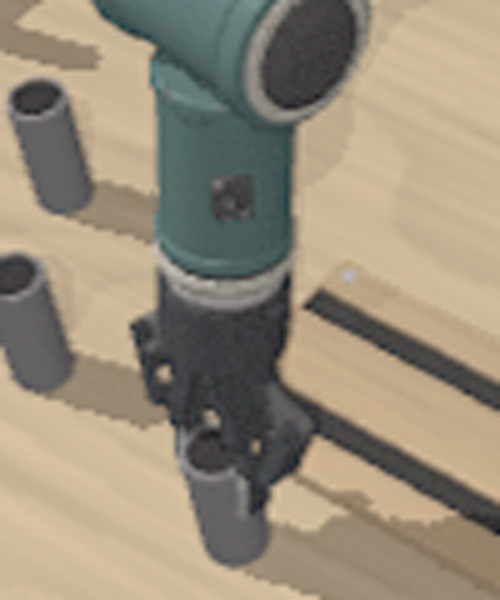

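servo_tool([
  [[0.2,0,1,0,0,0,38],[0.4,0,2,0,0,0,38],[0.4,0,2,0,0,0,38]],
])

```text
t: 17.12
eef_pos: [628.4, -87.1, 38.7]
orientation: [-3.14, 0.213, 3.01]
contact_force: [-0.9, 0.2, 3.0]
grip_width: 0.503
```

servo_tool([
  [[0,0,0,0,0,0,50],[0,0,0,0,0,0,62],[0,0,0,0,0,0,70],[0,0,-15,0,0,0,70],[0,0,-40,0,0,0,70],[0,0,-70,0,0,0,70],[0,0,-90,0,0,0,70],[0,0,-95,0,0,0,70]],
])

```text
t: 17.78
eef_pos: [610.0, -84.4, 134.8]
orientation: [-3.14, 0.218, 3.01]
contact_force: [0.4, 0.0, 0.7]
grip_width: 0.819
```

```bash
python3 -c "
from pk import *
S=cam('scene')
for n,c in(('sb1',S),):
    c['img']=np.clip(255*(c['img']/255.)**.5,0,255).astype(np.uint8)
save(S,'sb6.png',(170,130,270,250),5)
T=cam('top');T['img']=np.clip(255*(T['img']/255.)**.5,0,255).astype(np.uint8);save(T,'tb6.png',(270,130,370,230),5)"
```

```text
(no output)
```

View pics/sb6.png

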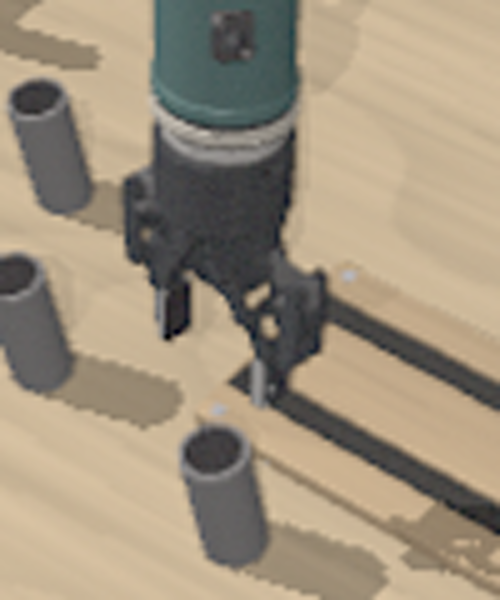

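View pics/tb6.png

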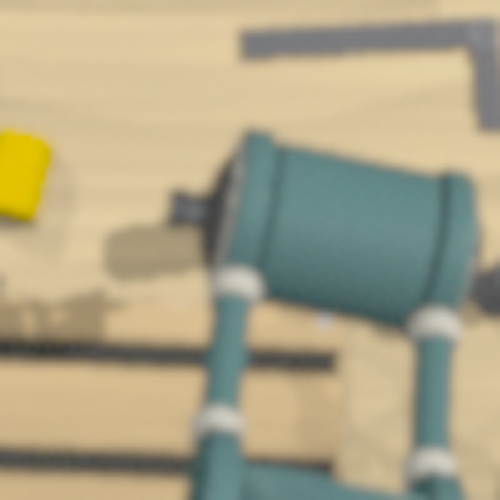

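```bash
python3 -c "
from pk import *
S=cam('scene')
b=atz(S,(170+216.5/5-.5,130+452.5/5-.5),96)+[.7,-1.5,0]; print(b)
az=np.degrees(np.arctan2(b[1],b[0])); print(az)
tgt([b[0],b[1],54],90+az,-42,back=70,k=27)
tgt([b[0],b[1],54],90+az,-42,back=0,k=27)"
```

```text
[623.   -84.49  96.  ]
-7.7230630967785885
rep [594.49 -80.62  85.96] toolz [ 0.66 -0.09 -0.74]
t 17.93 pos [607.59 -83.99 130.03] F [-0.25  0.15  0.1 ] g 0.818 q [-0.18  0.08  2.    0.01  0.85 -1.63]
tool x,y,z axes [[-0.97, 0.13, -0.21], [0.13, 0.99, -0.0], [0.21, -0.03, -0.98]]
shift [22.39  1.68 40.27] turn [ -0.02 -29.89   0.17]
rep [640.9  -86.92  33.94] toolz [ 0.66 -0.09 -0.74]
t 17.93 pos [607.59 -83.99 130.03] F [-0.25  0.15  0.1 ] g 0.818 q [-0.18  0.08  2.    0.01  0.85 -1.63]
tool x,y,z axes [[-0.97, 0.13, -0.21], [0.13, 0.99, -0.0], [0.21, -0.03, -0.98]]
shift [-12.49   1.66 100.96] turn [ -0.02 -29.89   0.17]
```

servo_tool([
  [[10,1,0,0,-4,0,65],[20,2,0,0,-9,0,65],[22,2,0,0,-14,0,65],[22,2,10,0,-19,0,65],[22,2,20,0,-24,0,65],[22,2,32,0,-29,0,65],[22,2,40,0,-30,0,65],[22,2,40,0,-30,0,65]],
])

```text
t: 18.6
eef_pos: [592.8, -75.7, 86.0]
orientation: [3.133, 0.719, 3.011]
contact_force: [-0.1, -0.4, 0.7]
grip_width: 0.763
```

```bash
python3 -c "
from pk import *
tgt([623,-84.5,54],82.3,-42,back=0,k=27)
S=cam('scene')
for n,c in(('sb1',S),):
    c['img']=np.clip(255*(c['img']/255.)**.5,0,255).astype(np.uint8)
save(S,'sb7.png',(170,130,270,250),5)
"
```

```text
rep [640.9  -86.92  33.94] toolz [ 0.66 -0.09 -0.74]
t 18.60 pos [592.8  -75.72  85.97] F [-0.06 -0.42  0.74] g 0.763 q [-0.2  -0.08  2.44  0.71  0.09 -2.33]
tool x,y,z axes [[-0.75, 0.1, -0.66], [0.12, 0.99, 0.01], [0.65, -0.08, -0.75]]
shift [-2.68 -5.49 71.48] turn [ 0.66 -0.78  0.16]
```

View pics/sb7.png

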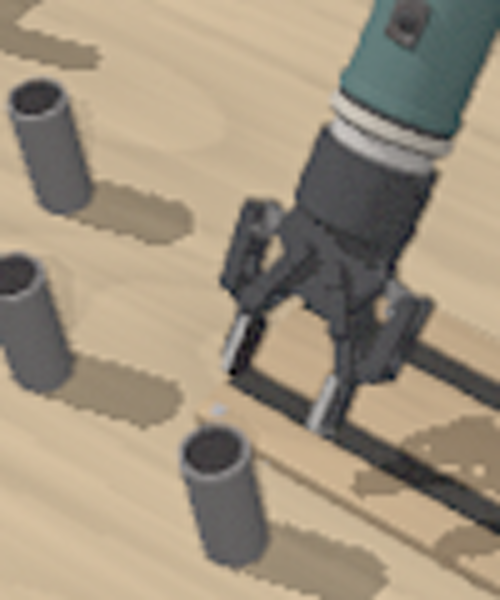

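Joint 5 is close to 0, so outward tilts run out of range. Better plan: grip each pipe with the tool pointing 45° inward, then spin 180° about the tool axis. That lays the pipe flat and keeps the tool pointing inward.

```bash
python3 -c "
from pk import *
tgt([623,-84.5,54],82.3,45,back=90,k=27)
tgt([623,-84.5,54],82.3,0,back=140,k=27)"
```

```text
rep [667.15 -90.47  98.55] toolz [-0.7   0.09 -0.71]
t 18.65 pos [592.   -75.62  84.64] F [-0.71  1.   -0.63] g 0.762 q [-0.2  -0.08  2.44  0.72  0.09 -2.34]
tool x,y,z axes [[-0.75, 0.1, -0.66], [0.12, 0.99, 0.01], [0.65, -0.08, -0.75]]
shift [-66.71  -5.25  39.78] turn [ 0.44 86.15  0.6 ]
rep [623.  -84.5 167. ] toolz [ 0.  0. -1.]
t 18.65 pos [592.   -75.62  84.64] F [-0.71  1.   -0.63] g 0.762 q [-0.2  -0.08  2.44  0.72  0.09 -2.34]
tool x,y,z axes [[-0.75, 0.1, -0.66], [0.12, 0.99, 0.01], [0.65, -0.08, -0.75]]
shift [-78.21  -4.34 -41.07] turn [ 0.59 41.15  0.36]
```

servo_tool([
  [[0,0,-15,0,2,0,70],[-4,0,-40,0,5,0,70],[-15,-1,-65,0,9,0,70],[-35,-2,-70,0,14,0,70],[-55,-3,-70,0,20,0,70],[-70,-4,-70,0,26,0,70],[-85,-4,-70,0,32,0,70],[-95,-4,-70,0,38,0,70],[-100,-4,-70,0,41,0,70],[-100,-4,-70,0,41,0,70]],
])

```text
t: 19.48
eef_pos: [627.0, -86.3, 208.4]
orientation: [3.138, 0.008, 3.015]
contact_force: [0.6, 0.4, 0.4]
grip_width: 0.817
```

```bash
python3 -c "
from pk import *
tgt([623,-84.5,54],82.3,45,back=110,k=27)"
```

```text
rep [681.16 -92.36 112.69] toolz [-0.7   0.09 -0.71]
t 19.48 pos [627.02 -86.29 208.43] F [0.58 0.41 0.39] g 0.817 q [-0.18  0.18  1.71  0.    1.24 -1.62]
tool x,y,z axes [[-0.99, 0.13, -0.01], [0.13, 0.99, 0.0], [0.01, 0.0, -1.0]]
shift [-53.71   0.5   96.17] turn [-0.   45.46  0.5 ]
```

servo_tool([
  [[-15,0,5,0,5,0,70],[-30,0,15,0,10,0,70],[-45,0,25,0,15,0,70],[-54,0,35,0,21,0,70],[-54,0,50,0,27,0,70],[-54,0,65,0,33,0,70],[-54,0,80,0,39,0,70],[-54,0,92,0,44,0,70],[-54,0,96,0,45,0,70],[-54,0,96,0,45,0,70]],
])

```text
t: 20.32
eef_pos: [675.7, -90.7, 106.6]
orientation: [3.136, -0.786, 3.021]
contact_force: [-0.3, -0.1, 0.6]
grip_width: 0.819
```

```bash
python3 -c "
from pk import *
tgt([623,-84.5,54],82.3,45,back=0,k=27)
S=cam('scene')
for n,c in(('sb1',S),):
    c['img']=np.clip(255*(c['img']/255.)**.5,0,255).astype(np.uint8)
save(S,'sb8.png',(150,110,290,250),5)
"
```

```text
rep [604.08 -81.94  34.91] toolz [-0.7   0.09 -0.71]
t 20.32 pos [675.66 -90.7  106.56] F [-0.32 -0.15  0.55] g 0.819 q [-0.16  0.92  1.   -0.02  2.01 -1.61]
tool x,y,z axes [[-0.7, 0.08, 0.71], [0.12, 0.99, 0.0], [-0.7, 0.09, -0.71]]
shift [  0.25  -0.51 101.66] turn [-0.22 -0.05  0.57]
```

View pics/sb8.png

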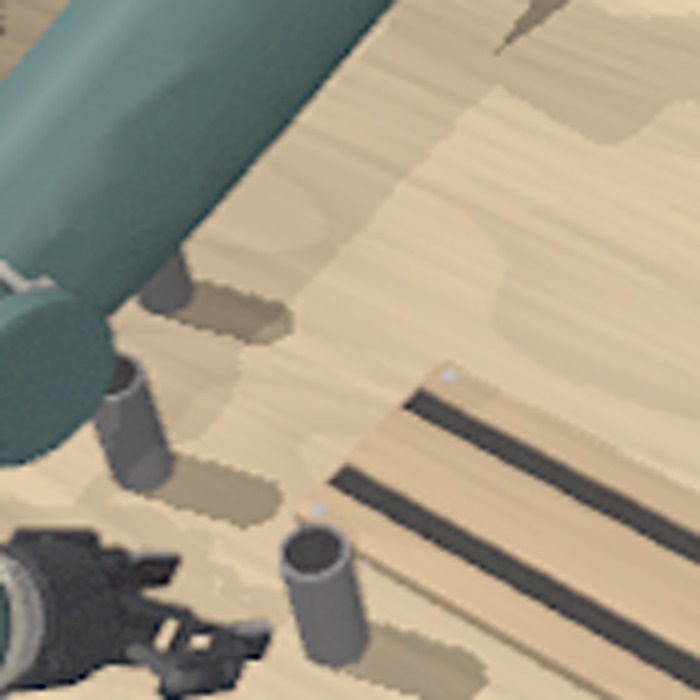

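servo_tool([
  [[0,0,12,0,0,0,65],[0,0,28,0,0,0,65],[0,0,42,0,0,0,65],[0,0,54,0,0,0,65],[0,0,60,0,0,0,65],[0,0,60,0,0,0,65]],
])

```text
t: 20.87
eef_pos: [636.2, -85.2, 73.7]
orientation: [3.133, -0.772, 3.023]
contact_force: [-0.3, -0.3, -0.0]
grip_width: 0.763
```

```bash
python3 -c "
from pk import *
tgt([623,-84.5,54],82.3,45,back=0,k=27)
S=cam('scene')
for n,c in(('sb1',S),):
    c['img']=np.clip(255*(c['img']/255.)**.5,0,255).astype(np.uint8)
save(S,'sb9.png',(150,150,260,250),6)
"
```

```text
rep [604.08 -81.94  34.91] toolz [-0.7   0.09 -0.71]
t 20.87 pos [636.25 -85.17  73.73] F [-0.31 -0.33 -0.  ] g 0.763 q [-0.16  0.86  1.17 -0.02  1.89 -1.61]
tool x,y,z axes [[-0.71, 0.08, 0.7], [0.12, 0.99, 0.01], [-0.69, 0.09, -0.72]]
shift [-3.93 -1.01 50.36] turn [-0.17  0.75  0.66]
```

View pics/sb9.png

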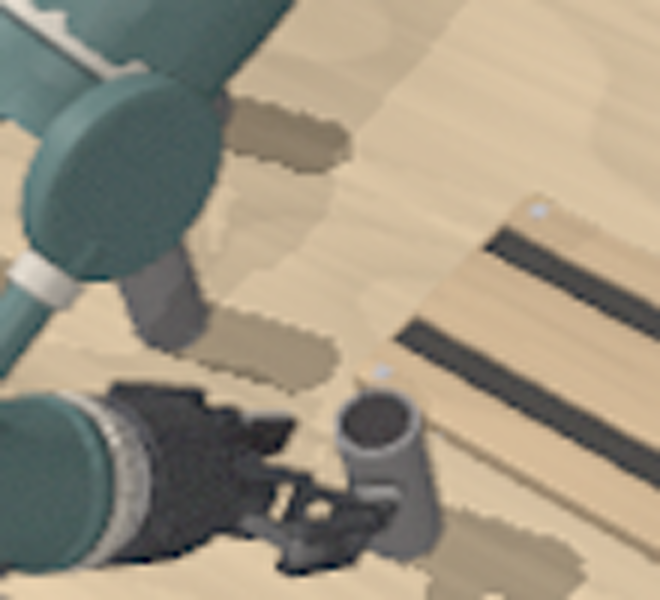

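```bash
python3 -c "
from pk import *
S=cam('scene')
o=r.observe();p=o['eef_pos'];R=Ro.from_euler('xyz',o['orientation']).as_matrix()
for k in (0,-10,-20,-30):
  for s in (33,-33):
    q=p+R[:,2]*k+R[:,1]*s; print(k,s,q,((proj(S,[q])[0]-[150,150]+.5)*6).round())
"
```

```text
0 33 [641.65 -52.52  73.95] [411. 502.]
0 -33 [ 633.49 -118.02   73.53] [318. 435.]
-10 33 [648.57 -53.43  81.12] [398. 503.]
-10 -33 [ 640.41 -118.92   80.7 ] [305. 435.]
-20 33 [655.48 -54.34  88.29] [386. 504.]
-20 -33 [ 647.32 -119.83   87.87] [293. 436.]
-30 33 [662.39 -55.24  95.45] [373. 505.]
-30 -33 [ 654.23 -120.74   95.04] [280. 436.]
```

servo_tool([
  [[-2,0,12,0,0,0,65],[-4,-1,26,0,0,0,65],[-4,-1,38,0,0,0,65],[-4,-1,46,0,0,0,65],[-4,-1,50,0,0,0,65],[-4,-1,50,0,0,0,65],[-4,-1,50,0,0,0,50],[-4,-1,50,0,0,0,38]],
])

```text
t: 21.63
eef_pos: [605.8, -82.4, 33.7]
orientation: [3.133, -0.774, 3.024]
contact_force: [0.2, -4.2, 8.9]
grip_width: 0.493
```

servo_tool([
  [[0,0,0,0,0,0,38],[0,0,0,0,0,0,38],[0,0,0,0,0,0,38]],
])

```text
t: 21.88
eef_pos: [605.8, -82.3, 33.7]
orientation: [3.133, -0.774, 3.024]
contact_force: [1.9, -2.4, 5.2]
grip_width: 0.492
```

```bash
python3 -c "
from pk import *
delta(623,-84.5,54,82.3,45)
S=cam('scene')
for n,c in(('sb1',S),):
    c['img']=np.clip(255*(c['img']/255.)**.5,0,255).astype(np.uint8)
save(S,'sb10.png',(150,150,260,250),6)
"
```

```text
t 21.88 pos [605.81 -82.35  33.72] F [ 1.85 -2.4   5.21] g 0.492 q [-0.16  0.85  1.27 -0.02  1.8  -1.61]
tool x,y,z axes [[-0.71, 0.08, 0.7], [0.12, 0.99, 0.01], [-0.69, 0.09, -0.72]]
shift [  1.79   0.12 -26.61] turn [-0.17  0.66  0.69]
```

View pics/sb10.png

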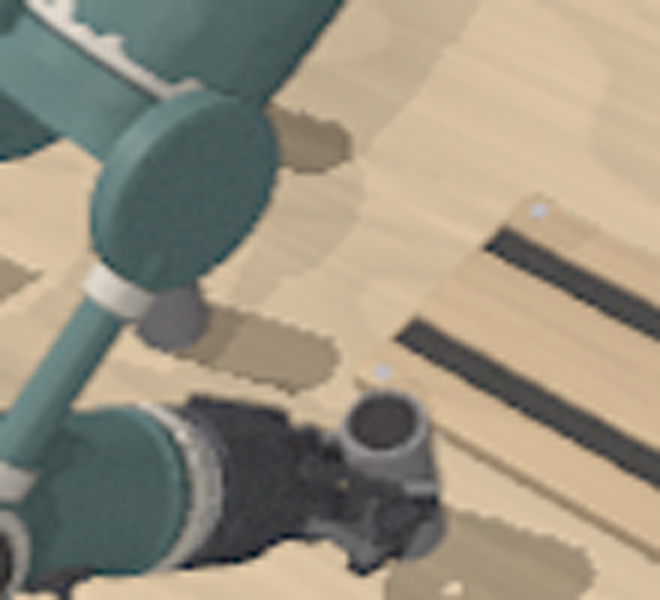

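Gripped. Next I lift it and spin 180° about the tool axis on the way to the bed.

servo_tool([
  [[4,0,-4,0,0,0,38],[12,0,-12,0,0,0,38],[24,0,-24,0,0,0,38],[40,0,-40,0,0,0,38],[56,0,-56,0,0,0,38],[70,0,-72,0,0,0,38],[82,0,-84,0,0,0,38],[88,0,-90,0,0,0,38],[88,0,-90,0,0,0,38]],
])

```text
t: 22.68
eef_pos: [606.3, -82.7, 161.6]
orientation: [3.132, -0.77, 3.025]
contact_force: [0.8, 0.2, -0.9]
grip_width: 0.495
```

```bash
cat >> pk.py <<'E'
def to(x,y,z,jaw,tilt,spin=0):
    o=r.observe(); p=o['eef_pos']; R=Ro.from_euler('xyz',o['orientation'])
    Rg=Rt(jaw,tilt)*Ro.from_euler('z',spin,degrees=True)
    print('t %.2f'%o['t'],'pos',p,'F',o['contact_force'],'g %.3f'%o['grip_width'],'q',o['qpos'])
    print('up in tool',R.inv().apply([0,0,1]))
    print('shift',R.inv().apply(np.array([x,y,z])-p),'turn',(R.inv()*Rg).as_rotvec(degrees=True))
E
python3 -c "
from pk import *
to(620,-30,160,85,45,60)
S=cam('scene')
for n,c in(('sb1',S),):
    c['img']=np.clip(255*(c['img']/255.)**.5,0,255).astype(np.uint8)
save(S,'sb11.png',(130,100,270,250),5)
"
```

```text
t 22.68 pos [606.27 -82.73 161.63] F [ 0.77  0.23 -0.88] g 0.495 q [-0.16  0.73  1.22 -0.02  1.96 -1.61]
up in tool [ 0.7   0.01 -0.72]
shift [-6.51 54.01 -3.51] turn [ 2.04 -0.13 58.79]
```

View pics/sb11.png

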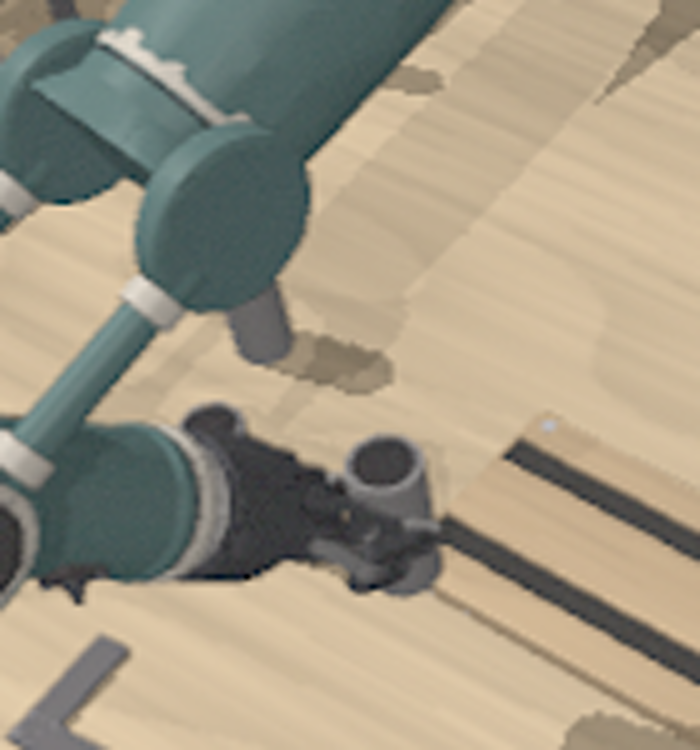

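```bash
python3 -c "
from pk import *
to(570,-20,165,84,45,62)"
```

```text
t 22.73 pos [605.58 -82.63 159.62] F [ 0.27 -0.37 -2.42] g 0.499 q [-0.16  0.73  1.23 -0.02  1.96 -1.61]
up in tool [ 0.7   0.01 -0.72]
shift [34.28 57.8  26.49] turn [ 1.35  0.09 61.51]
```

servo_tool([
  [[2,4,0,0,0,3,38],[6,12,3,0,0,9,38],[10,20,6,0,0,16,38],[14,28,9,0,0,23,38],[18,36,13,0,0,30,38],[23,44,17,0,0,37,38],[28,50,21,0,0,44,38],[32,55,25,0,0,51,38],[34,58,26,0,0,58,38],[34,58,26,0,0,61,38]],
])

```text
t: 23.57
eef_pos: [568.5, -18.9, 162.2]
orientation: [-2.43, -0.351, 1.82]
contact_force: [1.1, 0.6, -2.4]
grip_width: 0.496
```

```bash
python3 -c "
from pk import *
to(520,60,165,86,45,124)"
```

```text
t 23.57 pos [568.48 -18.87 162.22] F [ 1.13  0.61 -2.41] g 0.496 q [-0.09  0.65  1.35  0.03  1.92 -0.48]
up in tool [ 0.34 -0.61 -0.71]
shift [83.95 -2.73 39.03] turn [ 0.25 -2.59 60.81]
```

servo_tool([
  [[4,0,2,0,0,4,38],[12,0,5,0,0,10,38],[22,0,9,0,0,17,38],[32,-1,14,0,-1,24,38],[42,-1,19,0,-1,31,38],[52,-2,24,0,-1,38,38],[62,-2,29,0,-2,45,38],[72,-3,34,0,-2,52,38],[80,-3,38,0,-3,58,38],[84,-3,39,0,-3,61,38]],
])

```text
t: 24.4
eef_pos: [519.2, 60.1, 165.2]
orientation: [-2.457, 0.412, 1.057]
contact_force: [0.2, 0.9, -1.3]
grip_width: 0.492
```

```bash
python3 -c "
from pk import *
to(479,132.4,130,88.6,45,180)"
```

```text
t 24.40 pos [519.22  60.1  165.21] F [ 0.2   0.89 -1.33] g 0.492 q [0.03 0.56 1.48 0.06 1.88 0.68]
up in tool [-0.4  -0.58 -0.71]
shift [ 53.66 -45.18  56.25] turn [-1.16 -0.86 53.99]
```

servo_tool([
  [[4,-3,2,0,0,4,38],[10,-8,5,0,0,10,38],[18,-14,12,0,0,17,38],[26,-20,20,0,0,24,38],[34,-27,30,-1,-1,31,38],[42,-34,40,-1,-1,38,38],[49,-40,48,-1,-1,45,38],[53,-44,54,-1,-1,51,38],[54,-45,56,-1,-1,54,38],[54,-45,56,-1,-1,54,38]],
])

```text
t: 25.23
eef_pos: [479.3, 131.6, 129.8]
orientation: [-3.138, 0.789, -0.021]
contact_force: [0.3, 0.4, -1.5]
grip_width: 0.496
```

```bash
python3 -c "
from pk import *
to(479,132.4,24,88.6,45,180)
S=cam('scene')
S['img']=np.clip(255*(S['img']/255.)**.5,0,255).astype(np.uint8)
save(S,'sb12.png',(210,140,350,270),5)
o=r.observe();R=Ro.from_euler('xyz',o['orientation']).as_matrix()
P=o['eef_pos']-25*R[:,2]; ax=np.array([1,-.024,0]); 
print(P,((proj(S,[P+ax*44,P-ax*52])-[210,140]+.5)*5).round())
"
```

```text
t 25.23 pos [479.3  131.58 129.82] F [ 0.27  0.41 -1.52] g 0.496 q [0.13 0.55 1.58 0.12 1.79 1.71]
up in tool [-0.71 -0.   -0.7 ]
shift [74.87 -0.53 74.78] turn [-0.07  0.21  0.15]
[497.61 130.82 147.9 ] [[393. 410.]
 [482. 298.]]
```

View pics/sb12.png

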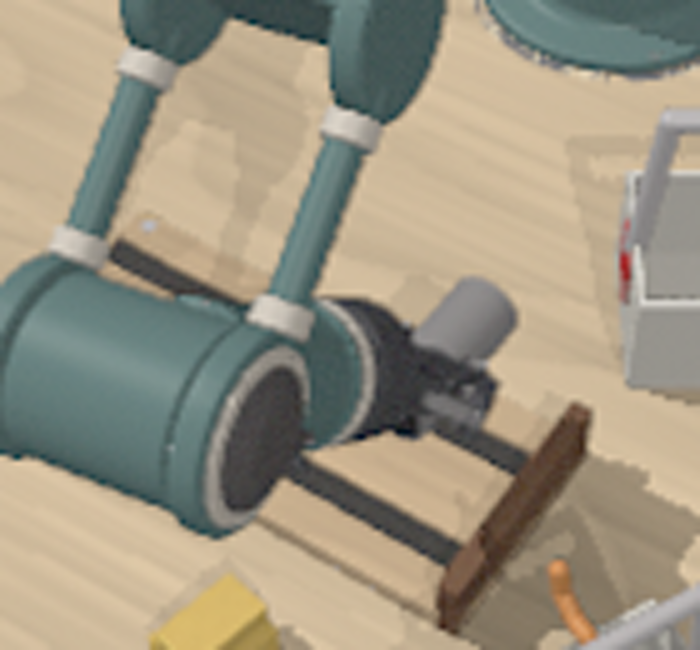

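The pipe is now horizontal over the bed, along bed x. Lowering.

servo_tool([
  [[8,0,8,0,0,0,38],[22,0,22,0,0,0,38],[36,0,36,0,0,0,38],[48,0,48,0,0,0,38],[58,0,58,0,0,0,38],[66,0,66,0,0,0,38],[70,0,70,0,0,0,38],[72,0,72,0,0,0,38],[72,0,72,0,0,0,38]],
])

```text
t: 26.03
eef_pos: [481.2, 131.6, 29.6]
orientation: [-3.136, 0.785, -0.019]
contact_force: [-0.4, -0.5, -1.8]
grip_width: 0.493
```

servo_tool([
  [[1,0,1,0,0,0,38],[2,0,2,0,0,0,38],[2,0,2,0,0,0,38]],
])

```text
t: 26.28
eef_pos: [481.8, 131.8, 27.7]
orientation: [-3.135, 0.783, -0.019]
contact_force: [0.3, 0.3, -1.5]
grip_width: 0.497
```

```bash
python3 -c "
from pk import *
to(479,132.4,24,88.6,45,180)
S=cam('scene')
S['img']=np.clip(255*(S['img']/255.)**.5,0,255).astype(np.uint8)
save(S,'sb13.png',(210,160,350,270),5)
"
```

```text
t 26.28 pos [481.84 131.77  27.69] F [ 0.33  0.3  -1.5 ] g 0.497 q [0.13 0.67 1.6  0.11 1.64 1.69]
up in tool [-0.71 -0.   -0.71]
shift [ 0.59 -0.54  4.63] turn [-0.14 -0.12  0.23]
```

View pics/sb13.png

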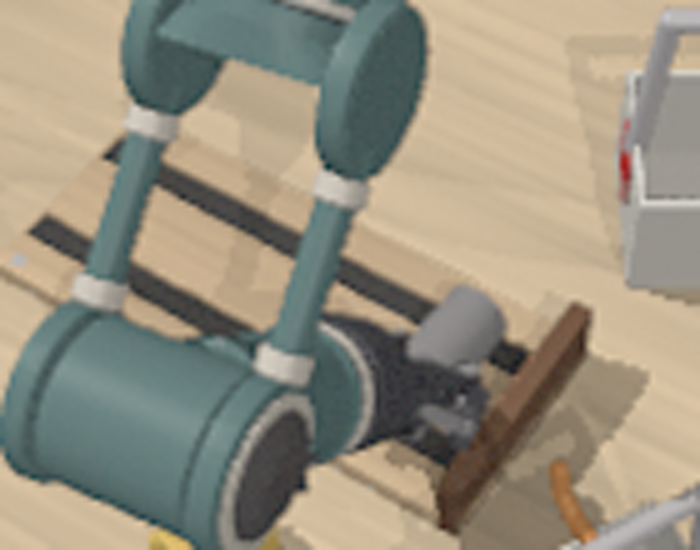

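servo_tool([
  [[1,0,1,0,0,0,38],[2,0,2,0,0,0,38],[2,0,2,0,0,0,38]],
])

```text
t: 26.58
eef_pos: [481.3, 131.7, 24.3]
orientation: [-3.136, 0.785, -0.019]
contact_force: [0.1, -0.2, -1.4]
grip_width: 0.495
```

servo_tool([
  [[1,0,1,0,0,0,38],[1.5,0,1.5,0,0,0,38],[1.5,0,1.5,0,0,0,38]],
])

```text
t: 26.83
eef_pos: [481.4, 131.7, 23.9]
orientation: [-3.135, 0.786, -0.019]
contact_force: [-0.3, 0.4, 5.1]
grip_width: 0.494
```

servo_tool([
  [[0,0,0,0,0,0,46],[0,0,0,0,0,0,50],[0,0,0,0,0,0,54],[0,0,0,0,0,0,54],[0,0,-6,0,0,0,54],[0,0,-18,0,0,0,54],[0,0,-38,0,0,0,54],[0,0,-60,0,0,0,54],[0,0,-75,0,0,0,54],[0,0,-80,0,0,0,54]],
])

```text
t: 27.67
eef_pos: [541.4, 130.2, 81.5]
orientation: [-3.134, 0.779, -0.019]
contact_force: [1.4, 1.1, 0.7]
grip_width: 0.633
```

```bash
python3 -c "
from pk import *
to(479,132.4,24,88.6,45,180)
S=cam('scene');T=cam('top')
for c in(S,T):c['img']=np.clip(255*(c['img']/255.)**.5,0,255).astype(np.uint8)
save(S,'sb14.png',(210,160,350,270),5);save(T,'tb14.png',(210,130,350,250),5)
"
```

```text
t 27.67 pos [541.44 130.24  81.45] F [1.4  1.13 0.68] g 0.633 q [0.12 0.7  1.44 0.11 1.78 1.69]
up in tool [-0.7  -0.01 -0.71]
shift [-4.1  -0.38 84.78] turn [-0.18 -0.37  0.23]
```

View pics/sb14.png

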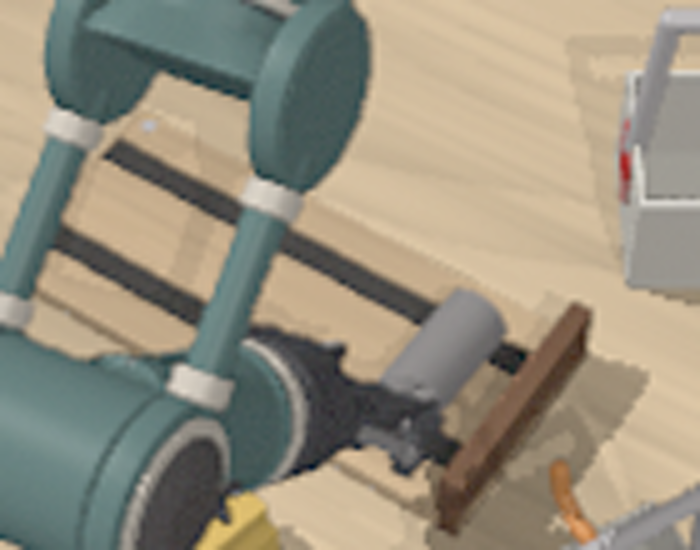

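View pics/tb14.png

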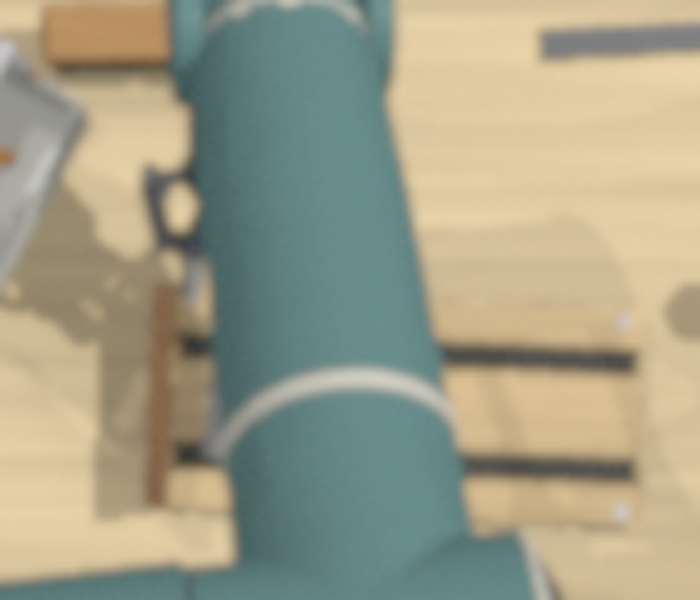

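Pipe 1 lies flat and stable near the stop. Unwinding the wrist on the way to pipe C.

```bash
python3 -c "
from pk import *
to(580,60,190,82,45,120)"
```

```text
t 27.77 pos [539.67 130.21  79.96] F [ 0.86 -0.75  0.11] g 0.633 q [0.12 0.7  1.44 0.11 1.78 1.69]
up in tool [-0.7  -0.   -0.71]
shift [ -47.92   68.71 -107.92] turn [  4.16   2.14 -55.07]
```

servo_tool([
  [[-14,0,-14,0,0,0,54],[-30,2,-32,0,0,-3,65],[-42,8,-52,0,0,-9,65],[-46,18,-70,1,0,-16,65],[-48,28,-85,1,1,-23,65],[-48,38,-95,2,1,-30,65],[-48,48,-102,2,1,-37,65],[-48,58,-108,3,2,-44,65],[-48,66,-108,4,2,-50,65],[-48,69,-108,4,2,-55,65]],
])

```text
t: 28.6
eef_pos: [578.0, 57.9, 188.2]
orientation: [-2.423, 0.365, 1.049]
contact_force: [0.2, 1.1, -0.3]
grip_width: 0.763
```

```bash
python3 -c "
from pk import *
to(640,-110,190,72,45,60)"
```

```text
t 28.60 pos [577.95  57.92 188.23] F [ 0.24  1.11 -0.32] g 0.763 q [-0.    0.65  1.3   0.1   1.97  0.66]
up in tool [-0.36 -0.62 -0.7 ]
shift [-107.72  129.31  -61.04] turn [ -0.33   7.54 -52.78]
```

servo_tool([
  [[-8,10,-5,0,0,-3,65],[-20,24,-11,0,1,-9,65],[-32,38,-18,0,2,-15,65],[-44,53,-25,0,3,-21,65],[-56,68,-32,0,4,-27,65],[-68,82,-39,0,5,-33,65],[-80,97,-46,0,6,-39,65],[-92,111,-52,0,7,-45,65],[-102,123,-58,0,7,-50,65],[-108,129,-61,0,8,-53,65]],
])

```text
t: 29.43
eef_pos: [639.5, -109.7, 190.0]
orientation: [-2.424, -0.371, 1.641]
contact_force: [-0.9, -0.5, 0.3]
grip_width: 0.762
```

```bash
python3 -c "
from pk import *
R=Rt(63.9,45);z=R.as_matrix()[:,2];P=np.array([579.5,-284,54])
a=P+(26-110)*z; print(a,z); to(*a,63.9,45,0)
a=a+[0,0,60];to(*a,63.9,45,0)"
```

```text
[ 632.84 -310.13  113.4 ] [-0.64  0.31 -0.71]
t 29.43 pos [ 639.48 -109.75  189.98] F [-0.94 -0.49  0.33] g 0.762 q [-0.24  0.79  1.07  0.07  2.07 -0.44]
up in tool [ 0.36 -0.61 -0.7 ]
shift [-213.63  -16.13   12.85] turn [ -5.01   2.41 -54.03]
t 29.43 pos [ 639.48 -109.75  189.98] F [-0.94 -0.49  0.33] g 0.762 q [-0.24  0.79  1.07  0.07  2.07 -0.44]
up in tool [ 0.36 -0.61 -0.7 ]
shift [-191.88  -52.88  -29.29] turn [ -5.01   2.41 -54.03]
```

servo_tool([
  [[-12,-4,-2,0,0,-4,65],[-34,-9,-5,-1,0,-10,65],[-56,-15,-8,-1,1,-16,65],[-78,-21,-11,-2,1,-22,65],[-100,-27,-15,-2,1,-28,65],[-122,-33,-18,-3,1,-34,65],[-144,-39,-21,-4,2,-40,65],[-166,-45,-25,-4,2,-46,65],[-184,-50,-28,-5,2,-51,65],[-192,-53,-29,-5,2,-54,65]],
])

```text
t: 30.27
eef_pos: [631.0, -311.7, 173.5]
orientation: [-3.138, -0.779, 2.684]
contact_force: [-1.1, 0.7, -0.3]
grip_width: 0.764
```

servo_tool([
  [[8,0,-8,0,0,0,65],[0,0,0,0,0,0,65]],
])

```text
t: 30.43
eef_pos: [633.3, -309.5, 178.9]
orientation: [-3.134, -0.773, 2.679]
contact_force: [0.8, -0.4, 2.5]
grip_width: 0.764
```

```bash
python3 -c "
from pk import *
R=Rt(63.9,45);z=R.as_matrix()[:,2];P=np.array([579.5,-284,54])
a=P+(26-70)*z; to(*a,63.9,45,0)
S=cam('scene')
S['img']=np.clip(255*(S['img']/255.)**.5,0,255).astype(np.uint8)
save(S,'sc1.png',(80,90,240,250),5)
"
```

```text
t 30.43 pos [ 633.3  -309.46  178.9 ] F [ 0.83 -0.37  2.54] g 0.764 q [-0.48  0.92  0.87 -0.02  2.13 -1.6 ]
up in tool [ 0.7  -0.01 -0.72]
shift [-45.16  -0.34  86.97] turn [-0.15  0.71 -0.3 ]
```

View pics/sc1.png

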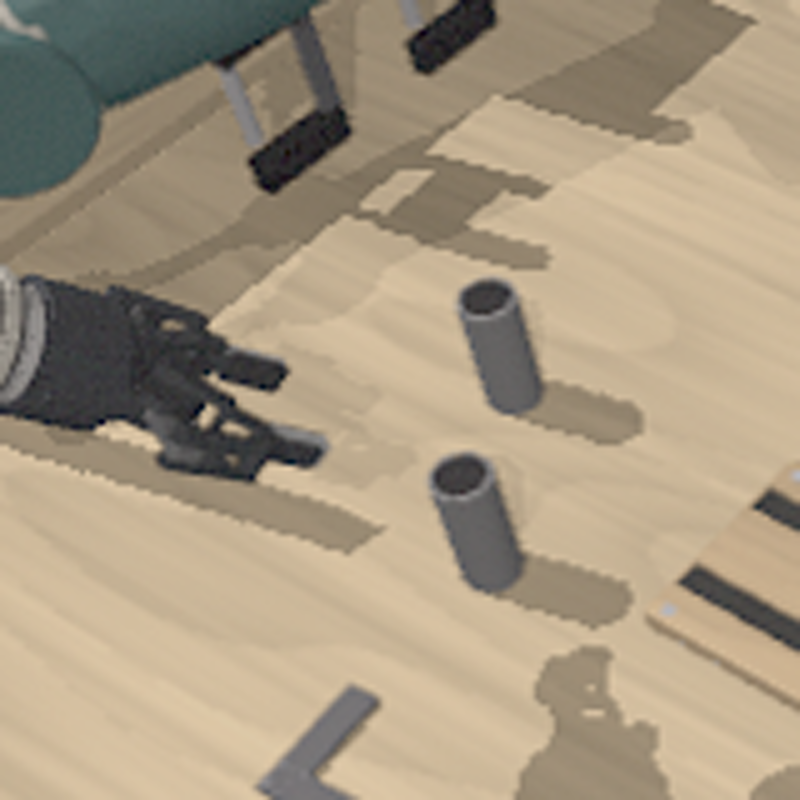

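servo_tool([
  [[-6,0,10,0,0,0,65],[-16,0,28,0,0,0,65],[-26,0,48,0,0,0,65],[-36,0,66,0,0,0,65],[-43,0,80,0,0,0,65],[-45,0,87,0,0,0,65],[-45,0,87,0,0,0,65]],
])

```text
t: 31.07
eef_pos: [604.8, -294.3, 79.0]
orientation: [-3.135, -0.782, 2.683]
contact_force: [0.0, -0.2, 0.1]
grip_width: 0.76
```

```bash
python3 -c "
from pk import *
R=Rt(63.9,45);z=R.as_matrix()[:,2];P=np.array([579.5,-284,54])
a=P+26*z; to(*a,63.9,45,0)
S=cam('scene')
S['img']=np.clip(255*(S['img']/255.)**.5,0,255).astype(np.uint8)
save(S,'sc2.png',(120,130,240,230),6)
"
```

```text
t 31.07 pos [ 604.85 -294.25   79.  ] F [ 0.05 -0.17  0.12] g 0.760 q [-0.48  0.92  1.05 -0.02  1.95 -1.59]
up in tool [ 0.7  -0.   -0.71]
shift [ 1.8  -1.67 62.96] turn [-0.25  0.17 -0.13]
```

View pics/sc2.png

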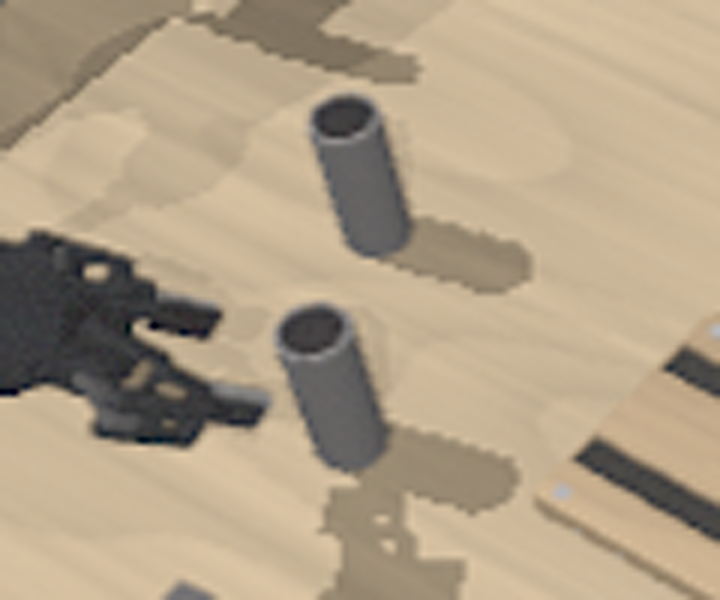

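servo_tool([
  [[1,-1,14,0,0,0,65],[2,-2,30,0,0,0,65],[2,-2,44,0,0,0,65],[2,-2,56,0,0,0,65],[2,-2,63,0,0,0,65],[2,-2,63,0,0,0,65],[2,-2,63,0,0,0,50],[2,-2,63,0,0,0,38],[2,-2,63,0,0,0,38],[2,-2,63,0,0,0,38]],
])

```text
t: 31.95
eef_pos: [566.1, -278.9, 39.7]
orientation: [-3.135, -0.774, 2.682]
contact_force: [0.9, -0.5, 4.8]
grip_width: 0.49
```

```bash
python3 -c "
from pk import *
to(604,-230,180,67,45,30)
o=r.observe();R=Ro.from_euler('xyz',o['orientation']).as_matrix()
k=(o['eef_pos'][:2]-np.array([579.5,-284]))@R[:2,2]/(R[:2,2]@R[:2,2]);print('k',k,'z',o['eef_pos'][2]-k*R[2,2])
S=cam('scene')
S['img']=np.clip(255*(S['img']/255.)**.5,0,255).astype(np.uint8)
save(S,'sc3.png',(120,130,240,230),6)
"
```

```text
t 31.95 pos [ 566.08 -278.9    39.73] F [ 0.85 -0.46  4.83] g 0.490 q [-0.48  0.88  1.21 -0.02  1.83 -1.59]
up in tool [ 0.7  -0.   -0.72]
shift [  89.24   59.96 -109.29] turn [ 2.11  0.12 27.62]
k 20.467165254143207 z 54.36982368102039
```

View pics/sc3.png

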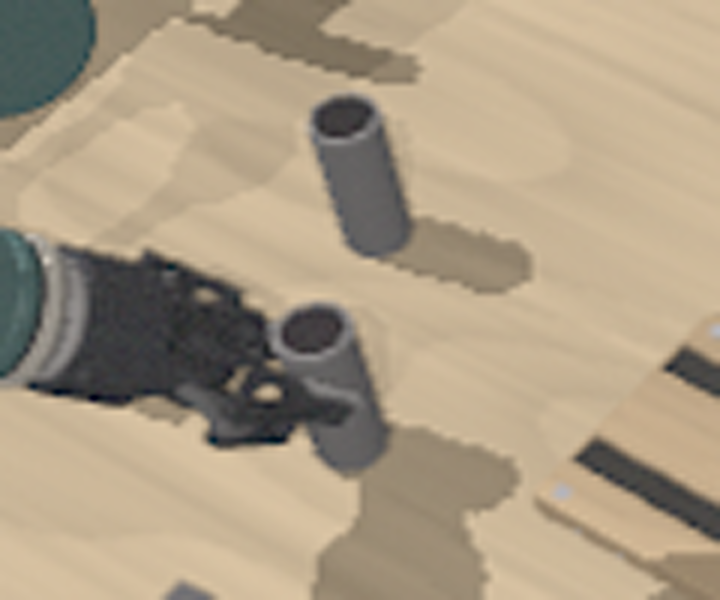

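servo_tool([
  [[4,0,-4,0,0,0,38],[12,0,-12,0,0,0,38],[24,0,-24,0,0,0,38],[40,0,-40,0,0,0,38],[56,0,-56,0,0,0,38],[70,0,-72,0,0,0,38],[82,0,-84,0,0,3,38],[88,0,-90,0,0,8,38],[88,0,-90,0,0,14,38],[88,0,-90,0,0,20,38]],
])

```text
t: 32.83
eef_pos: [565.9, -278.6, 167.1]
orientation: [-2.81, -0.711, 2.206]
contact_force: [0.4, -0.0, -2.2]
grip_width: 0.494
```

```bash
python3 -c "
from pk import *
to(575,-140,170,73,45,76)"
```

```text
t 32.83 pos [ 565.93 -278.57  167.1 ] F [ 0.36 -0.04 -2.23] g 0.494 q [-0.48  0.76  1.16 -0.03  2.   -1.24]
up in tool [ 0.65 -0.25 -0.72]
shift [ 82.32 106.48  34.31] turn [ 4.8  -4.26 48.99]
```

servo_tool([
  [[6,8,2,0,0,4,38],[14,19,6,1,-1,9,38],[23,30,10,1,-1,14,38],[32,42,14,2,-2,20,38],[42,54,18,2,-2,26,38],[52,66,22,3,-3,31,38],[61,78,26,4,-3,37,38],[70,90,30,4,-4,42,38],[78,101,33,5,-4,46,38],[82,106,34,5,-4,49,38]],
])

```text
t: 33.67
eef_pos: [574.2, -137.8, 169.3]
orientation: [-2.363, -0.177, 1.45]
contact_force: [-1.1, 0.2, -1.6]
grip_width: 0.493
```

```bash
python3 -c "
from pk import *
to(530,-30,165,82,45,130)"
```

```text
t 33.67 pos [ 574.18 -137.84  169.26] F [-1.12  0.16 -1.59] g 0.493 q [-0.28  0.7   1.27  0.01  1.97 -0.24]
up in tool [ 0.18 -0.69 -0.7 ]
shift [ 99.39 -24.99  55.65] turn [-1.96 -6.34 47.86]
```

servo_tool([
  [[6,-2,3,0,0,4,38],[16,-4,9,0,-1,9,38],[27,-7,15,0,-2,14,38],[38,-10,21,-1,-3,20,38],[50,-13,28,-1,-3,25,38],[62,-16,35,-1,-4,31,38],[73,-19,41,-1,-5,36,38],[84,-22,47,-2,-5,41,38],[94,-24,53,-2,-6,45,38],[99,-25,56,-2,-6,48,38]],
])

```text
t: 34.5
eef_pos: [529.1, -31.0, 165.1]
orientation: [-2.49, 0.469, 0.889]
contact_force: [0.3, 0.4, -1.8]
grip_width: 0.493
```

```bash
python3 -c "
from pk import *
to(482.5,60,130,88.6,45,180)"
```

```text
t 34.50 pos [529.09 -31.   165.11] F [ 0.32  0.39 -1.78] g 0.493 q [-0.12  0.58  1.46  0.02  1.89  0.72]
up in tool [-0.45 -0.54 -0.71]
shift [ 52.68 -66.69  66.8 ] turn [-4.53 -2.33 45.11]
```

servo_tool([
  [[4,-4,3,0,0,3,38],[10,-12,9,-1,0,8,38],[17,-21,18,-1,-1,14,38],[25,-31,28,-2,-1,20,38],[33,-41,39,-3,-1,26,38],[41,-51,50,-3,-2,32,38],[48,-60,60,-4,-2,38,38],[52,-65,66,-4,-2,43,38],[53,-67,67,-4,-2,45,38],[53,-67,67,-4,-2,45,38]],
])

```text
t: 35.33
eef_pos: [482.3, 59.6, 129.5]
orientation: [-3.126, 0.784, -0.018]
contact_force: [0.5, 0.1, -2.1]
grip_width: 0.487
```

```bash
python3 -c "
from pk import *
to(482.5,60,30,88.6,45,180)
S=cam('scene')
S['img']=np.clip(255*(S['img']/255.)**.5,0,255).astype(np.uint8)
save(S,'sc4.png',(210,140,350,270),5)
T=cam('top')
T['img']=np.clip(255*(T['img']/255.)**.5,0,255).astype(np.uint8)
save(T,'tc4.png',(230,170,350,250),5)
"
```

```text
t 35.33 pos [482.32  59.58 129.55] F [ 0.54  0.09 -2.08] g 0.487 q [0.03 0.54 1.59 0.05 1.79 1.62]
up in tool [-0.71 -0.01 -0.71]
shift [70.4   0.64 70.37] turn [-0.62 -0.09  0.25]
```

View pics/sc4.png

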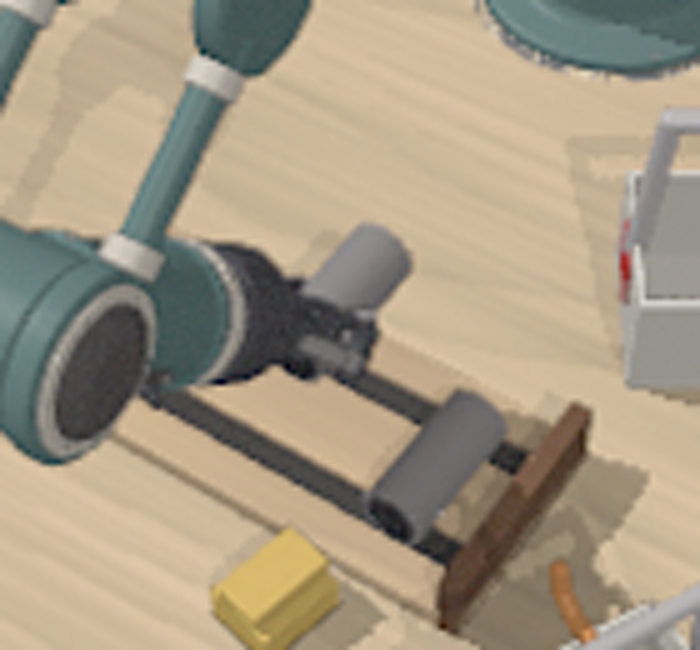

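View pics/tc4.png

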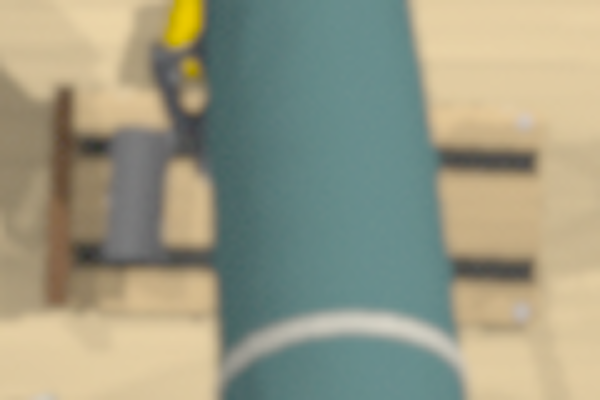

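servo_tool([
  [[8,0,8,0,0,0,38],[22,1,22,0,0,0,38],[36,1,36,0,0,0,38],[48,1,48,0,0,0,38],[58,1,58,0,0,0,38],[66,1,66,0,0,0,38],[69,1,69,0,0,0,38],[70,1,70,0,0,0,38],[70,1,70,0,0,0,38]],
])

```text
t: 36.18
eef_pos: [482.8, 59.0, 29.4]
orientation: [-3.126, 0.785, -0.019]
contact_force: [-0.7, 0.2, -1.8]
grip_width: 0.492
```

servo_tool([
  [[1,0,1,0,0,0,38],[2,0,2,0,0,0,38],[2,0,2,0,0,0,38]],
])

```text
t: 36.43
eef_pos: [483.3, 59.1, 27.2]
orientation: [-3.126, 0.783, -0.018]
contact_force: [0.1, -0.9, -2.2]
grip_width: 0.494
```

servo_tool([
  [[1,0,1,0,0,0,38],[1.5,0,1.5,0,0,0,38],[1.5,0,1.5,0,0,0,38]],
])

```text
t: 36.68
eef_pos: [482.7, 59.1, 24.6]
orientation: [-3.126, 0.784, -0.019]
contact_force: [-0.2, -0.4, -1.8]
grip_width: 0.492
```

servo_tool([
  [[1,0,1,0,0,0,38],[1.5,0,1.5,0,0,0,38],[1.5,0,1.5,0,0,0,38]],
])

```text
t: 36.93
eef_pos: [483.0, 59.1, 23.7]
orientation: [-3.126, 0.785, -0.019]
contact_force: [0.7, -0.1, 3.9]
grip_width: 0.494
```

Contact. Releasing and backing off.

servo_tool([
  [[0,0,0,0,0,0,46],[0,0,0,0,0,0,50],[0,0,0,0,0,0,54],[0,0,0,0,0,0,54],[0,0,-6,0,0,0,54],[0,0,-18,0,0,0,54],[0,0,-38,0,0,0,54],[0,0,-60,0,0,0,54],[0,0,-75,0,0,0,54],[0,0,-80,0,0,0,54]],
])

```text
t: 37.77
eef_pos: [542.8, 56.7, 81.6]
orientation: [-3.125, 0.778, -0.019]
contact_force: [0.3, -0.3, 1.0]
grip_width: 0.634
```

```bash
python3 -c "
from pk import *
to(560,-10,190,80,45,120)
S=cam('scene')
S['img']=np.clip(255*(S['img']/255.)**.5,0,255).astype(np.uint8)
save(S,'sc5.png',(210,140,350,270),5)
"
```

```text
t 37.77 pos [542.77  56.7   81.64] F [ 0.29 -0.29  0.98] g 0.634 q [0.03 0.69 1.46 0.05 1.78 1.61]
up in tool [-0.7  -0.01 -0.71]
shift [-62.94  64.9  -91.18] turn [  5.     2.47 -53.62]
```

View pics/sc5.png

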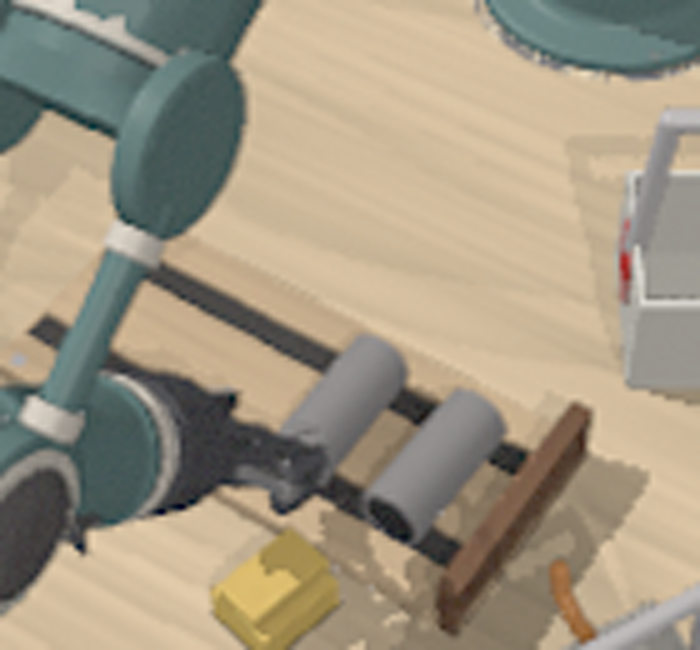

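Pipe 2 is down. On to pipe A.

servo_tool([
  [[-14,0,-14,0,0,0,54],[-30,2,-32,0,0,-3,65],[-44,8,-52,1,0,-9,65],[-54,16,-68,1,0,-16,65],[-60,26,-78,2,1,-23,65],[-63,36,-86,3,1,-30,65],[-63,46,-91,3,2,-37,65],[-63,55,-91,4,2,-44,65],[-63,62,-91,5,2,-50,65],[-63,65,-91,5,2,-54,65]],
])

```text
t: 38.65
eef_pos: [556.2, -11.5, 186.6]
orientation: [-2.412, 0.364, 1.024]
contact_force: [0.3, 1.2, -0.0]
grip_width: 0.762
```

```bash
python3 -c "
from pk import *
to(580,-200,190,63,45,55)"
```

```text
t 38.65 pos [556.25 -11.51 186.58] F [ 0.28  1.2  -0.04] g 0.762 q [-0.1   0.62  1.36  0.05  1.96  0.59]
up in tool [-0.36 -0.62 -0.7 ]
shift [-140.12  121.33  -41.85] turn [ -1.44  12.72 -52.29]
```

servo_tool([
  [[-10,9,-3,0,1,-4,65],[-26,22,-8,0,2,-9,65],[-42,36,-12,0,4,-15,65],[-58,50,-17,0,5,-21,65],[-74,64,-22,-1,7,-27,65],[-90,78,-27,-1,8,-33,65],[-106,92,-32,-1,10,-39,65],[-122,106,-36,-1,11,-45,65],[-134,116,-40,-1,12,-50,65],[-140,121,-42,-1,13,-52,65]],
])

```text
t: 39.48
eef_pos: [579.6, -200.5, 190.6]
orientation: [-2.448, -0.419, 1.548]
contact_force: [0.1, 0.1, 0.8]
grip_width: 0.761
```

```bash
python3 -c "
from pk import *
R=Rt(49.5,45);z=R.as_matrix()[:,2];P=np.array([446,-380.5,54])
a=P+(24-110)*z+[0,0,60]; print(a); to(*a,49.5,45,0)"
```

```text
[ 492.24 -419.99  174.81]
t 39.48 pos [ 579.58 -200.46  190.59] F [0.08 0.14 0.79] g 0.761 q [-0.4   0.72  1.19  0.06  2.02 -0.53]
up in tool [ 0.41 -0.58 -0.7 ]
shift [-208.68 -111.77   -5.55] turn [ -8.65   4.08 -45.74]
```

servo_tool([
  [[-14,-8,0,-1,0,-3,65],[-38,-20,-1,-2,1,-8,65],[-62,-33,-2,-3,1,-13,65],[-86,-46,-2,-4,2,-18,65],[-110,-59,-3,-5,2,-23,65],[-134,-72,-4,-6,3,-29,65],[-158,-85,-4,-7,3,-35,65],[-182,-97,-5,-8,4,-40,65],[-200,-107,-5,-9,4,-44,65],[-209,-112,-6,-9,4,-46,65]],
])

```text
t: 40.32
eef_pos: [490.2, -421.1, 175.4]
orientation: [3.133, -0.782, 2.439]
contact_force: [0.0, -0.4, 0.1]
grip_width: 0.763
```

servo_tool([
  [[0,0,0,0,0,0,65],[0,0,0,0,0,0,65]],
])

```text
t: 40.48
eef_pos: [492.5, -418.3, 175.9]
orientation: [3.135, -0.782, 2.437]
contact_force: [0.3, 0.5, 0.7]
grip_width: 0.764
```

```bash
python3 -c "
from pk import *
R=Rt(49.5,45);z=R.as_matrix()[:,2];P=np.array([446,-380.5,54])
a=P+(24-65)*z; to(*a,49.5,45,0)"
```

```text
t 40.48 pos [ 492.47 -418.27  175.93] F [0.32 0.5  0.67] g 0.764 q [-0.73  0.79  1.09 -0.02  2.04 -1.6 ]
up in tool [ 0.7   0.   -0.71]
shift [-43.55  -1.96  87.71] turn [0.28 0.22 0.08]
```

servo_tool([
  [[-6,0,10,0,0,0,65],[-16,-1,28,0,0,0,65],[-26,-2,48,0,0,0,65],[-36,-2,66,0,0,0,65],[-42,-2,80,0,0,0,65],[-44,-2,87,0,0,0,65],[-44,-2,87,0,0,0,65]],
])

```text
t: 41.07
eef_pos: [468.4, -397.3, 81.8]
orientation: [3.135, -0.785, 2.441]
contact_force: [0.2, -0.3, -0.9]
grip_width: 0.762
```

```bash
python3 -c "
from pk import *
R=Rt(49.5,45);z=R.as_matrix()[:,2];P=np.array([446,-380.5,54])
a=P+24*z; to(*a,49.5,45,0)
S=cam('scene')
S['img']=np.clip(255*(S['img']/255.)**.5,0,255).astype(np.uint8)
save(S,'sa1.png',(120,110,240,210),6)
"
```

```text
t 41.07 pos [ 468.42 -397.27   81.78] F [ 0.17 -0.29 -0.92] g 0.762 q [-0.73  0.81  1.24 -0.02  1.87 -1.6 ]
up in tool [ 0.71  0.   -0.71]
shift [ 0.15 -1.97 63.39] turn [0.15 0.02 0.25]
```

View pics/sa1.png

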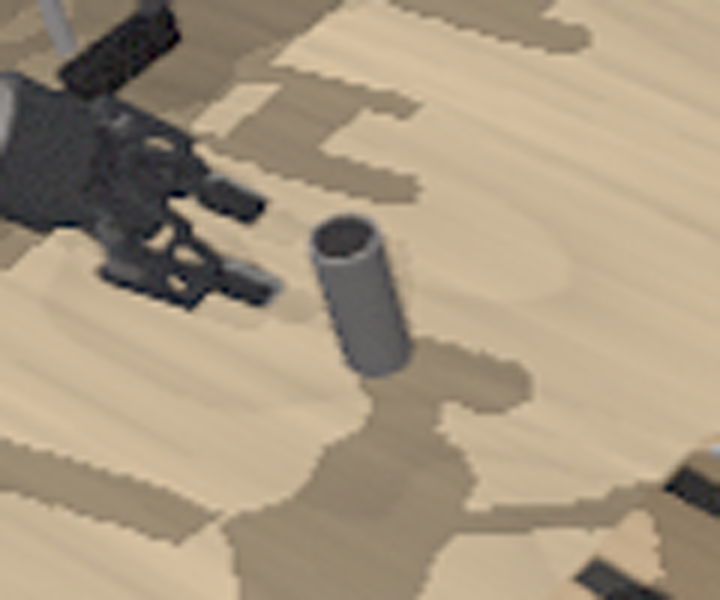

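The fingers are in line with pipe A. Going in and closing.

servo_tool([
  [[0,-1,14,0,0,0,65],[0,-2,30,0,0,0,65],[0,-2,44,0,0,0,65],[0,-2,56,0,0,0,65],[0,-2,63,0,0,0,65],[0,-2,63,0,0,0,65],[0,-2,63,0,0,0,50],[0,-2,63,0,0,0,38],[0,-2,63,0,0,0,38],[0,-2,63,0,0,0,38]],
])

```text
t: 41.95
eef_pos: [435.6, -373.4, 40.6]
orientation: [3.135, -0.778, 2.439]
contact_force: [2.0, -1.4, 4.8]
grip_width: 0.491
```

```bash
python3 -c "
from pk import *
to(604,-230,180,67,45,30)
o=r.observe();R=Ro.from_euler('xyz',o['orientation']).as_matrix()
k=(o['eef_pos'][:2]-np.array([446,-380.5]))@R[:2,2]/(R[:2,2]@R[:2,2]);print('k',k,'z',o['eef_pos'][2]-k*R[2,2])
"
```

```text
t 41.95 pos [ 435.62 -373.37   40.57] F [ 1.98 -1.37  4.84] g 0.491 q [-0.74  0.78  1.38 -0.02  1.76 -1.6 ]
up in tool [ 0.7   0.01 -0.71]
shift [  72.2   219.07 -123.04] turn [12.26 -2.78 17.65]
k 17.844716078181545 z 53.29000923715985
```

servo_tool([
  [[4,0,-4,0,0,0,38],[12,0,-12,0,0,0,38],[24,0,-24,0,0,0,38],[40,0,-40,0,0,0,38],[56,0,-56,0,0,0,38],[70,0,-71,0,0,0,38],[82,0,-83,0,0,3,38],[88,0,-89,0,0,8,38],[88,0,-89,0,0,14,38],[88,0,-89,0,0,20,38]],
])

```text
t: 42.78
eef_pos: [434.7, -373.8, 167.2]
orientation: [-2.819, -0.719, 1.96]
contact_force: [-0.7, -0.3, -1.1]
grip_width: 0.487
```

```bash
python3 -c "
from pk import *
to(530,-230,170,62,45,72)
S=cam('scene')
S['img']=np.clip(255*(S['img']/255.)**.5,0,255).astype(np.uint8)
save(S,'sa2.png',(120,80,240,200),5)
"
```

```text
t 42.78 pos [ 434.72 -373.77  167.17] F [-0.71 -0.28 -1.1 ] g 0.487 q [-0.74  0.65  1.33 -0.02  1.93 -1.25]
up in tool [ 0.66 -0.24 -0.71]
shift [ 74.75 154.9   13.24] turn [ 6.8  -6.22 42.89]
```

View pics/sa2.png

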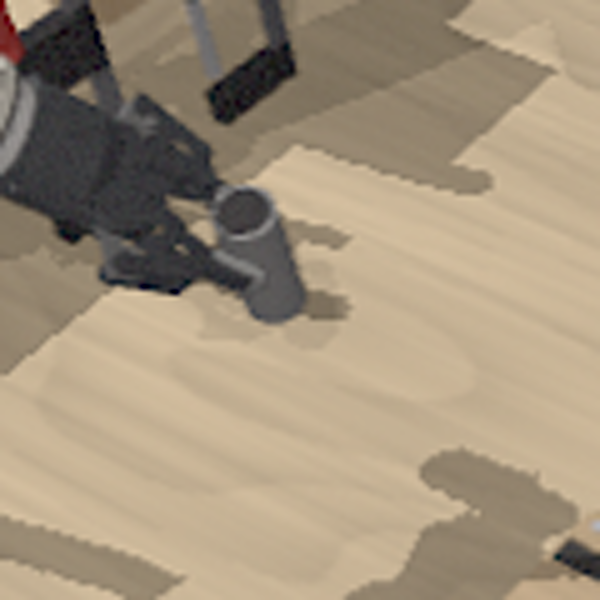

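servo_tool([
  [[5,10,1,0,0,3,38],[13,27,2,1,-1,8,38],[22,45,4,2,-2,13,38],[31,63,5,3,-2,18,38],[40,82,7,3,-3,23,38],[49,100,9,4,-4,28,38],[58,118,10,5,-5,33,38],[66,136,12,6,-5,38,38],[72,149,13,7,-6,41,38],[75,155,13,7,-6,43,38]],
])

```text
t: 43.67
eef_pos: [530.3, -226.2, 168.9]
orientation: [-2.374, -0.227, 1.312]
contact_force: [-0.1, 0.1, -1.3]
grip_width: 0.492
```

```bash
python3 -c "
from pk import *
to(520,-100,165,76,45,130)"
```

```text
t 43.67 pos [ 530.34 -226.24  168.93] F [-0.14  0.1  -1.33] g 0.492 q [-0.46  0.67  1.31  0.02  1.95 -0.29]
up in tool [ 0.22 -0.68 -0.7 ]
shift [115.44  -9.18  51.46] turn [-2.39 -9.93 48.4 ]
```

servo_tool([
  [[7,-1,3,0,0,4,38],[19,-1,8,0,-1,9,38],[32,-2,14,-1,-2,15,38],[45,-3,20,-1,-4,20,38],[58,-4,26,-1,-5,26,38],[71,-6,32,-1,-6,31,38],[84,-7,38,-2,-7,36,38],[98,-8,44,-2,-8,41,38],[109,-9,49,-2,-9,46,38],[115,-9,51,-2,-10,48,38]],
])

```text
t: 44.5
eef_pos: [519.2, -101.7, 165.5]
orientation: [-2.48, 0.471, 0.797]
contact_force: [0.5, 0.0, -0.6]
grip_width: 0.495
```

```bash
python3 -c "
from pk import *
to(481.7,-12,130,88.6,45,180)"
```

```text
t 44.50 pos [ 519.2  -101.74  165.49] F [ 0.5   0.03 -0.63] g 0.495 q [-0.24  0.59  1.45  0.    1.89  0.7 ]
up in tool [-0.45 -0.55 -0.7 ]
shift [ 49.95 -61.79  66.37] turn [-8.48 -3.59 41.27]
```

servo_tool([
  [[4,-4,3,0,0,3,38],[10,-12,9,-1,0,8,38],[17,-20,18,-2,-1,13,38],[24,-29,28,-3,-1,19,38],[32,-38,39,-5,-2,24,38],[40,-47,50,-6,-3,30,38],[46,-56,60,-7,-3,35,38],[50,-61,65,-8,-3,39,38],[50,-62,66,-8,-4,41,38],[50,-62,66,-8,-4,41,38]],
])

```text
t: 45.33
eef_pos: [481.8, -12.4, 129.7]
orientation: [-3.128, 0.795, -0.012]
contact_force: [0.0, -0.9, -1.6]
grip_width: 0.491
```

```bash
python3 -c "
from pk import *
to(481.7,-12,31,88.6,45,180)
S=cam('scene')
S['img']=np.clip(255*(S['img']/255.)**.5,0,255).astype(np.uint8)
save(S,'sa3.png',(190,130,350,270),5)
"
```

```text
t 45.33 pos [481.81 -12.4  129.74] F [ 0.05 -0.9  -1.64] g 0.491 q [-0.06  0.54  1.59 -0.02  1.8   1.53]
up in tool [-0.71 -0.01 -0.7 ]
shift [70.4   0.54 69.24] turn [-0.29  0.55  0.48]
```

View pics/sa3.png

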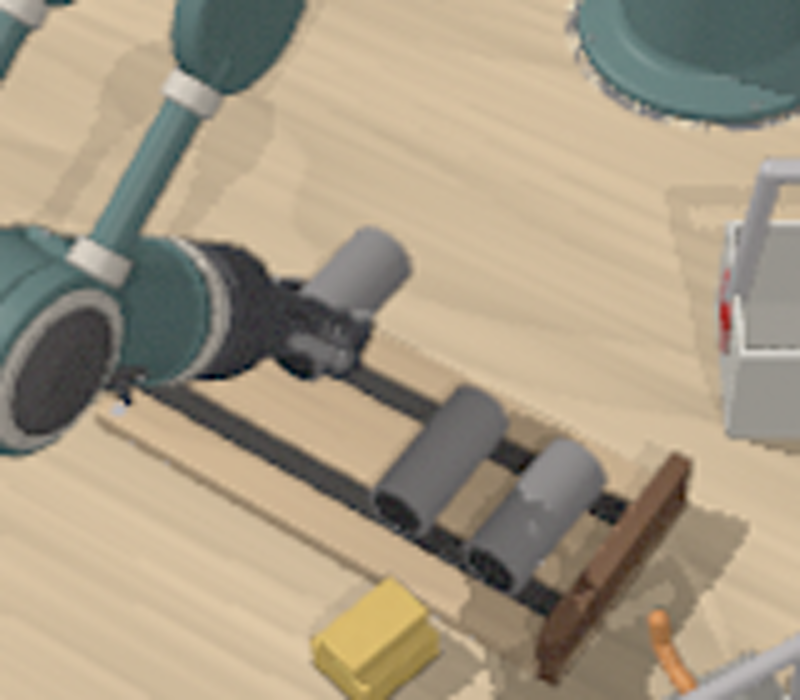

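servo_tool([
  [[8,0,8,0,0,0,38],[22,0,22,0,0,0,38],[36,0,36,0,0,0,38],[48,0,48,0,0,0,38],[58,0,58,0,0,0,38],[66,0,66,0,0,0,38],[69,0,69,0,0,0,38],[70,0,70,0,0,0,38],[72,0,72,0,0,0,38],[72,0,72,0,0,0,38]],
])

```text
t: 46.22
eef_pos: [481.7, -12.4, 27.7]
orientation: [-3.129, 0.793, -0.016]
contact_force: [0.2, -0.0, -1.3]
grip_width: 0.489
```

servo_tool([
  [[0.5,0,0.5,0,0,0,38],[1,0,1,0,0,0,38],[1,0,1,0,0,0,38]],
])

```text
t: 46.47
eef_pos: [481.6, -12.4, 26.5]
orientation: [-3.129, 0.793, -0.016]
contact_force: [0.2, 0.1, -1.3]
grip_width: 0.486
```

servo_tool([
  [[1,0,1,0,0,0,38],[1.5,0,1.5,0,0,0,38],[1.5,0,1.5,0,0,0,38]],
])

```text
t: 46.72
eef_pos: [481.7, -12.3, 25.3]
orientation: [-3.129, 0.794, -0.016]
contact_force: [1.0, 0.8, 5.5]
grip_width: 0.492
```

servo_tool([
  [[0,0,0,0,0,0,46],[0,0,0,0,0,0,50],[0,0,0,0,0,0,54],[0,0,0,0,0,0,54],[0,0,-6,0,0,0,54],[0,0,-18,0,0,0,54],[0,0,-38,0,0,0,54],[0,0,-60,0,0,0,54],[0,0,-75,0,0,0,54],[0,0,-80,0,0,0,54]],
])

```text
t: 47.55
eef_pos: [541.8, -14.4, 82.5]
orientation: [-3.13, 0.788, -0.016]
contact_force: [-0.1, -0.3, 1.0]
grip_width: 0.636
```

```bash
python3 -c "
from pk import *
to(560,-100,250,45,0,100)
S=cam('scene')
S['img']=np.clip(255*(S['img']/255.)**.5,0,255).astype(np.uint8)
save(S,'sa4.png',(190,130,350,290),5)
"
```

```text
t 47.55 pos [541.83 -14.41  82.52] F [-0.09 -0.31  0.97] g 0.636 q [-0.06  0.69  1.45 -0.02  1.79  1.54]
up in tool [-0.71 -0.01 -0.7 ]
shift [-105.     83.71 -132.94] turn [-14.78  43.46 -34.29]
```

View pics/sa4.png

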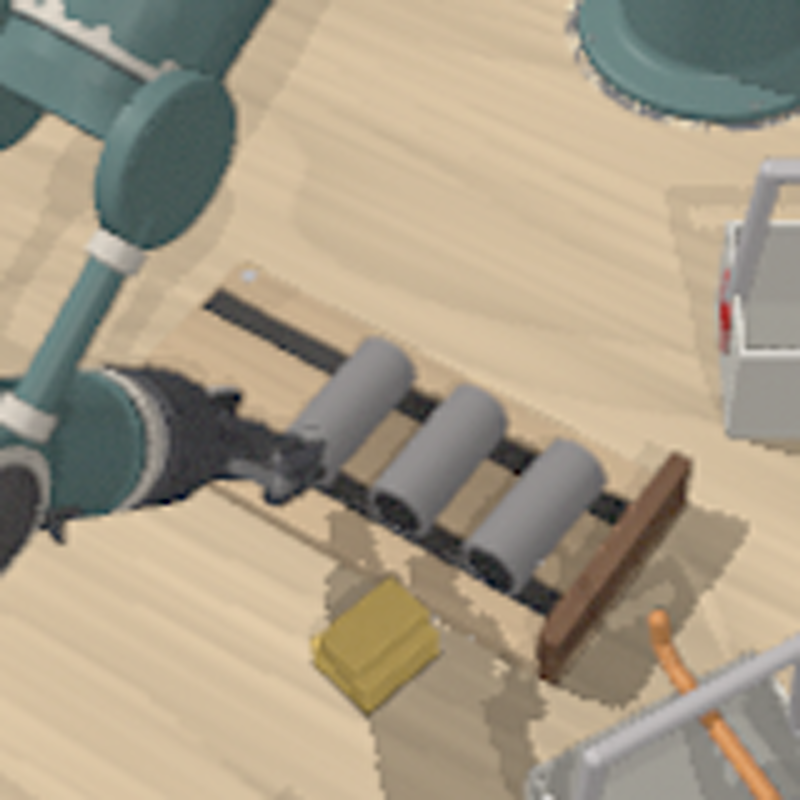

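All three pipes lie on the bed. I'll raise the arm clear and remeasure the chock.

```bash
python3 -c "
from pk import *
to(520,-120,230,-13,0,0)"
```

```text
t 47.60 pos [541.52 -14.41  82.17] F [ 1.15 -0.08 -0.58] g 0.632 q [-0.06  0.69  1.46 -0.02  1.79  1.54]
up in tool [-0.71 -0.01 -0.7 ]
shift [-118.83  104.84  -91.39] turn [-31.19  37.45 -73.86]
```

servo_tool([
  [[-14,0,-14,0,0,0,54],[-35,0,-35,-2,2,-4,70],[-55,8,-55,-4,5,-9,70],[-70,20,-70,-6,7,-14,70],[-80,32,-80,-8,10,-19,70],[-88,45,-85,-10,12,-24,70],[-95,58,-88,-12,15,-29,70],[-100,70,-90,-14,17,-34,70],[-106,80,-91,-16,20,-39,70],[-110,88,-91,-18,22,-43,70]],
])

```text
t: 48.43
eef_pos: [523.2, -103.8, 222.1]
orientation: [-2.989, 0.316, 0.827]
contact_force: [-0.5, -0.8, -0.0]
grip_width: 0.821
```

```bash
python3 -c "
from pk import *
to(500,-150,260,-13,0,0)"
```

```text
t 48.43 pos [ 523.22 -103.79  222.09] F [-0.51 -0.8  -0.01] g 0.821 q [-0.13  0.21  1.69 -0.16  1.55  0.67]
up in tool [-0.31 -0.14 -0.94]
shift [-59.06  10.89 -22.48] turn [-13.18  15.45 -30.68]
```

servo_tool([
  [[-10,2,-4,-2,3,-5,70],[-25,5,-10,-5,6,-11,70],[-40,8,-16,-8,9,-17,70],[-52,10,-20,-10,12,-23,70],[-59,11,-22,-12,15,-29,70],[-59,11,-22,-13,15,-31,70],[-59,11,-22,-13,15,-31,70]],
])

```text
t: 49.02
eef_pos: [499.0, -150.0, 259.3]
orientation: [-3.134, 0.007, 1.344]
contact_force: [0.4, 0.3, 0.0]
grip_width: 0.819
```

```bash
python3 -c "
from pk import *
to(500,-150,260,-13,0,0)
S=cam('scene');T=cam('top')
for c in(S,T):c['img']=np.clip(255*(c['img']/255.)**.5,0,255).astype(np.uint8)
save(S,'k1.png',(210,170,350,290),5); save(T,'k2.png',(210,130,350,250),5)
"
```

```text
t 49.02 pos [ 498.97 -150.02  259.34] F [0.38 0.33 0.03] g 0.819 q [-0.33 -0.05  1.87 -0.01  1.33 -0.11]
up in tool [-0.01 -0.01 -1.  ]
shift [ 0.24  0.99 -0.67] turn [-0.41  0.42  0.  ]
```

View pics/k1.png

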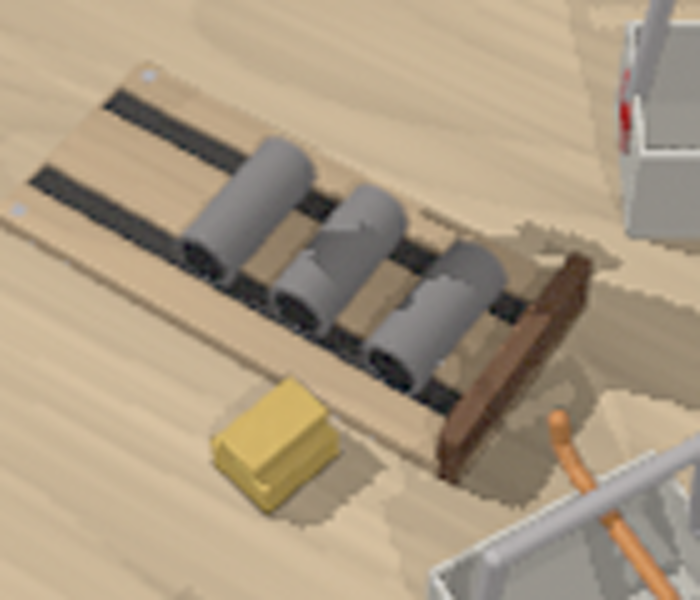

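View pics/k2.png

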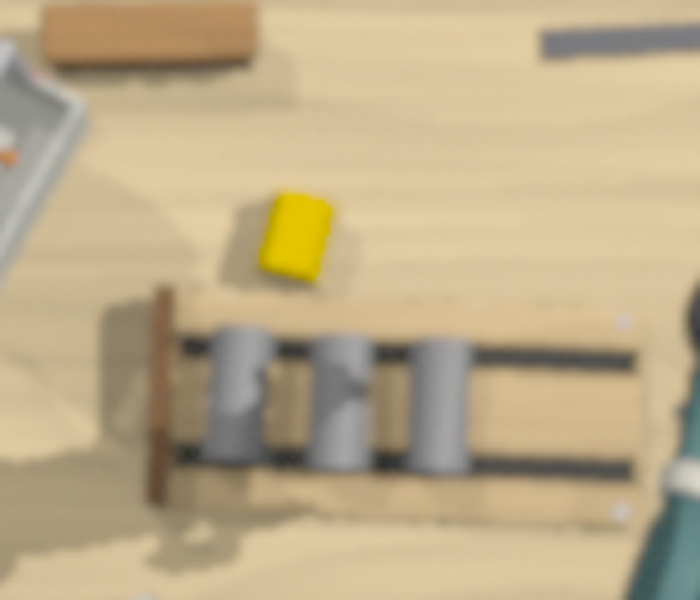

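The knock has happened: the chock sits about 40 mm closer to the bed than at first. Measuring it where it is now.

```bash
python3 -c "
from pk import *
S=cam('scene');T=cam('top')
save(S,'k3.png',(245,240,285,275),16); save(T,'k4.png',(255,160,285,195),16)
"
```

```text
(no output)
```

View pics/k3.png

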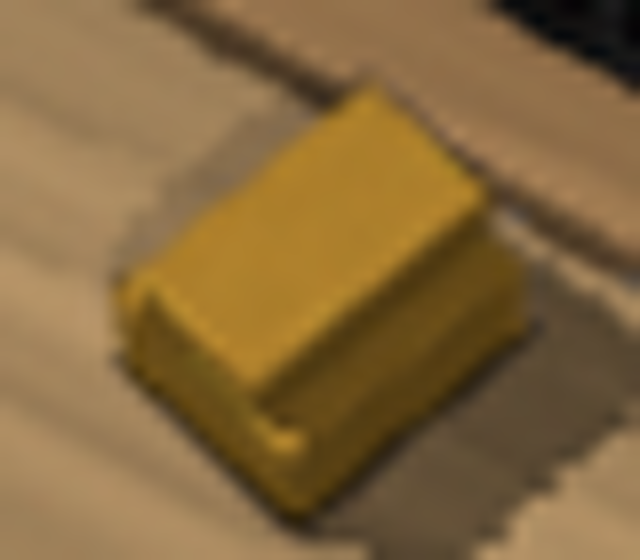

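View pics/k4.png

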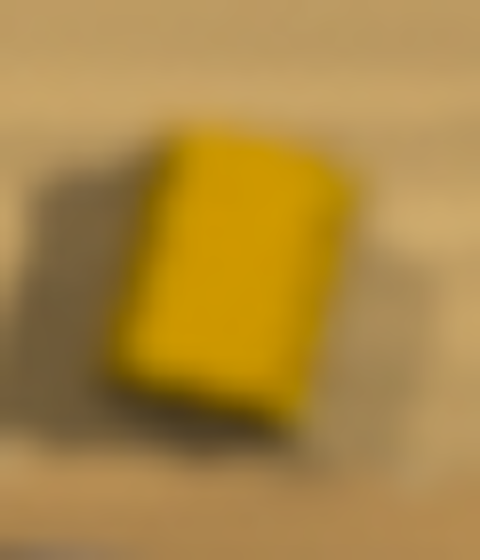

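```bash
python3 -c "
from pk import *
S=cam('scene');T=cam('top')
f=lambda x,y:(245+(x+.5)/16-.5,240+(y+.5)/16-.5)
g=lambda x,y:(255+(x+.5)/16-.5,160+(y+.5)/16-.5)
P=np.array([atz(S,f(*p),45)[:2] for p in [(372,88),(485,195),(255,385),(145,285)]]);print(P,P.mean(0))
for i,j in((0,3),(1,2)): v=P[j]-P[i];print(np.linalg.norm(v),np.degrees(np.arctan2(v[1],v[0])))
B=np.array([atz(S,f(*p),0)[:2] for p in [(125,365),(295,518),(530,325)]]);print('bottom',B,(B[0]+B[2])/2); v=B[2]-B[1];print(np.linalg.norm(v),np.degrees(np.arctan2(v[1],v[0])));v=B[1]-B[0];print(np.linalg.norm(v),np.degrees(np.arctan2(v[1],v[0])))
Q=np.array([atz(T,g(*p),45)[:2] for p in [(180,135),(335,165),(280,412),(125,365)]]);print(Q,Q.mean(0))
for i,j in((0,3),(1,2)): v=Q[j]-Q[i];print(np.linalg.norm(v),np.degrees(np.arctan2(v[1],v[0])))
# pipes from T at z=62 top line
h=lambda x,y:(210+(x+.5)/5-.5,130+(y+.5)/5-.5)
for a,b in [((244,330),(236,458)),((343,338),(341,468)),((440,341),(440,470))]: print(atz(T,h(*a),45).round(1),atz(T,h(*b),45).round(1))
"
```

```text
[[583.43  84.88]
 [591.89 115.37]
 [647.26 101.71]
 [640.61  73.01]] [615.8   93.74]
58.399649675260314 -11.724078745536186
57.028373058669494 -13.858371449674133
bottom [[636.49  61.91]
 [646.51 107.3 ]
 [588.85 122.3 ]] [612.67  92.11]
59.583804419204235 165.41525498764918
46.478211418321735 77.55024191954772
[[642.75 100.97]
 [636.31  65.94]
 [579.79  77.87]
 [590.06 112.77]] [612.23  89.39]
54.001305764660934 167.38217295576388
57.77029549716789 168.08405779567252
[541.9 126.3  45. ] [450.1 130.9  45. ]
[536.9  55.4  45. ] [443.7  56.2  45. ]
[535.5 -14.2  45. ] [443.  -14.3  45. ]
```

```bash
python3 -c "
from pk import *
to(614,91,140,-12.8,0,0)"
```

```text
t 49.32 pos [ 500.7  -148.7   258.29] F [ 0.34  0.35 -0.06] g 0.819 q [-0.33 -0.05  1.86 -0.01  1.33 -0.1 ]
up in tool [-0.01 -0.01 -1.  ]
shift [259.79  58.12 115.83] turn [-0.55  0.42 -0.08]
```

servo_tool([
  [[15,3,2,0,0,0,82],[45,10,5,0,0,0,82],[80,18,10,0,0,0,82],[115,26,20,0,0,0,82],[150,33,35,0,0,0,82],[185,41,55,0,0,0,82],[218,49,75,0,0,0,82],[245,55,95,0,0,0,82],[258,58,110,0,0,0,82],[260,58,116,0,0,0,82]],
])

```text
t: 50.15
eef_pos: [613.1, 93.8, 136.6]
orientation: [-3.129, 0.009, 1.349]
contact_force: [-0.7, 0.1, -0.5]
grip_width: 0.958
```

servo_tool([
  [[0,0,15,0,0,0,82],[0,0,40,0,0,0,82],[0,0,60,0,0,0,82],[0,0,70,0,0,0,82],[0,0,70,0,0,0,82]],
])

```text
t: 50.57
eef_pos: [610.8, 89.5, 67.6]
orientation: [-3.128, 0.01, 1.345]
contact_force: [-1.2, -0.5, -0.5]
grip_width: 0.958
```

```bash
python3 -c "
from pk import *
to(614,91,6,-12.8,0,0)
S=cam('scene')
S['img']=np.clip(255*(S['img']/255.)**.5,0,255).astype(np.uint8)
save(S,'k5.png',(220,180,320,290),7)
"
```

```text
t 50.57 pos [610.81  89.49  67.55] F [-1.21 -0.53 -0.47] g 0.958 q [ 0.11  0.29  1.85 -0.01  1.01  0.34]
up in tool [-0.01 -0.01 -1.  ]
shift [ 2.78  3.61 61.49] turn [-0.78  0.56 -0.12]
```

View pics/k5.png

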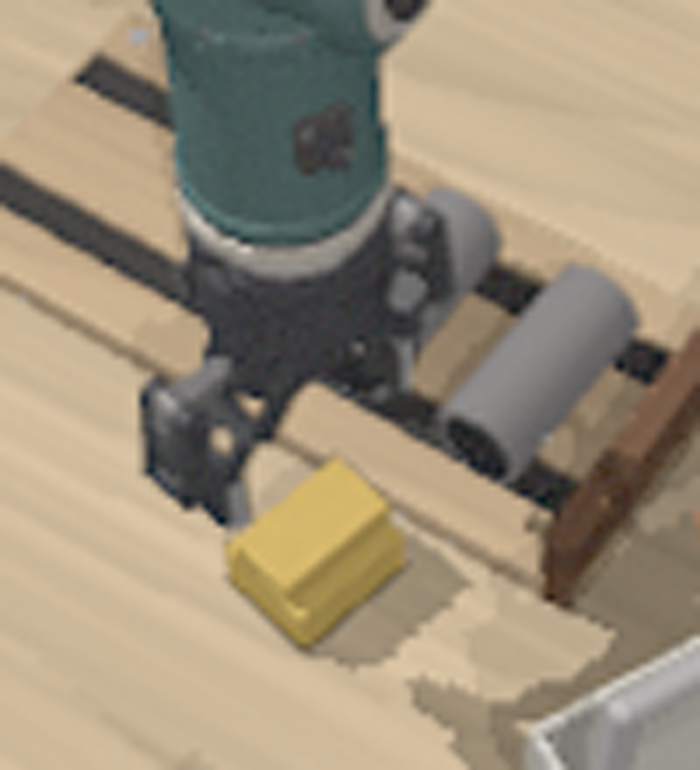

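servo_tool([
  [[2,3,12,-0.5,0.5,0,82],[3,4,26,-0.8,0.5,0,82],[3,4,36,-0.8,0.5,0,82],[3,4,42,-0.8,0.5,0,82],[3,4,42,-0.8,0.5,0,82]],
])

```text
t: 51.03
eef_pos: [616.9, 91.7, 27.9]
orientation: [3.137, -0.001, 1.345]
contact_force: [-0.9, -0.7, 0.3]
grip_width: 0.964
```

```bash
python3 -c "
from pk import *
to(614,91,6,-12.8,0,0)
S=cam('scene')
S['img']=np.clip(255*(S['img']/255.)**.5,0,255).astype(np.uint8)
save(S,'k6.png',(220,200,320,290),7)
"
```

```text
t 51.03 pos [616.9   91.7   27.89] F [-0.93 -0.7   0.3 ] g 0.964 q [ 0.11  0.34  1.88 -0.    0.92  0.33]
up in tool [ 0.  0. -1.]
shift [-1.35 -2.77 21.88] turn [ 0.25 -0.04 -0.11]
```

View pics/k6.png

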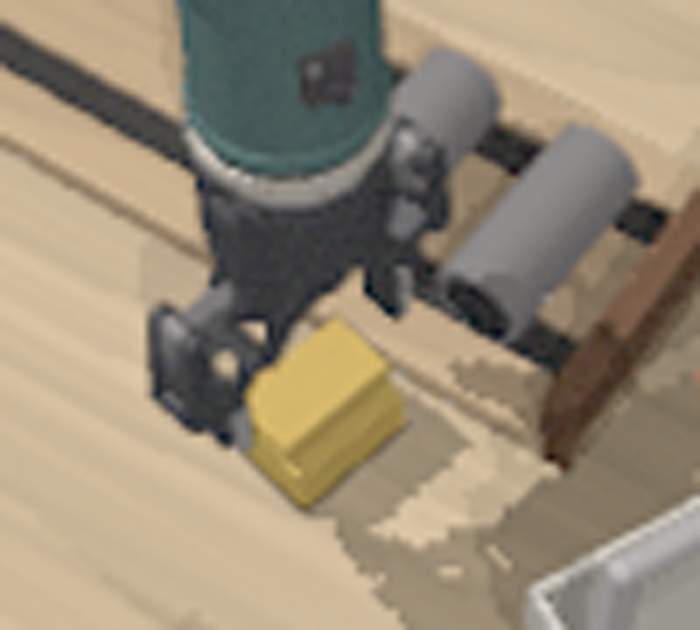

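servo_tool([
  [[-1,-2,6,0,0,0,82],[-1,-3,12,0,0,0,82],[-1,-3,18,0,0,0,82],[-1,-3,18,0,0,0,82]],
])

```text
t: 51.42
eef_pos: [613.2, 91.5, 9.1]
orientation: [3.138, -0.0, 1.346]
contact_force: [-0.2, -0.2, 0.4]
grip_width: 0.965
```

```bash
python3 -c "
from pk import *
to(614,91,6,-12.8,0,0)
S=cam('scene')
S['img']=np.clip(255*(S['img']/255.)**.5,0,255).astype(np.uint8)
save(S,'k7.png',(220,200,320,290),7)
"
```

```text
t 51.42 pos [613.25  91.53   9.05] F [-0.17 -0.16  0.44] g 0.965 q [ 0.11  0.36  1.89 -0.    0.89  0.33]
up in tool [ 0.  0. -1.]
shift [-0.35  0.84  3.05] turn [ 0.22 -0.03 -0.11]
```

View pics/k7.png

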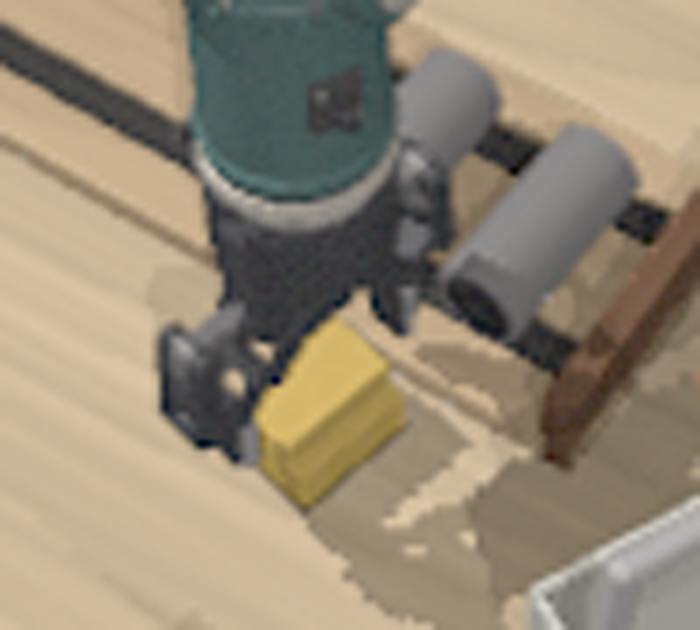

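servo_tool([
  [[0,4,3,0,0,0,82],[0,4,3,0,0,0,82],[0,4,3,0,0,0,72],[0,4,3,0,0,0,64],[0,4,3,0,0,0,56],[0,4,3,0,0,0,54],[0,4,3,0,0,0,54],[0,4,3,0,0,0,54]],
], force=60)

```text
t: 52.13
eef_pos: [619.1, 90.9, 8.2]
orientation: [3.134, -0.002, 1.346]
contact_force: [-0.3, 0.1, 3.8]
grip_width: 0.682
```

servo_tool([
  [[0,0,-5,0,0,0,54],[0,0,-15,0,0,0,54],[0,0,-28,0,0,0,54],[0,0,-40,0,0,0,54],[0,0,-45,0,0,0,54],[0,0,-45,0,0,0,54]],
])

```text
t: 52.63
eef_pos: [620.3, 91.0, 55.6]
orientation: [3.131, -0.003, 1.346]
contact_force: [-0.3, -0.1, -2.4]
grip_width: 0.685
```

```bash
python3 -c "
from pk import *
to(614,91,6,-12.8,0,0)
S=cam('scene')
S['img']=np.clip(255*(S['img']/255.)**.5,0,255).astype(np.uint8)
save(S,'k8.png',(220,180,320,290),7)
"
```

```text
t 52.63 pos [620.32  90.96  55.59] F [-0.27 -0.06 -2.4 ] g 0.685 q [ 0.11  0.31  1.86 -0.    0.96  0.33]
up in tool [ 0.    0.01 -1.  ]
shift [-1.52 -6.7  49.52] turn [ 0.62 -0.16 -0.11]
```

View pics/k8.png

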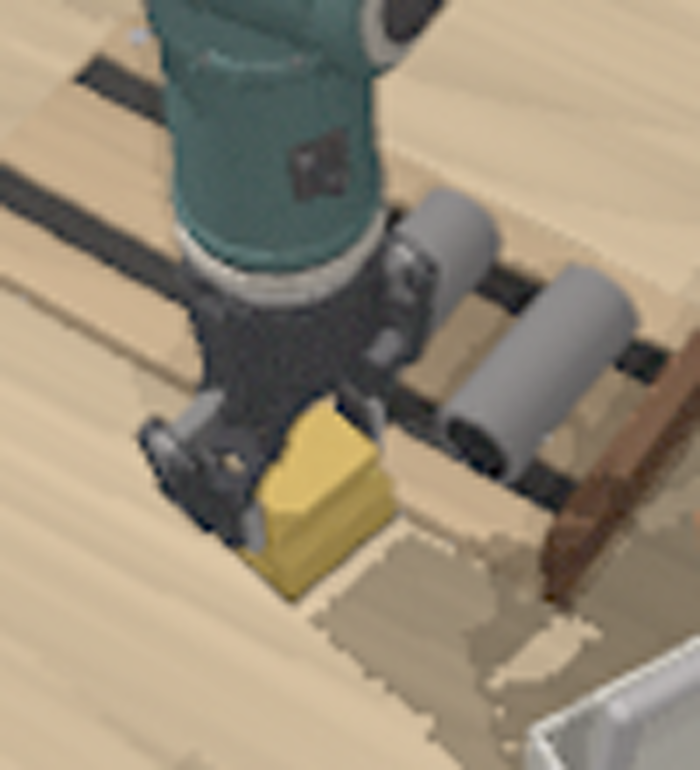

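The chock is held level. Carrying it over the pipes to the open end of the bed.

```bash
python3 -c "
from pk import *
to(488,-82,120,-1.4,0,0)"
```

```text
t 52.68 pos [619.46  90.89  54.36] F [ 0.37  0.25 -1.8 ] g 0.686 q [ 0.11  0.31  1.86 -0.    0.96  0.33]
up in tool [ 0.    0.01 -1.  ]
shift [-197.74  -88.91  -66.9 ] turn [  0.53  -0.08 -11.51]
```

servo_tool([
  [[0,0,-15,0,0,0,54],[0,0,-40,0,0,0,54],[-10,-5,-60,0,0,-1,54],[-35,-16,-67,0,0,-2,54],[-65,-29,-67,0,0,-4,54],[-95,-43,-67,0,0,-6,54],[-125,-56,-67,0,0,-8,54],[-155,-70,-67,0,0,-10,54],[-182,-82,-67,0,0,-11,54],[-198,-89,-67,0,0,-11.5,54]],
])

```text
t: 53.52
eef_pos: [483.9, -84.0, 117.9]
orientation: [3.138, 0.0, 1.546]
contact_force: [0.2, -0.1, -1.8]
grip_width: 0.687
```

```bash
python3 -c "
from pk import *
to(488,-82,32,-1.4,0,0)
S=cam('scene')
S['img']=np.clip(255*(S['img']/255.)**.5,0,255).astype(np.uint8)
save(S,'k9.png',(190,120,330,260),5)
"
```

```text
t 53.52 pos [483.88 -84.02 117.87] F [ 0.17 -0.08 -1.83] g 0.687 q [-0.22 -0.    2.09  0.    1.05 -0.2 ]
up in tool [-0.  0. -1.]
shift [ 2.16  3.76 85.89] turn [ 0.21  0.03 -0.01]
```

View pics/k9.png

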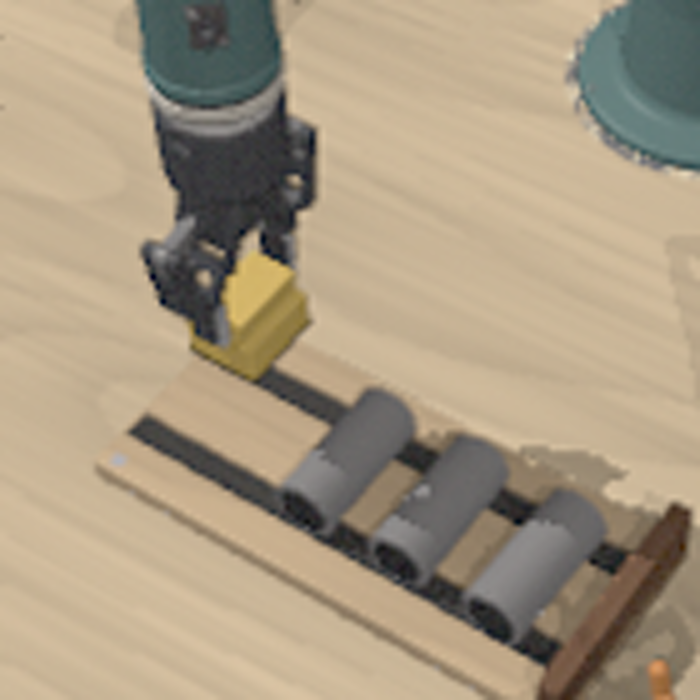

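servo_tool([
  [[1,2,12,0,0,0,54],[2,4,30,0,0,0,54],[2,4,48,0,0,0,54],[2,4,64,0,0,0,54],[2,4,76,0,0,0,54],[2,4,83,0,0,0,54],[2,4,86,0,0,0,54],[2,4,88,0,0,0,54],[2,4,88,0,0,0,54]],
])

```text
t: 54.32
eef_pos: [491.7, -80.1, 30.6]
orientation: [3.135, -0.0, 1.547]
contact_force: [0.0, 1.2, -2.4]
grip_width: 0.683
```

servo_tool([
  [[0,0,1,0,0,0,54],[0,0,2,0,0,0,54],[0,0,2,0,0,0,54]],
])

```text
t: 54.57
eef_pos: [491.9, -80.6, 29.4]
orientation: [3.134, 0.0, 1.546]
contact_force: [-0.9, 0.1, -1.7]
grip_width: 0.686
```

servo_tool([
  [[0,-2,1,0.4,0,0,54],[0,-2,2,0.4,0,0,54],[0,-2,2,0.4,0,0,54]],
])

```text
t: 54.82
eef_pos: [489.3, -80.4, 26.8]
orientation: [-3.141, -0.0, 1.546]
contact_force: [0.5, 0.4, -2.4]
grip_width: 0.687
```

servo_tool([
  [[0,0,0.5,0,0,0,54],[0,0,1,0,0,0,54],[0,0,1,0,0,0,54]],
])

```text
t: 55.07
eef_pos: [489.5, -80.5, 26.2]
orientation: [-3.141, 0.0, 1.546]
contact_force: [-1.8, 0.8, 3.0]
grip_width: 0.685
```

Chock is down on the bed. Pushing slowly along bed +y (tool +x).

servo_tool([
  [[2,0,-0.5,0,0,0,54],[5,0,-0.5,0,0,0,54],[8,0,-0.5,0,0,0,54],[11,0,-0.5,0,0,0,54],[13,0,-0.5,0,0,0,54],[15,0,-0.5,0,0,0,54],[17,0,-0.5,0,0,0,54],[19,0,-0.5,0,0,0,54],[21,0,-0.5,0,0,0,54],[23,0,-0.5,0,0,0,54]],
])

```text
t: 55.9
eef_pos: [490.0, -57.3, 26.3]
orientation: [-3.141, 0.0, 1.546]
contact_force: [-0.4, -1.9, -0.9]
grip_width: 0.681
```

servo_tool([
  [[2,0,0,0,0,0,54],[4,0,0,0,0,0,54],[6,0,0,0,0,0,54],[8,0,0,0,0,0,54],[10,0,0,0,0,0,54],[12,0,0,0,0,0,54],[14,0,0,0,0,0,54],[16,0,0,0,0,0,54],[18,0,0,0,0,0,54],[20,0,0,0,0,0,54]],
])

```text
t: 56.73
eef_pos: [490.4, -37.2, 26.3]
orientation: [-3.141, -0.0, 1.546]
contact_force: [0.2, -1.1, -1.2]
grip_width: 0.686
```

```bash
python3 -c "
from pk import *
to(490.3,21,26.7,-1.4,0,0)
S=cam('scene')
S['img']=np.clip(255*(S['img']/255.)**.5,0,255).astype(np.uint8)
save(S,'k10.png',(190,140,330,270),5)
"
```

```text
t 56.73 pos [490.44 -37.21  26.29] F [ 0.16 -1.12 -1.17] g 0.686 q [-0.13  0.12  2.16 -0.    0.86 -0.1 ]
up in tool [ 0. -0. -1.]
shift [58.19 -1.57 -0.41] turn [-0.05 -0.   -0.01]
```

View pics/k10.png

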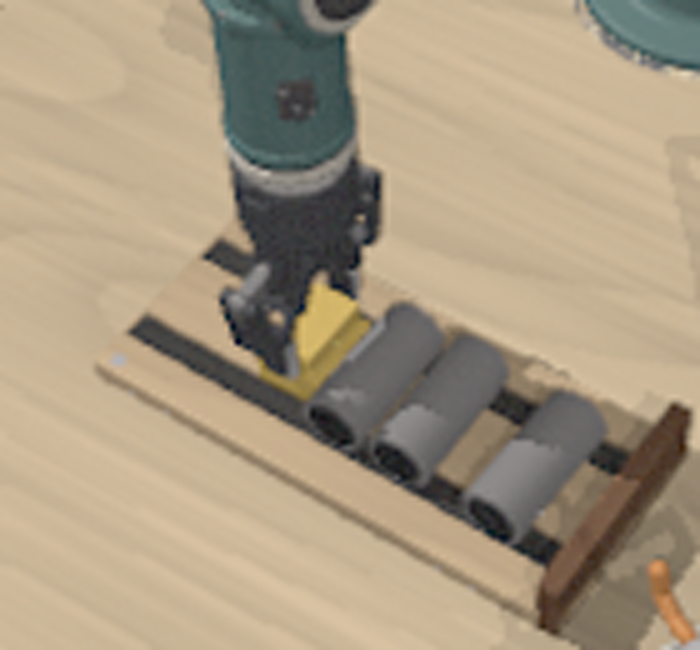

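Working as planned: pipe 3 is rolling ahead of the chock. Continuing slowly.

servo_tool([
  [[2,0,0,0,0,0,54],[4,0,0,0,0,0,54],[6,0,0,0,0,0,54],[8,0,0,0,0,0,54],[10,0,0,0,0,0,54],[12,0,0,0,0,0,54],[14,0,0,0,0,0,54],[16,0,0,0,0,0,54],[18,0,0,0,0,0,54],[20,0,0,0,0,0,54]],
])

```text
t: 57.62
eef_pos: [491.0, -17.2, 26.3]
orientation: [-3.141, -0.0, 1.546]
contact_force: [-0.5, -0.6, -0.5]
grip_width: 0.685
```

servo_tool([
  [[2,0,0,0,0,0,54],[4,0,0,0,0,0,54],[6,0,0,0,0,0,54],[8,0,0,0,0,0,54],[10,0,0,0,0,0,54],[12,0,0,0,0,0,54],[14,0,0,0,0,0,54],[16,0,0,0,0,0,54],[18,0,0,0,0,0,54],[20,0,0,0,0,0,54]],
])

```text
t: 58.45
eef_pos: [491.5, 2.6, 26.4]
orientation: [-3.141, 0.0, 1.546]
contact_force: [-0.7, -2.7, -0.9]
grip_width: 0.686
```

servo_tool([
  [[1.5,0,0,0,0,0,54],[3,0,0,0,0,0,54],[4.5,0,0,0,0,0,54],[6,0,0,0,0,0,54],[7,0,0,0,0,0,54],[8,0,0,0,0,0,54],[8,0,0,0,0,0,54]],
])

```text
t: 59.03
eef_pos: [491.6, 10.9, 26.3]
orientation: [-3.141, -0.0, 1.546]
contact_force: [-1.2, 0.0, -1.2]
grip_width: 0.681
```

```bash
python3 -c "
from pk import *
to(490.3,21,26.7,-1.4,0,0)
S=cam('scene')
S['img']=np.clip(255*(S['img']/255.)**.5,0,255).astype(np.uint8)
save(S,'k11.png',(220,160,340,270),6)
"
```

```text
t 59.03 pos [491.64  10.86  26.31] F [-1.16  0.05 -1.21] g 0.681 q [-0.03  0.12  2.16  0.    0.86 -0.  ]
up in tool [ 0. -0. -1.]
shift [10.11 -1.59 -0.39] turn [-0.05 -0.02 -0.01]
```

View pics/k11.png

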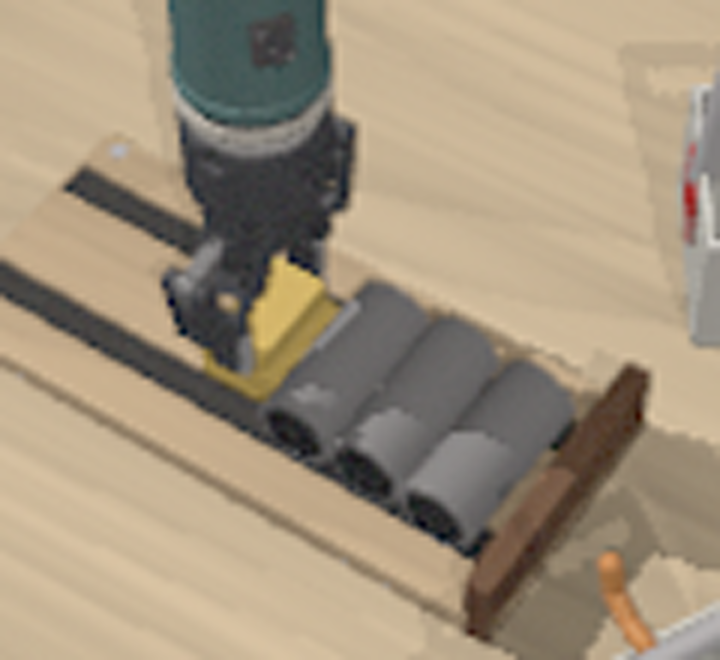

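servo_tool([
  [[1,0,0,0,0,0,54],[2,0,0,0,0,0,54],[3,0,0,0,0,0,54],[4,0,0,0,0,0,54],[5,0,0,0,0,0,54],[6,0,0,0,0,0,54],[6,0,0,0,0,0,54]],
])

```text
t: 59.67
eef_pos: [491.8, 16.9, 26.3]
orientation: [-3.141, -0.001, 1.546]
contact_force: [-0.8, -0.8, -0.3]
grip_width: 0.682
```

servo_tool([
  [[0.7,0,0,0,0,0,54],[1.4,0,0,0,0,0,54],[2,0,0,0,0,0,54],[2,0,0,0,0,0,54]],
])

```text
t: 60.0
eef_pos: [491.9, 18.7, 26.3]
orientation: [-3.141, -0.0, 1.546]
contact_force: [0.7, -1.2, -1.6]
grip_width: 0.684
```

servo_tool([
  [[0.7,0,0,0,0,0,54],[1.4,0,0,0,0,0,54],[1.4,0,0,0,0,0,54]],
])

```text
t: 60.25
eef_pos: [491.9, 20.1, 26.3]
orientation: [-3.141, -0.0, 1.546]
contact_force: [-0.1, -2.6, -1.2]
grip_width: 0.691
```

servo_tool([
  [[0.5,0,0,0,0,0,54],[1,0,0,0,0,0,54],[1,0,0,0,0,0,54]],
])

```text
t: 60.5
eef_pos: [491.9, 20.8, 26.3]
orientation: [-3.141, 0.0, 1.546]
contact_force: [-1.2, -2.9, 0.1]
grip_width: 0.683
```

```bash
python3 -c "
from pk import *
to(490.3,21,26.7,-1.4,0,0)
S=cam('scene')
S['img']=np.clip(255*(S['img']/255.)**.5,0,255).astype(np.uint8)
save(S,'k12.png',(240,180,340,270),7)
"
```

```text
t 60.50 pos [491.86  20.8   26.32] F [-1.22 -2.87  0.08] g 0.683 q [-0.01  0.12  2.16 -0.    0.86  0.02]
up in tool [-0. -0. -1.]
shift [ 0.17 -1.57 -0.38] turn [-0.05  0.02 -0.  ]
```

View pics/k12.png

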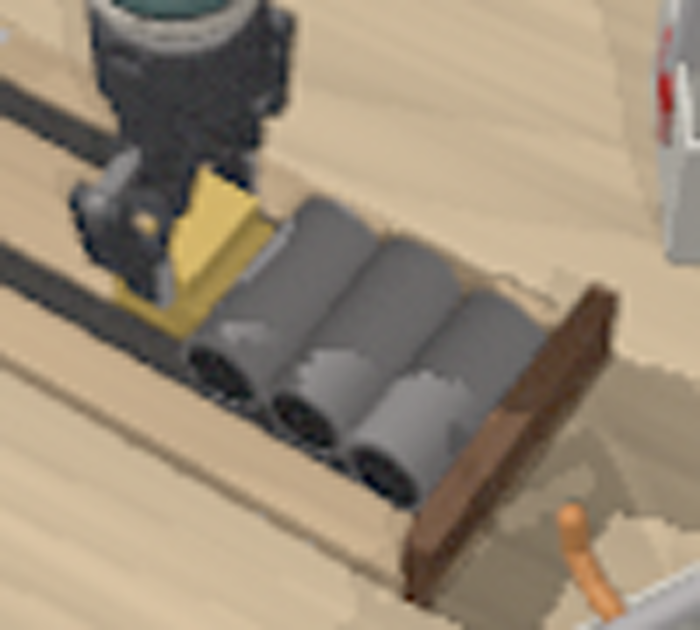

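servo_tool([
  [[0.5,0,0,0,0,0,54],[1,0,0,0,0,0,54],[1,0,0,0,0,0,54]],
])

```text
t: 60.8
eef_pos: [491.9, 22.0, 26.3]
orientation: [-3.141, -0.0, 1.546]
contact_force: [0.1, -3.1, -0.2]
grip_width: 0.685
```

servo_tool([
  [[0.5,0,0,0,0,0,54],[1,0,0,0,0,0,54],[1,0,0,0,0,0,54]],
])

```text
t: 61.05
eef_pos: [491.9, 23.1, 26.3]
orientation: [-3.141, -0.0, 1.546]
contact_force: [-0.8, -3.0, -0.7]
grip_width: 0.684
```

servo_tool([
  [[0.5,0,0,0,0,0,54],[1,0,0,0,0,0,54],[1,0,0,0,0,0,54]],
])

```text
t: 61.3
eef_pos: [491.9, 23.4, 26.4]
orientation: [-3.141, 0.001, 1.547]
contact_force: [-1.1, -6.1, -0.6]
grip_width: 0.689
```

servo_tool([
  [[0.5,0,0,0,0,0,54],[1,0,0,0,0,0,54],[1,0,0,0,0,0,54]],
])

```text
t: 61.55
eef_pos: [492.0, 23.5, 26.4]
orientation: [-3.141, 0.003, 1.547]
contact_force: [-0.3, -9.6, 0.0]
grip_width: 0.686
```

The row has closed: position stalled at y = 23.4 while the force rose to about 10 N. Easing off, seating the chock and releasing.

servo_tool([
  [[-0.7,0,0.4,0,0,0,54],[-1,0,0.8,0,0,0,54],[-1,0,0.8,0,0,0,54]],
])

```text
t: 61.8
eef_pos: [492.0, 23.3, 26.3]
orientation: [-3.14, 0.001, 1.546]
contact_force: [-3.6, -6.4, 6.7]
grip_width: 0.686
```

servo_tool([
  [[0,0,0,0,0,0,62],[0,0,0,0,0,0,68],[0,0,0,0,0,0,74],[0,0,0,0,0,0,78],[0,0,0,0,0,0,78],[0,0,0,0,0,0,78]],
])

```text
t: 62.3
eef_pos: [491.9, 24.2, 25.4]
orientation: [-3.141, -0.0, 1.546]
contact_force: [0.3, -0.2, 0.1]
grip_width: 0.908
```

servo_tool([
  [[0,0,-5,0,0,0,78],[0,0,-18,0,0,0,78],[0,0,-38,0,0,0,78],[0,0,-65,0,0,0,78],[0,0,-95,0,0,0,78],[0,0,-125,0,0,0,78],[-20,0,-150,0,0,0,78],[-50,0,-170,0,0,0,78],[-80,0,-175,0,0,0,78],[-110,0,-175,0,0,0,78]],
])

```text
t: 63.13
eef_pos: [491.2, -87.3, 204.2]
orientation: [3.136, 0.001, 1.547]
contact_force: [0.3, -0.5, -0.3]
grip_width: 0.911
```

servo_tool([
  [[-30,0,0,0,0,0,78],[-65,0,0,0,0,0,78],[-100,0,0,0,0,0,78],[-120,0,0,0,0,0,78],[-120,0,0,0,0,0,78]],
])

```text
t: 63.55
eef_pos: [486.3, -209.8, 201.0]
orientation: [-3.141, 0.002, 1.542]
contact_force: [0.5, 0.9, 0.1]
grip_width: 0.917
```

```bash
python3 -c "
from pk import *
S=cam('scene');T=cam('top')
for c in(S,T):c['img']=np.clip(255*(c['img']/255.)**.5,0,255).astype(np.uint8)
save(S,'f1.png',(230,170,350,270),6);save(T,'f2.png',(220,160,340,250),6);save(S,'f3.png',None,1.4)
"
```

```text
(no output)
```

View pics/f1.png

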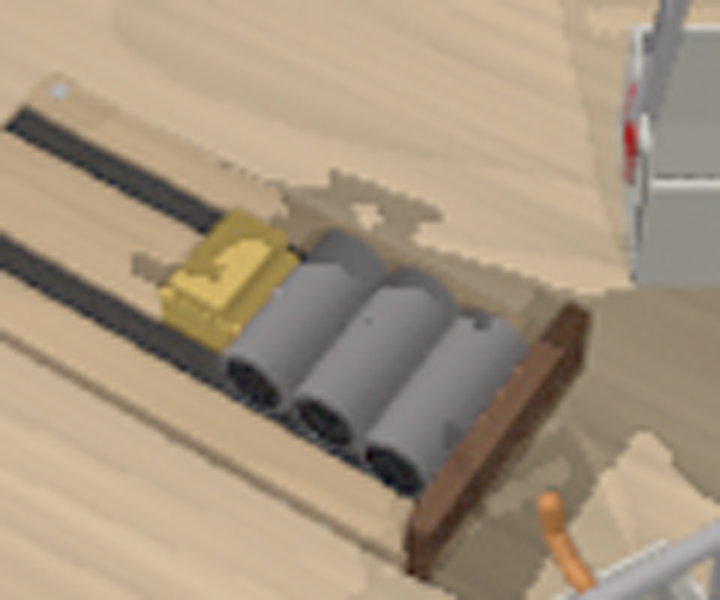

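View pics/f2.png

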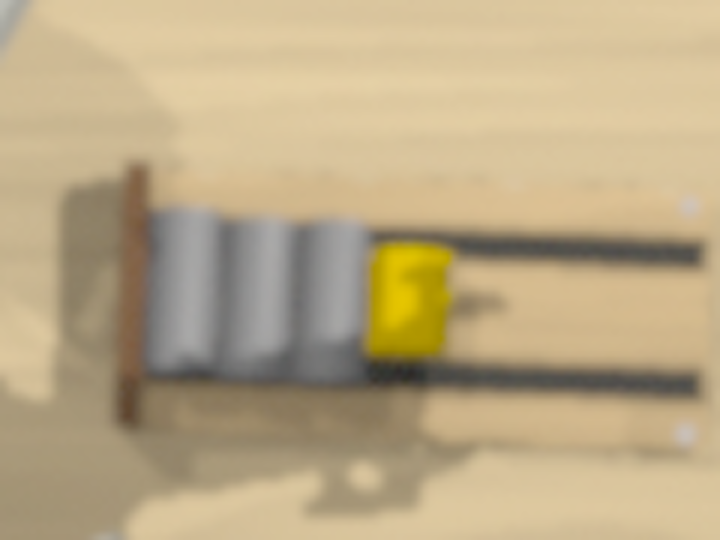

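View pics/f3.png

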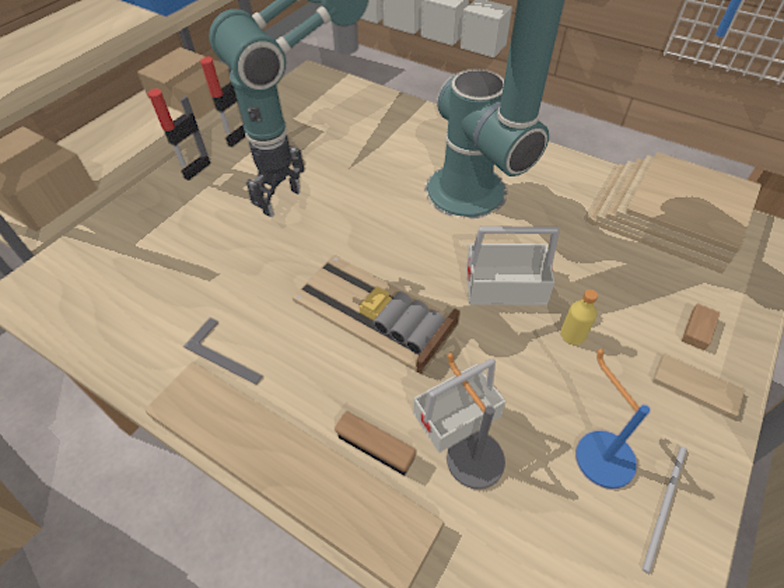

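The top view shows stop, three pipes and chock spanning about 221 enlarged pixels, or about 131 mm. Three touching pipes need 132 mm, so the row is closed. The basket hangs on the dark stand's hook. Handing in.

```bash
python3 -c "
from rig import r
print(r.observe()['t']); print(r.sign_off())"
```

```text
63.65
the job is handed in; nothing more can be done
None
```

The job is done and handed in at about 64 s, in the order asked.

**What I did**
- The small white basket hangs level by its bar on the orange arm of the dark stand.
- The three pipes that were there lie across the bed; I saw no fourth pipe.
- I stood the yellow chock on the bed and pushed it up until the row closed. Position stalled and the push force rose to about 10 N, then I eased off and released.

**Last checks**
- The top view gives about 131 mm from the stop to the chock, against 132 mm for three touching pipes.
- No pipe looks raised or squeezed up in either view.
- The arm is well clear, and the brush, square, glue bottle and both look-alikes appear where they were at the start.

**What disagreed or failed on the way**
- The fingertips are about 25 mm farther back than the reported tool point says, seen in both cameras. My first grasp therefore closed above the bar; I allowed for the offset after that.
- Gripping a pipe with the tool tilted outward ran into joint limits. I re-stood one pipe farther out and used inward-tilted grasps with a half turn instead.
- The chock was knocked about 40 mm aside during the run, so I measured it again before gripping it.

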